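# Load the lens tubes for curing and start the run

### The job

Lay every lens tube standing in the parts tray on its side in a cradle of the cradle plate, one to a cradle and roughly centred, either way round. Only when all of them lie there, flip up the guard on the start box until it stays up by itself, let go of it, press the start button fully down and let it come out again, and finally shut the guard, leaving all tubes in their cradles and the other things on the bench where they are.

Things in the scene. Friction and masses are not known exactly. Their poses are not given: they have to be found in the camera images.
- tube0_mid (a point): a black lens tube: round barrel 28 mm in diameter, 100 mm long overall, with a square 36 x 36 x 8 mm flange at its foot; about 90 g. Starts standing upright on its flange in the tray (there are 4 or 5 of these tubes; None from the start means absent). This point is the middle of its length, on its axis, 50 mm above the foot; z runs along the tube from flange to open end.
- tube1_mid (a point): a black lens tube: round barrel 28 mm in diameter, 100 mm long overall, with a square 36 x 36 x 8 mm flange at its foot; about 90 g. Starts standing upright on its flange in the tray (there are 4 or 5 of these tubes; None from the start means absent). This point is the middle of its length, on its axis, 50 mm above the foot; z runs along the tube from flange to open end.
- tube2_mid (a point): a black lens tube: round barrel 28 mm in diameter, 100 mm long overall, with a square 36 x 36 x 8 mm flange at its foot; about 90 g. Starts standing upright on its flange in the tray (there are 4 or 5 of these tubes; None from the start means absent). This point is the middle of its length, on its axis, 50 mm above the foot; z runs along the tube from flange to open end.
- tube3_mid (a point): a black lens tube: round barrel 28 mm in diameter, 100 mm long overall, with a square 36 x 36 x 8 mm flange at its foot; about 90 g. Starts standing upright on its flange in the tray (there are 4 or 5 of these tubes; None from the start means absent). This point is the middle of its length, on its axis, 50 mm above the foot; z runs along the tube from flange to open end.
- tube4_mid (a point): a black lens tube: round barrel 28 mm in diameter, 100 mm long overall, with a square 36 x 36 x 8 mm flange at its foot; about 90 g. Starts standing upright on its flange in the tray (there are 4 or 5 of these tubes; None from the start means absent). This point is the middle of its length, on its axis, 50 mm above the foot; z runs along the tube from flange to open end.
- cradle0 (a point): where the middle of a tube's axis lies when it rests centred in this cradle, 36 mm above the plate's top. Each cradle is two 8 mm thick V-notched saddles (90 degree V, about 36 mm wide at the top) standing 31 mm either side of this point along the tube axis, with free space for fingers between and beside them; the tube axis runs along the plate's y.
- cradle1 (a point): where the middle of a tube's axis lies when it rests centred in this cradle, 36 mm above the plate's top. Each cradle is two 8 mm thick V-notched saddles (90 degree V, about 36 mm wide at the top) standing 31 mm either side of this point along the tube axis, with free space for fingers between and beside them; the tube axis runs along the plate's y.
- cradle2 (a point): where the middle of a tube's axis lies when it rests centred in this cradle, 36 mm above the plate's top. Each cradle is two 8 mm thick V-notched saddles (90 degree V, about 36 mm wide at the top) standing 31 mm either side of this point along the tube axis, with free space for fingers between and beside them; the tube axis runs along the plate's y.
- cradle3 (a point): where the middle of a tube's axis lies when it rests centred in this cradle, 36 mm above the plate's top. Each cradle is two 8 mm thick V-notched saddles (90 degree V, about 36 mm wide at the top) standing 31 mm either side of this point along the tube axis, with free space for fingers between and beside them; the tube axis runs along the plate's y.
- cradle4 (a point): where the middle of a tube's axis lies when it rests centred in this cradle, 36 mm above the plate's top. Each cradle is two 8 mm thick V-notched saddles (90 degree V, about 36 mm wide at the top) standing 31 mm either side of this point along the tube axis, with free space for fingers between and beside them; the tube axis runs along the plate's y.
- station: the cradle plate: dark steel 320 (x) x 130 (y) x 12 mm, fixed, carrying five V-cradles side by side, 64 mm apart along its x; origin under its centre. Which side of the bench it is on varies (the tray is on the other).
- tray: the grey parts tray, fixed, 320 (x) x 180 (y) mm, floor 4 mm thick, rim 12 mm high; origin under its centre. The tubes stand in it in a staggered row along its x.
- startbox: the grey start box between plate and tray, fixed, 140 (x) x 90 (y) x 55 mm high; origin under its centre. The button and its guard are on its top.
- guard (a joint): angle of the black guard cover, rad: 0 shut, 1.8 fully up at its stop. It is an upside-down box 84 x 60 x 40 mm over the button, hinged along the start box's y at its +x side, so its -x edge swings up and back towards +x; its weight shuts it below about 1 rad, beyond about 1.2 rad it falls up against the stop and stays; lifting takes under 2 N. Shut, its top is 95 mm above the bench (tab tip 125 mm).
- guard_hinge (a point): a point on the guard's hinge axis (axis along the start box's y), 61 mm above the bench, midway along it.
- guard_tab (a point): grip point on the guard's steel tab: an upright plate 10 mm thick (along y), 22 mm along x and 30 mm tall, standing on the guard's top (34 mm above the hinge axis when shut) near the edge away from the hinge. The point is 22 mm above that top and 8 mm below the tab's tip; shut, it lies 68 mm from the hinge axis towards the box's -x and 56 mm above it. Its frame turns with the guard.
- start (a joint): travel of the white start button, m: 0 out, 0.006 fully pressed (5 N there); a spring returns it.
- start_top (a point): centre of the start button's top face, 15 mm radius, pressed straight down.
- driver_grip (a point): a black-handled screwdriver lying on the bench, about 170 mm long (point on its handle); not part of the job, leave it where it is.
- cap0_mid (a point): a black ring cap, 40 mm across, 12 mm high (centre); not part of the job, leave it where it is.
- cap1_mid (a point): another black ring cap, 40 mm across, 12 mm high (centre); not part of the job, leave it where it is.
- lensbox_mid (a point): a clear or whitish plastic box 60 x 60 x 25 mm (centre); not part of the job, leave it where it is.
- pedestal_mid (a point): a steel post, 25 mm across, 56 mm high (centre); not part of the job, leave it where it is.
- mouse_mid (a point): a computer mouse, 100 x 60 x 30 mm (centre); not part of the job, leave it where it is.
Not all that is in view belongs to the job. Leave any purple look-alike of the part that bears tube2_mid alone.

How it is judged:
On the way, in this order (a step that is already met when the one before it is completed fails the run):
1. every tube lies on its side in a cradle (((distance between tube0_mid and cradle0 below 0.016 m and angle between the z axis of tube0_mid and the y axis of station, either way round below 0.15 rad) or (distance between tube0_mid and cradle1 below 0.016 m and angle between the z axis of tube0_mid and the y axis of station, either way round below 0.15 rad) or (distance between tube0_mid and cradle2 below 0.016 m and angle between the z axis of tube0_mid and the y axis of station, either way round below 0.15 rad) or (distance between tube0_mid and cradle3 below 0.016 m and angle between the z axis of tube0_mid and the y axis of station, either way round below 0.15 rad) or (distance between tube0_mid and cradle4 below 0.016 m and angle between the z axis of tube0_mid and the y axis of station, either way round below 0.15 rad)) and ((distance between tube1_mid and cradle0 below 0.016 m and angle between the z axis of tube1_mid and the y axis of station, either way round below 0.15 rad) or (distance between tube1_mid and cradle1 below 0.016 m and angle between the z axis of tube1_mid and the y axis of station, either way round below 0.15 rad) or (distance between tube1_mid and cradle2 below 0.016 m and angle between the z axis of tube1_mid and the y axis of station, either way round below 0.15 rad) or (distance between tube1_mid and cradle3 below 0.016 m and angle between the z axis of tube1_mid and the y axis of station, either way round below 0.15 rad) or (distance between tube1_mid and cradle4 below 0.016 m and angle between the z axis of tube1_mid and the y axis of station, either way round below 0.15 rad)) and ((distance between tube2_mid and cradle0 below 0.016 m and angle between the z axis of tube2_mid and the y axis of station, either way round below 0.15 rad) or (distance between tube2_mid and cradle1 below 0.016 m and angle between the z axis of tube2_mid and the y axis of station, either way round below 0.15 rad) or (distance between tube2_mid and cradle2 below 0.016 m and angle between the z axis of tube2_mid and the y axis of station, either way round below 0.15 rad) or (distance between tube2_mid and cradle3 below 0.016 m and angle between the z axis of tube2_mid and the y axis of station, either way round below 0.15 rad) or (distance between tube2_mid and cradle4 below 0.016 m and angle between the z axis of tube2_mid and the y axis of station, either way round below 0.15 rad)) and ((distance between tube3_mid and cradle0 below 0.016 m and angle between the z axis of tube3_mid and the y axis of station, either way round below 0.15 rad) or (distance between tube3_mid and cradle1 below 0.016 m and angle between the z axis of tube3_mid and the y axis of station, either way round below 0.15 rad) or (distance between tube3_mid and cradle2 below 0.016 m and angle between the z axis of tube3_mid and the y axis of station, either way round below 0.15 rad) or (distance between tube3_mid and cradle3 below 0.016 m and angle between the z axis of tube3_mid and the y axis of station, either way round below 0.15 rad) or (distance between tube3_mid and cradle4 below 0.016 m and angle between the z axis of tube3_mid and the y axis of station, either way round below 0.15 rad)) and ((distance between tube4_mid and cradle0 below 0.016 m and angle between the z axis of tube4_mid and the y axis of station, either way round below 0.15 rad) or (distance between tube4_mid and cradle1 below 0.016 m and angle between the z axis of tube4_mid and the y axis of station, either way round below 0.15 rad) or (distance between tube4_mid and cradle2 below 0.016 m and angle between the z axis of tube4_mid and the y axis of station, either way round below 0.15 rad) or (distance between tube4_mid and cradle3 below 0.016 m and angle between the z axis of tube4_mid and the y axis of station, either way round below 0.15 rad) or (distance between tube4_mid and cradle4 below 0.016 m and angle between the z axis of tube4_mid and the y axis of station, either way round below 0.15 rad))), for 0.3 s.
2. the guard is up and stays up, let go (value of joint guard above 1.55 rad and contact force between the fingers and guard below 0.05 N), for 0.3 s.
3. the start button is pressed down with the guard up (value of joint start above 0.0045 m and value of joint guard above 1.3 rad), for 0.05 s.
4. the guard is shut again and the button is out (value of joint guard below 0.08 rad and value of joint start below 0.002 m), for 0.2 s.
At the end, for the whole second after the job is handed in: Every tube present lies on its side in a cradle, its middle within 16 mm of the cradle's centre point and its axis within 0.15 rad of the cradle's, at rest; the guard is shut (within 0.08 rad) and the button is out (all of step 1 and all of step 4 and linear speed of each of tube0, tube1, tube2, tube3, tube4 below 0.03 m/s); the robot touches nothing.
It fails at once if the start button is pressed while a tube still stands upright (value of joint start above 0.003 m and angle between any of tube0_mid, tube1_mid, tube2_mid, tube3_mid, tube4_mid's own z axis and vertical below 0.5 rad).
It fails at once if a bystander on the bench is moved more than 40 mm (distance of any of driver_grip, cap0_mid, cap1_mid, lensbox_mid, pedestal_mid, mouse_mid from where it was at the start of the episode above 0.04 m).
Of tube0, tube1, tube2, tube3, tube4 only 4 to 5 are there at a start; the rules pass over those that are not, and their reading is None.
At some moment in a run one of tube0, tube1, tube2, tube3, tube4 may be knocked a few centimetres aside while the robot is not near it.
It also fails if it takes over 200 s, if anything falls off the work surface, if the arm or the gripper's body presses on something with over 40 N, if the wrist force passes 120 N, or if a joint passes its speed limit or range.

### The arm

A 6-joint arm with a two-finger parallel gripper is mounted at the origin on the work surface. World frame = base frame: x ahead of the robot, y to its left, z up, the work surface at z = 0. Lengths are in m, angles in rad, forces in N, time in s.
With the tool pointing down it reaches from about 0.225 to 0.875 m from the base axis. Payload 3.4 kg.
Tool frame: the origin (TCP) lies at the very end of the fingers, on their centre line; the grasp point (between the pads) lies 19 mm behind it; z points along the fingers, y is the direction in which the jaws open and shut (so a half turn about z gives the same grasp; the last joint's range is limited). The gripper opens to 85 mm and grips with 20 to 120 N. Pads are 22 mm wide; open, the fingers measure 114 mm over their backs; the gripper's body (76 mm by 85 mm) begins 54 mm behind the grasp point. The pads swing forward as they close: fully open they stand 13 mm farther back than shut.
Start: joints at [-1.381, 0.276, 1.505, -0, 1.361, -0.121], TCP at [0.176, -0.547, 0.206] pointing down, gripper open.
Joint ranges: [-2.89, 2.89], [-0.75, 2.08], [0.22, 2.7], [-1.18, 4.32], [0.11, 2.71], [-2.7, 2.7]. Speed limits (rad/s): [2.57, 2.57, 3.14, 3.14, 3.14, 3.14].

### API

Orientations are given as a unit quaternion [w, x, y, z].
In Python, from rig import manip, eyes gives the robot as it stands. The module is installed in compiled form; this text tells all that it offers.
- The arm moves only by the tool servo_tool, never from a script. Its argument "deltas" is one flat list of numbers, 6 for each row, row after row: the shift along the tool's x, y, z in cm, then the turn, a rotation vector about the tool's x, y, z in degrees. A call has 1 to 20 rows; each row shifts and turns the pose as measured when the row begins, along the tool's axes as they then stand; what a row does not reach is not made up. A row lasts 1/10 s, in which the tool goes at most 50 mm and 8.59 degrees, less where a joint would pass 70% of its speed; a pose out of reach is approached as far as the arm can. A call with a gripper value outside its range is refused whole. "jaw" is the finger opening in cm, from 0 to 8.54, set as the call begins (left out, the last holds). The fingers move at their own pace and stop on an object; "grip_force" is the grip in N (left out, the last holds). Time passes only in rows, so rows that do not move let the fingers close. It gives the time, the measured TCP pose, the force and the opening at its end, in the units of the state.
- manip.get_state(): the state, without advancing time (a new reading comes with each control period).
- eyes.get_image(name): name is "side" or "top" or "wrist"; returns (picture, depth): 384x512x3 uint8, red, green, blue; 384x512 float32, m along the optical axis (not along the pixel's ray), 0 where there is no reading.
- eyes.get_calibration(name): a dict with "camera_matrix" (3x3 intrinsics, pixels), "rvec" (rotation vector, rad) and "tvec" (3), from world to camera coordinates, as OpenCV has them. Camera axes: x right, y down, z forward; pixel columns grow to the right and rows downward; lengths in m; the calibration is good to about 2 mm. A picture is of the moment at which its call begins: read the wrist's pose just before it. get_calibration takes no time and is no camera call; for the wrist camera it gives the pose at the moment of the call.
- manip.sign_off(): hands the job in, once; it reports no verdict.
The state is a dict: "clock": time; "qpos": joint angles; "qd": joint speeds; "effort": joint torques, N m; "position": TCP position; "ee_rot": TCP orientation; "contact_force": force on the tool from outside, world axes, zero at the start; "moment": the same for the moment, N m; "width": finger opening in m.
Only numpy, scipy, OpenCV 4.12 (cv2) and the standard library are available. Lean on these libraries where they do the work, as an engineer would, in place of code of your own. Each camera call takes 0.05 s, during which the arm holds its last target.

## Working session

There is one attempt and no reset: what is moved stays moved. The work goes in short steps, Python scripts to look and compute and a tool call to move; the robot and the scene stay as the last step left them, time stands still between calls to the robot, and variables do not carry over. Pictures are saved under pics/ and viewed, and the job is handed in when it is done.

Besides the shell and the picture viewer there is one more tool, called after "Call:" as name(argument=value, ...), one argument or row to a line, values as JSON. servo_tool: Moves the arm, as the interface text tells. Its arguments: {"type":"object","properties":{"deltas":{"type":"array","items":{"type":"number"}},"jaw":{"type":"number"},"grip_force":{"type":"number"}},"required":["deltas"]}

```bash
mkdir -p pics
python3 - <<'E'
from rig import manip, eyes
import cv2,numpy as np
print(manip.get_state())
for n in ["side","top","wrist"]:
    im,d=eyes.get_image(n); c=eyes.get_calibration(n)
    cv2.imwrite(f"pics/{n}0.png",im[:,:,::-1]); np.save(f"{n}0_d.npy",d)
    R,_=cv2.Rodrigues(np.array(c["rvec"],float)); 
    print(n,np.array(c["camera_matrix"]).round(1).tolist(),(-R.T@np.array(c["tvec"]).ravel()).round(3),R.round(3).tolist())
E
```

```text
{'clock': 0.0, 'qpos': array([-1.38098854e+00,  2.76583349e-01,  1.50612107e+00, -4.11071367e-05,
        1.36068552e+00, -1.21075266e-01]), 'qd': array([ 5.52945372e-05, -5.56660151e-04,  2.47353523e-04,  4.26847295e-04,
        7.44231389e-04, -5.27155205e-04]), 'effort': array([ 2.41799811e-03, -4.16773975e+01, -2.45804590e+01, -2.63511129e-04,
        1.09532056e-02, -2.49012220e-05]), 'position': array([ 0.1757234 , -0.54689719,  0.20525119]), 'ee_rot': array([-8.97423999e-04,  9.87942206e-01,  1.54820509e-01, -5.09628191e-05]), 'contact_force': array([ 0.06896721,  0.42009942, -0.05463256]), 'moment': array([0.05091607, 0.00132602, 0.0161077 ]), 'width': 0.0853926140712526}
side [[376.5, 0.0, 262.4], [0.0, 376.5, 195.1], [0.0, 0.0, 1.0]] [0.121 0.772 0.715] [[-0.853, -0.521, 0.007], [-0.298, 0.476, -0.827], [0.428, -0.708, -0.562]]
top [[365.0, 0.0, 257.3], [0.0, 365.0, 187.7], [0.0, 0.0, 1.0]] [ 0.516 -0.023  1.138] [[0.03, -0.999, -0.014], [-0.997, -0.029, -0.065], [0.065, 0.016, -0.998]]
wrist [[274.8, 0.0, 255.5], [0.0, 274.8, 188.1], [0.0, 0.0, 1.0]] [ 0.247 -0.524  0.374] [[0.305, -0.952, -0.002], [-0.91, -0.292, 0.293], [-0.279, -0.087, -0.956]]
```

View pics/top0.png

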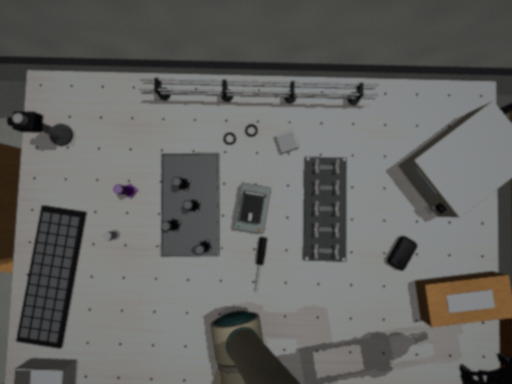

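View pics/side0.png

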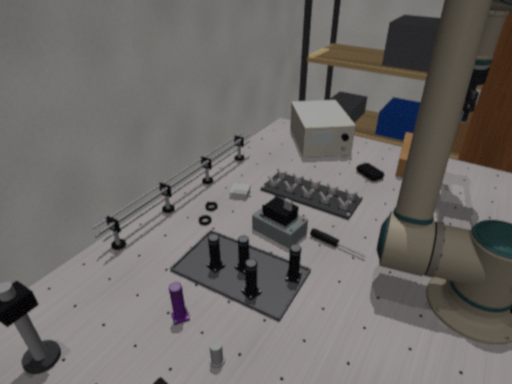

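View pics/wrist0.png

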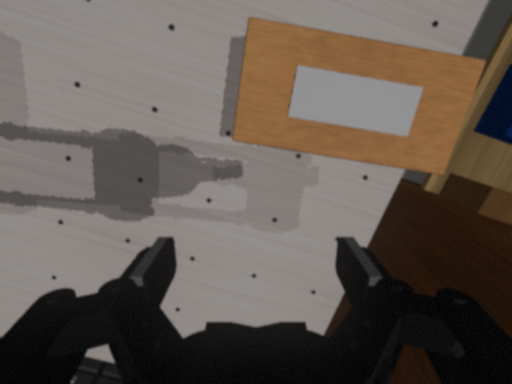

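The top view shows 4 black tubes in the tray around (179,184), (189,205), (171,225) and (202,248). A purple look-alike lies outside the tray at (125,190). The start box is at (250,208), the cradle plate at (325,208), the caps at (229,139) and (251,130), and a post at (112,235).

```bash
cat > h.py <<'E'
from rig import manip, eyes
import cv2,numpy as np
from scipy.spatial.transform import Rotation as Ro
def cal(n):
    c=eyes.get_calibration(n); R,_=cv2.Rodrigues(np.array(c["rvec"],float)); return np.array(c["camera_matrix"]),R,np.array(c["tvec"],float).ravel()
def grab(n,tag=None):
    k=cal(n); im,d=eyes.get_image(n)
    if tag: cv2.imwrite(f"pics/{tag}.png",im[:,:,::-1])
    return im,d,k
def cloud(d,k):
    K,R,t=k; v,u=np.mgrid[:d.shape[0],:d.shape[1]]
    p=np.stack([(u-K[0,2])/K[0,0]*d,(v-K[1,2])/K[1,1]*d,d],-1)
    return (p-t)@R
def onplane(uv,z,k):
    K,R,t=k; uv=np.atleast_2d(uv); r=np.c_[(uv[:,0]-K[0,2])/K[0,0],(uv[:,1]-K[1,2])/K[1,1],np.ones(len(uv))]@R
    C=-R.T@t; s=(z-C[2])/r[:,2]; return C+s[:,None]*r
def proj(P,k):
    K,R,t=k; q=np.atleast_2d(P)@R.T+t; return np.c_[q[:,0]/q[:,2]*K[0,0]+K[0,2],q[:,1]/q[:,2]*K[1,1]+K[1,2]]
def st():
    s=manip.get_state(); R=Ro.from_quat(np.array(s["ee_rot"])[[1,2,3,0]]).as_matrix()
    return s,R
def show():
    s,R=st(); print("t",round(s["clock"],2),"p",s["position"].round(4),"F",s["contact_force"].round(1),"w",round(s["width"],4),"\nR",R.round(3).tolist(),"q",s["qpos"].round(3))
def crop(im,x0,y0,x1,y1,f,tag): 
    cv2.imwrite(f"pics/{tag}.png",cv2.resize(im[y0:y1,x0:x1,::-1],None,fx=f,fy=f,interpolation=cv2.INTER_CUBIC))
E
python3 - <<'E'
from h import *
im=cv2.imread("pics/top0.png")[:,:,::-1]; d=np.load("top0_d.npy"); k=cal("top")
crop(im,90,110,360,290,2.9,"topcrop")
P=cloud(d,k); np.save("P0.npy",P)
z=P[...,2]
# bench height check
print("bench",np.median(z[300:340,130:200]))
# tubes: points above 0.085 in tray zone
m=(z>0.09)&(z<0.13); m[:, :140]=0; m[:,300:]=0; m[:150]=0;m[265:]=0
n,l,s,c=cv2.connectedComponentsWithStats(m.astype(np.uint8))
for i in range(1,n):
    if s[i,4]>5:
        q=P[l==i]; print(s[i],q.mean(0).round(3),np.percentile(q,[2,98],axis=0).round(3).tolist())
E
```

```text
bench -0.00031679353301498155
[172 177  11  10  85] [0.594 0.224 0.103] [[0.581, 0.212, 0.092], [0.607, 0.237, 0.108]]
[239 192  26  32 579] [0.525 0.008 0.096] [[0.486, -0.021, 0.091], [0.564, 0.038, 0.124]]
[183 200  11  10  85] [0.529 0.189 0.104] [[0.516, 0.177, 0.096], [0.542, 0.203, 0.108]]
[161 221  11  10  88] [0.468 0.249 0.103] [[0.455, 0.237, 0.094], [0.481, 0.263, 0.107]]
[195 244  10  11  84] [0.405 0.151 0.103] [[0.393, 0.138, 0.095], [0.418, 0.164, 0.107]]
```

View pics/topcrop.png

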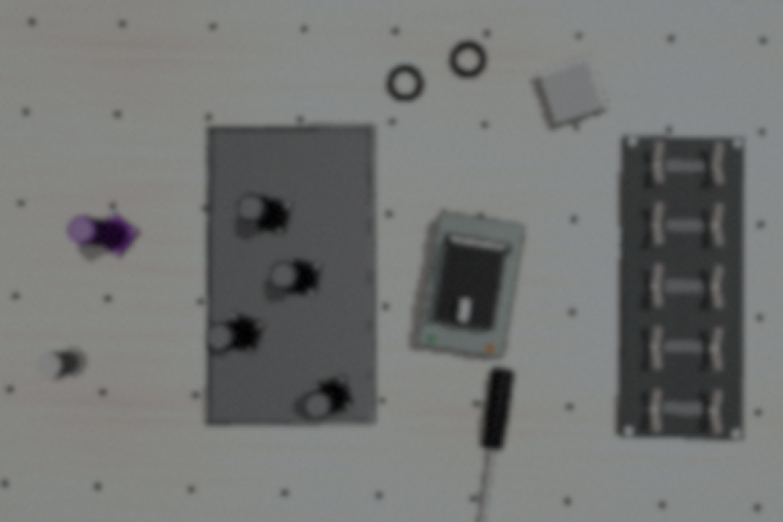

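Run:
```python
from h import *
im=cv2.imread("pics/top0.png")[:,:,::-1]; k=cal("top")
crop(im,295,145,355,270,6,"plate"); crop(im,225,175,280,240,9,"box")
P=np.load("P0.npy"); z=P[...,2]
def rect(m):
    m=m.astype(np.uint8); n,l,s,c=cv2.connectedComponentsWithStats(m); i=1+np.argmax(s[1:,4]); q=P[l==i]
    (cx,cy),(w,h),a=cv2.minAreaRect(q[:,:2].astype(np.float32)); print((round(cx,4),round(cy,4)),round(w,3),round(h,3),round(a,2),len(q),np.median(q[:,2]).round(4))
mm=np.zeros(z.shape,bool); mm[140:280,290:360]=1
rect(mm&(z>0.006)); 
# saddles
m=mm&(z>0.035); n,l,s,c=cv2.connectedComponentsWithStats(m.astype(np.uint8))
for i in range(1,n):
    q=P[l==i]; print(s[i,4],q.mean(0).round(4),q.min(0).round(3),q.max(0).round(3))
mm=np.zeros(z.shape,bool); mm[170:245,225:280]=1
rect(mm&(z>0.045)); rect(mm&(z>0.08))
m=mm&(z>0.102); print(P[m].mean(0),P[m].min(0),P[m].max(0))
```

```text
(0.5306, -0.1514) 0.319 0.257 0.76 4415 0.0118
1 [ 0.5155 -0.0231  1.1375] [ 0.516 -0.023  1.138] [ 0.516 -0.023  1.138]
1 [ 0.5155 -0.0231  1.1375] [ 0.516 -0.023  1.138] [ 0.516 -0.023  1.138]
1 [ 0.5155 -0.0231  1.1375] [ 0.516 -0.023  1.138] [ 0.516 -0.023  1.138]
1 [ 0.5155 -0.0231  1.1375] [ 0.516 -0.023  1.138] [ 0.516 -0.023  1.138]
1 [ 0.5155 -0.0231  1.1375] [ 0.516 -0.023  1.138] [ 0.516 -0.023  1.138]
1 [ 0.5155 -0.0231  1.1375] [ 0.516 -0.023  1.138] [ 0.516 -0.023  1.138]
14 [ 0.6729 -0.1829  0.041 ] [ 0.667 -0.187  0.035] [ 0.678 -0.179  0.048]
12 [ 0.6757 -0.2447  0.0411] [ 0.672 -0.249  0.037] [ 0.68  -0.241  0.047]
1 [ 0.5155 -0.0231  1.1375] [ 0.516 -0.023  1.138] [ 0.516 -0.023  1.138]
1 [ 0.5155 -0.0231  1.1375] [ 0.516 -0.023  1.138] [ 0.516 -0.023  1.138]
13 [ 0.6442 -0.1833  0.0418] [ 0.639 -0.187  0.037] [ 0.652 -0.18   0.048]
14 [ 0.6459 -0.2448  0.0411] [ 0.64  -0.25   0.035] [ 0.653 -0.241  0.047]
1 [ 0.5155 -0.0231  1.1375] [ 0.516 -0.023  1.138] [ 0.516 -0.023  1.138]
11 [ 0.6107 -0.1837  0.0432] [ 0.606 -0.187  0.037] [ 0.615 -0.18   0.049]
14 [ 0.6109 
[... 2249 characters left out ...]
 [ 0.516 -0.023  1.138] [ 0.516 -0.023  1.138]
13 [ 0.39   -0.2471  0.0417] [ 0.385 -0.25   0.035] [ 0.396 -0.244  0.047]
1 [ 0.5155 -0.0231  1.1375] [ 0.516 -0.023  1.138] [ 0.516 -0.023  1.138]
1 [ 0.5155 -0.0231  1.1375] [ 0.516 -0.023  1.138] [ 0.516 -0.023  1.138]
1 [ 0.5155 -0.0231  1.1375] [ 0.516 -0.023  1.138] [ 0.516 -0.023  1.138]
1 [ 0.5155 -0.0231  1.1375] [ 0.516 -0.023  1.138] [ 0.516 -0.023  1.138]
1 [ 0.5155 -0.0231  1.1375] [ 0.516 -0.023  1.138] [ 0.516 -0.023  1.138]
(0.5268, 0.0082) 0.09 0.14 82.1 1425 0.0575
(0.5259, 0.007) 0.063 0.082 82.17 594 0.0946
[5.05540227e-01 8.62293424e-05 4.53877911e-01] [ 0.49089608 -0.02310364  0.10702225] [0.51554671 0.01657397 1.13754136]
```

View pics/plate.png

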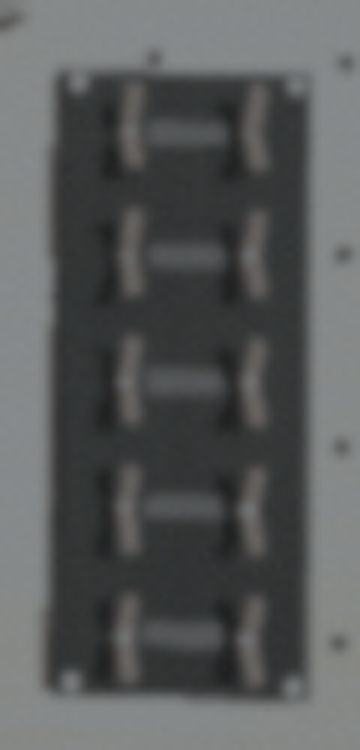

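View pics/box.png

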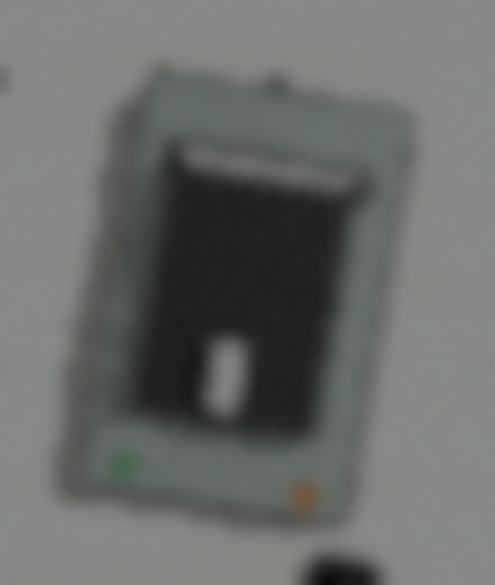

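Call:
servo_tool(
  deltas=[3.4, -3.1, -1.4, 0, 0, 0, 3.4, -3.1, -1.4, 0, 0, 0, 3.4, -3.1, -1.4, 0, 0, 0, 3.4, -3.1, -1.4, 0, 0, 0, 3.4, -3.1, -1.4, 0, 0, 0, 3.4, -3.1, -1.4, 0, 0, 0, 3.4, -3.1, -1.4, 0, 0, 0, 3.4, -3.1, -1.4, 0, 0, 0, 3.4, -3.1, -1.4, 0, 0, 0, 3.4, -3.1, -1.4, 0, 0, 0, 0, 0, 0, 0, 0, 0],
  jaw=6,
  grip_force=40,
)

```text
clock: 1.25
position: [0.4124, -0.1337, 0.3481]
ee_rot: [-0.005, 0.988, 0.153, 0.002]
contact_force: [-0.8, -0.4, 0.6]
width: 0.0598
```

```bash
cat >> h.py <<'E'
import json
def log():
    s,R=st(); open("log.jsonl","a").write(json.dumps([s["qpos"].tolist(),s["position"].tolist(),R.tolist(),float(s["clock"])])+"\n"); show()
E
python3 -c "from h import *; log()"
```

```text
t 1.25 p [ 0.4124 -0.1337  0.3481] F [-0.8 -0.4  0.6] w 0.0598 
R [[0.953, 0.301, 0.002], [0.301, -0.953, 0.01], [0.005, -0.008, -1.0]] q [-0.483  0.006  1.49   0.01   1.648  0.782]
```

Call:
servo_tool(
  deltas=[0, 0, 0, 0, 7.5, 0, 0, 0, 0, 0, 7.5, 0, 0, 0, 0, 0, 7.5, 0, 0, 0, 0, 0, 7.5, 0, 0, 0, 0, 0, 7.5, 0, 0, 0, 0, 0, 7.5, 0, 0, 0, 0, 0, 0, 0],
)

```text
clock: 1.95
position: [0.4131, -0.1337, 0.3447]
ee_rot: [-0.061, 0.908, 0.141, 0.391]
contact_force: [-1.0, 0.4, 0.0]
width: 0.0601
```

```bash
python3 -c "from h import *; log()"
```

```text
t 1.95 p [ 0.4131 -0.1337  0.3447] F [-1.   0.4  0. ] w 0.0601 
R [[0.655, 0.304, 0.692], [0.208, -0.953, 0.221], [0.726, -0.001, -0.687]] q [-1.26  -0.24   1.994  0.822  1.445 -0.132]
```

```bash
cat > kin.py <<'E'
import numpy as np, json
from scipy.spatial.transform import Rotation as Ro
rz=lambda a:Ro.from_euler('z',a).as_matrix(); ry=lambda a:Ro.from_euler('y',a).as_matrix()
E
python3 - <<'E'
from kin import *
D=[json.loads(l) for l in open("log.jsonl")]
D.append([[-1.38098854,.276583349,1.50612107,-4.1e-5,1.36068552,-.121075266],None,Ro.from_quat([.987942,.15482,-.000051,-.000897]).as_matrix().tolist(),0])
import itertools
for s4,s6,c in itertools.product([1,-1],[1,-1],[0,1,2,3]):
    e=[]
    for q,p,R,_ in D:
        M=rz(q[0])@ry(q[1]+q[2])@rz(s4*q[3])@ry(q[4])@rz(s6*q[5]+c*np.pi/2)
        e.append(np.degrees(Ro.from_matrix(M.T@np.array(R)).magnitude()).round(1))
    print(s4,s6,c,e)
E
```

```text
1 1 0 [np.float64(90.0), np.float64(90.0), np.float64(90.0)]
1 1 1 [np.float64(0.0), np.float64(0.0), np.float64(0.0)]
1 1 2 [np.float64(90.0), np.float64(90.0), np.float64(90.0)]
1 1 3 [np.float64(180.0), np.float64(180.0), np.float64(180.0)]
1 -1 0 [np.float64(179.6), np.float64(74.9), np.float64(76.1)]
1 -1 1 [np.float64(89.6), np.float64(15.1), np.float64(13.9)]
1 -1 2 [np.float64(0.4), np.float64(105.1), np.float64(103.9)]
1 -1 3 [np.float64(90.4), np.float64(164.9), np.float64(166.1)]
-1 1 0 [np.float64(89.9), np.float64(130.8), np.float64(90.0)]
-1 1 1 [np.float64(1.1), np.float64(94.2), np.float64(0.0)]
-1 1 2 [np.float64(90.1), np.float64(113.7), np.float64(90.0)]
-1 1 3 [np.float64(179.9), np.float64(169.4), np.float64(180.0)]
-1 -1 0 [np.float64(179.6), np.float64(122.0), np.float64(76.1)]
-1 -1 1 [np.float64(89.6), np.float64(93.2), np.float64(13.9)]
-1 -1 2 [np.float64(1.2), np.float64(121.7), np.float64(103.9)]
-1 -1 3 [np.float64(90.5), np.float64(179.8), np.float64(166.1)]
```

Call:
servo_tool(
  deltas=[-2.2, -3.6, 0.3, 0, 0, 0, -2.2, -3.6, 0.3, 0, 0, 0, -2.2, -3.6, 0.3, 0, 0, 0],
)

```text
clock: 2.25
position: [0.3422, -0.0467, 0.2912]
ee_rot: [-0.059, 0.909, 0.141, 0.387]
contact_force: [-2.3, -0.4, -0.4]
width: 0.06
```

```bash
python3 -c "from h import *; log()"
```

```text
t 2.25 p [ 0.3422 -0.0467  0.2912] F [-2.3 -0.4 -0.4] w 0.06 
R [[0.661, 0.302, 0.687], [0.211, -0.953, 0.216], [0.72, 0.003, -0.694]] q [-1.533 -0.436  2.215  0.769  1.613 -0.337]
```

Call:
servo_tool(
  deltas=[-2.2, -3.6, 0.3, 0, 0, 0, -2.2, -3.6, 0.3, 0, 0, 0, -2.2, -3.6, 0.3, 0, 0, 0, -2.2, -3.6, 0.3, 0, 0, 0, 0, 0, 0, 0, 0, 0],
)

```text
clock: 2.75
position: [0.253, -0.0085, 0.2334]
ee_rot: [-0.043, 0.93, 0.166, 0.326]
contact_force: [0.6, -0.9, -0.1]
width: 0.06
```

```bash
python3 -c "from h import *; log()"
```

```text
t 2.75 p [ 0.253  -0.0085  0.2334] F [ 0.6 -0.9 -0.1] w 0.06 
R [[0.732, 0.337, 0.593], [0.281, -0.941, 0.188], [0.621, 0.029, -0.783]] q [-2.269 -0.611  2.311  0.376  2.004 -0.991]
```

```bash
cat >> kin.py <<'E'
def data():
    D=[json.loads(l) for l in open("log.jsonl")]
    D.append([[-1.38098854,.276583349,1.50612107,-4.1e-5,1.36068552,-.121075266],[ 0.1757234 , -0.54689719,  0.20525119],None,0])
    return D
def mats(q):
    A=rz(q[0]);B=A@ry(q[1]);C=B@ry(q[2]);E=C@rz(q[3]);F=E@ry(q[4]); return A,B,C,E,F
def row(q): # params: a0,y,h | a1,L1 | a2,L2 | b3(y after q4), a3 | a5,L5
    A,B,C,E,F=mats(q)
    return np.stack([A[:,0],A[:,1],A[:,2],B[:,0],B[:,2],C[:,0],C[:,2],E[:,1],E[:,0],F[:,0],F[:,2]],1)
E
python3 - <<'E'
from kin import *
D=data()
G=np.vstack([row(q) for q,p,R,_ in D]); y=np.hstack([p for q,p,R,_ in D])
names="a0 y h a1 L1 a2 L2 b3 a3 a5 L5".split()
import itertools
def fit(use):
    i=[names.index(n) for n in use.split()]
    x,*_=np.linalg.lstsq(G[:,i],y,rcond=None); r=G[:,i]@x-y; print(dict(zip(use.split(),x.round(4))),"rms",np.sqrt((r**2).mean()).round(5))
for u in ["y h L1 L2 L5","h L1 L2 b3 L5","y h L1 L2 b3 L5","a0 y h L1 L2 b3 L5","y h L1 a2 L2 b3 L5","y h L1 a2 L2 b3 a5 L5","a0 y h L1 a2 L2 b3 L5",' '.join(names)]: fit(u)
E
```

```text
{'y': np.float64(0.0694), 'h': np.float64(0.0733), 'L1': np.float64(0.6329), 'L2': np.float64(0.4138), 'L5': np.float64(0.3896)} rms 0.00372
{'h': np.float64(0.0633), 'L1': np.float64(0.6375), 'L2': np.float64(0.4147), 'b3': np.float64(0.062), 'L5': np.float64(0.4091)} rms 0.01495
{'y': np.float64(0.0712), 'h': np.float64(0.0745), 'L1': np.float64(0.6324), 'L2': np.float64(0.4138), 'b3': np.float64(-0.002), 'L5': np.float64(0.3897)} rms 0.0037
{'a0': np.float64(-0.0051), 'y': np.float64(0.0704), 'h': np.float64(0.0753), 'L1': np.float64(0.6322), 'L2': np.float64(0.4189), 'b3': np.float64(-0.0013), 'L5': np.float64(0.39)} rms 0.00369
{'y': np.float64(0.0694), 'h': np.float64(0.1368), 'L1': np.float64(0.6297), 'a2': np.float64(0.0604), 'L2': np.float64(0.4211), 'b3': np.float64(-0.0), 'L5': np.float64(0.3897)} rms 0.0
{'y': np.float64(0.0694), 'h': np.float64(0.1368), 'L1': np.float64(0.6297), 'a2': np.float64(0.0604), 'L2': np.float64(0.4211), 'b3': np.float64(-0.0), 'a5': np.float64(-0.0), 'L5': np.float64(0.3897)} rms 0.0
{'a0': np.float64(-0.0), 'y': np.float64(0.0694), 'h': np.float64(0.1368), 'L1': np.float64(0.6297), 'a2': np.float64(0.0604), 'L2': np.float64(0.4211), 'b3': np.float64(-0.0), 'L5': np.float64(0.3897)} rms 0.0
{'a0': np.float64(-0.0), 'y': np.float64(0.0694), 'h': np.float64(0.1368), 'a1': np.float64(0.0), 'L1': np.float64(0.6297), 'a2': np.float64(0.0604), 'L2': np.float64(0.4211), 'b3': np.float64(-0.0), 'a3': np.float64(0.0), 'a5': np.float64(-0.0), 'L5': np.float64(0.3897)} rms 0.0
```

```bash
cat >> kin.py <<'E'
Y0,H,L1,A2,L2,L5=.0694,.1368,.6297,.0604,.4211,.3897
LO=np.array([-2.89,-.75,.22,-1.18,.11,-2.7]);HI=np.array([2.89,2.08,2.7,4.32,2.71,2.7])
def fk(q):
    A,B,C,E,F=mats(q); p=A@[0,Y0,H]+L1*B[:,2]+C@[A2,0,L2]+L5*F[:,2]
    return p,F@rz(q[5]+np.pi/2)
def wrap(a): return (a+np.pi)%(2*np.pi)-np.pi
def ik(p,R,marg=0.03):
    p=np.array(p);R=np.array(R);W=p-L5*R[:,2]; out=[]
    r2=W[0]**2+W[1]**2
    if r2<Y0**2: return out
    rho=np.sqrt(r2-Y0**2); az=np.arctan2(W[1],W[0])
    for s in (1,-1):
        X=s*rho; q1=wrap(az-np.arctan2(Y0,X)); Z=W[2]-H
        M=np.hypot(A2,L2); g=np.arctan2(A2,L2); d2=X*X+Z*Z
        c=(d2-L1**2-M**2)/(2*L1*M)
        if abs(c)>1: continue
        for e in (1,-1):
            b=e*np.arccos(c); q3=wrap(b-g); q2=wrap(np.arctan2(X,Z)-np.arctan2(M*np.sin(b),L1+M*np.cos(b)))
            Q=(rz(q1)@ry(q2+q3)).T@R@rz(-np.pi/2)
            q5=np.arccos(np.clip(Q[2,2],-1,1))
            q4=np.arctan2(Q[1,2],Q[0,2]); q6=np.arctan2(Q[2,1],-Q[2,0])
            for k4 in (0,2*np.pi):
                q=np.array([q1,q2,q3,q4+k4,q5,q6])
                if (q>LO+marg).all() and (q<HI-marg).all(): out.append(q)
    return out
def u(v): v=np.array(v,float); return v/np.linalg.norm(v)
def pickR(phi,a,sx): # z azimuth phi, a below horizontal; x up if sx=1
    z=np.array([np.cos(a)*np.cos(phi),np.cos(a)*np.sin(phi),-np.sin(a)])
    x=sx*np.array([np.sin(a)*np.cos(phi),np.sin(a)*np.sin(phi),np.cos(a)])
    return np.stack([x,np.cross(z,x),z],1)
def placeR(a,sx,sy): # tube +axis(up at pick) -> sy*Y ; tool z leaning
    # tube axis in tool: up = sx*cos a x - sin a z
    t=np.array([0,sy,0.]) ; dn=np.array([0,0,-1.])
    z=np.cos(a)*dn-np.sin(a)*t; x=sx*(np.cos(a)*t+np.sin(a)*dn)
    return np.stack([x,np.cross(z,x),z],1)
tubes=dict(D=(.405,.151),C=(.468,.249),B=(.529,.189),A=(.594,.224))
crad=[(.660,-.2138),(.596,-.2143),(.532,-.2148),(.468,-.2153),(.4035,-.2158)]
E
python3 - <<'E'
from kin import *
for l in data():
    s=ik(l[1],fk(l[0])[1],0); print(min(np.abs(x-l[0]).max() for x in s))
gp=.019
for n,(x,y) in tubes.items():
  for sx in (1,-1):
    print(n,"sx",sx)
    for a in (20,30,40,50):
      ok=[]
      for ph in range(-180,180,10):
        R=pickR(np.radians(ph),np.radians(a),sx); g=np.array([x,y,.06]); good=True
        for back,up in ((0,0),(.08,0),(0,.1)):
            if not ik(g+R[:,2]*(gp-back)+[0,0,up],R): good=False
        if good: ok.append(ph)
      print("  a",a,ok)
for sx in (1,-1):
  for sy in (1,-1):
    for a in (20,30,40,50):
      R=placeR(np.radians(a),sx,sy); print(sx,sy,a,[ [len(ik(np.array([cx,cy,.048+h])+R[:,2]*gp,R)) for h in (0,.1)] for cx,cy in crad])
E
```

```text
6.661338147750939e-16
2.220446049250313e-16
1.1102230246251565e-15
4.440892098500626e-16
7.501431875667208e-08
D sx 1
  a 20 [-180, -170, -160, -150, -140, -130, -120, -110, -100, -90, -80, -70, -60, 60, 70, 80, 90, 100, 110, 120, 130, 140, 150, 160, 170]
  a 30 [-180, -170, -160, -150, -140, -130, -120, -110, -100, -90, -80, -70, -60, -50, 60, 70, 80, 90, 100, 110, 120, 130, 140, 150, 160, 170]
  a 40 [-180, -170, -160, -150, -140, -130, -120, -110, -100, -90, -80, -70, -60, -50, 50, 60, 70, 80, 90, 100, 110, 120, 130, 140, 150, 160, 170]
  a 50 [-180, -170, -160, -150, -140, -130, -120, -110, -100, -90, -80, -70, -60, -50, 20, 30, 40, 50, 60, 70, 80, 90, 100, 110, 120, 130, 140, 150, 160, 170]
D sx -1
  a 20 [-180, -170, -160, -150, -140, -130, -120, -110, -100, -90, -80, -70, -60, 60, 70, 80, 90, 100, 110, 120, 130, 140, 150, 160, 170]
  a 30 [-180, -170, -160, -150, -140, -130, -120, -110, -100, -90, -80, -70, -60, -50, 60, 70, 80, 90, 100, 110, 120, 130, 140, 150, 160, 170]
  a 40 [-180, -170, -160, -150, -140, -130, -120, -110, -100, -90, -80, -70, -60, -50, 50, 60, 70, 80, 90,
[... 3908 characters left out ...]
 1], [1, 1]]
1 1 40 [[1, 1], [1, 1], [1, 1], [1, 1], [1, 1]]
1 1 50 [[1, 1], [1, 1], [1, 1], [0, 1], [0, 1]]
1 -1 20 [[1, 1], [1, 1], [1, 1], [1, 1], [1, 1]]
1 -1 30 [[1, 1], [1, 1], [1, 1], [1, 1], [1, 1]]
1 -1 40 [[1, 1], [1, 1], [1, 1], [1, 1], [1, 1]]
1 -1 50 [[1, 1], [1, 1], [1, 1], [1, 1], [1, 1]]
-1 1 20 [[0, 0], [0, 0], [0, 0], [0, 0], [0, 0]]
-1 1 30 [[0, 0], [0, 0], [0, 0], [0, 0], [0, 0]]
-1 1 40 [[0, 0], [1, 0], [1, 0], [1, 0], [1, 0]]
-1 1 50 [[1, 0], [1, 1], [1, 1], [0, 1], [0, 1]]
-1 -1 20 [[1, 1], [1, 1], [1, 1], [1, 1], [1, 1]]
-1 -1 30 [[1, 1], [1, 1], [1, 1], [1, 1], [1, 1]]
-1 -1 40 [[1, 1], [1, 1], [1, 1], [1, 1], [1, 1]]
-1 -1 50 [[1, 1], [1, 1], [1, 1], [1, 1], [1, 1]]
```

```bash
cat > plan.py <<'E'
from h import *
from kin import *
def near(p,R,q0,marg=.02):
    s=ik(p,R,marg)
    return min(s,key=lambda q:np.abs(q-q0).max()) if s else None
def plan(legs,dec=1,quiet=False):
    """legs: list of (p,R,n); uniform tool-frame twist per row via interpolation; simulated w/ rounding"""
    s,R=st(); p=np.array(s["position"]); q=np.array(s["qpos"])
    for pt,Rt,n in legs:
        rows=[];Rt=np.array(Rt);pt=np.array(pt,float)
        worst=0;bad=0
        for i in range(n):
            f=1/(n-i)
            w=Ro.from_matrix(R.T@Rt).as_rotvec()*f; d=R.T@((pt-p)*f)
            r=np.r_[(d*100).round(dec),np.degrees(w).round(dec)]
            rows.append(r+0.0)
            p=p+R@(r[:3]/100); R=R@Ro.from_rotvec(np.radians(r[3:])).as_matrix()
            qn=near(p,R,q)
            if qn is None: bad+=1
            else:
                worst=max(worst,np.abs((qn-q)/np.array([2.57,2.57,3.14,3.14,3.14,3.14])/.1).max()); q=qn
        A=np.array(rows); print("leg n",n,"maxmm",(np.linalg.norm(A[:,:3],axis=1).max()*10).round(1),"maxdeg",np.linalg.norm(A[:,3:],axis=1).max().round(2),"jointfrac",round(worst,2),"bad",bad,"q",q.round(2),"err mm",((pt-p)*1000).round(1))
        if not quiet: print(json.dumps([float(x) for x in A.ravel()]))
E
python3 - <<'E'
from plan import *
a=np.radians(35); Rp=pickR(np.pi/2,a,1); Rq=placeR(a,1,1)
for n,(x,y) in tubes.items():
    g=np.array([x,y,.059])
    for b in (0,.08,.15): print(n,b,[q.round(2) for q in ik(g+Rp[:,2]*(.019-b),Rp)], (g+Rp[:,2]*(.019-b)).round(3))
for c in crad: 
    for h in (0,.1,.2): print(c,h,[q.round(2) for q in ik(np.array([c[0],c[1]+.005,.048+h])+Rq[:,2]*.019,Rq)])
print("cur",[q.round(2) for q in ik(st()[0]["position"],st()[1])])
E
```

```text
D 0 [array([-0.52,  0.52,  2.21,  0.87,  1.2 , -1.19])] [0.405 0.167 0.048]
D 0.08 [array([-0.65,  0.45,  2.11,  0.73,  1.36, -1.11])] [0.405 0.101 0.094]
D 0.15 [array([-0.74,  0.41,  2.01,  0.65,  1.5 , -1.06])] [0.405 0.044 0.134]
C 0 [array([-0.26,  0.55,  2.12,  1.05,  1.14, -1.07])] [0.468 0.265 0.048]
C 0.08 [array([-0.4 ,  0.47,  2.06,  0.91,  1.28, -0.99])] [0.468 0.199 0.094]
C 0.15 [array([-0.5 ,  0.42,  1.98,  0.82,  1.41, -0.93])] [0.468 0.142 0.134]
B 0 [array([-0.34,  0.6 ,  1.96,  0.96,  1.24, -0.99])] [0.529 0.205 0.048]
B 0.08 [array([-0.45,  0.54,  1.89,  0.85,  1.37, -0.93])] [0.529 0.139 0.094]
B 0.15 [array([-0.54,  0.51,  1.81,  0.78,  1.49, -0.89])] [0.529 0.082 0.134]
A 0 [array([-0.25,  0.65,  1.82,  0.99,  1.24, -0.88])] [0.594 0.24  0.048]
A 0.08 [array([-0.35,  0.59,  1.76,  0.9 ,  1.36, -0.83])] [0.594 0.174 0.094]
A 0.15 [array([-0.44,  0.56,  1.69,  0.84,  1.48, -0.79])] [0.594 0.117 0.134]
(0.66, -0.2138) 0 [array([-0.1 ,  0.6 ,  1.62, -0.75,  1.  ,  0.34])]
(0.66, -0.2138) 0.1 [array([-0.1 ,  0.5 ,  1.52, -0.67,  1.15,  0.19])]
(0.66, -0.2138) 0.2 [a
[... 276 characters left out ...]
0.2148) 0 [array([-0.13,  0.47,  1.92, -0.84,  0.87,  0.47])]
(0.532, -0.2148) 0.1 [array([-0.13,  0.34,  1.81, -0.72,  1.04,  0.27])]
(0.532, -0.2148) 0.2 [array([-0.13,  0.24,  1.67, -0.65,  1.22,  0.1 ])]
(0.468, -0.2153) 0 [array([-0.14,  0.4 ,  2.06, -0.9 ,  0.81,  0.54])]
(0.468, -0.2153) 0.1 [array([-0.14,  0.25,  1.94, -0.74,  0.99,  0.29])]
(0.468, -0.2153) 0.2 [array([-0.14,  0.15,  1.79, -0.66,  1.19,  0.1 ])]
(0.4035, -0.2158) 0 [array([-0.17,  0.33,  2.2 , -0.97,  0.76,  0.61])]
(0.4035, -0.2158) 0.1 [array([-0.17,  0.16,  2.07, -0.77,  0.95,  0.3 ])]
(0.4035, -0.2158) 0.2 [array([-0.17,  0.05,  1.91, -0.66,  1.16,  0.1 ])]
cur [array([-2.27, -0.61,  2.31,  0.38,  2.  , -0.99])]
```

Run:
```python
from plan import *
a=np.radians(35); Rp=pickR(np.pi/2,a,1)
R0=st()[1]
plan([((.41,-.1,.34),R0,10),((.405,0,.25),Rp,18)])
```

```text
leg n 10 maxmm 21.9 maxdeg 0.0 jointfrac 1.2 bad 0 q [-1.05 -0.28  1.94  0.67  1.37  0.07] err mm [ 0.6  0.2 -0. ]
[1.6, 1.4, -0.1, 0.0, 0.0, 0.0, 1.5, 1.4, -0.1, 0.0, 0.0, 0.0, 1.6, 1.4, -0.1, 0.0, 0.0, 0.0, 1.5, 1.4, -0.1, 0.0, 0.0, 0.0, 1.6, 1.4, -0.1, 0.0, 0.0, 0.0, 1.5, 1.4, -0.1, 0.0, 0.0, 0.0, 1.6, 1.5, 0.0, 0.0, 0.0, 0.0, 1.5, 1.4, -0.1, 0.0, 0.0, 0.0, 1.6, 1.5, 0.0, 0.0, 0.0, 0.0, 1.5, 1.4, -0.1, 0.0, 0.0, 0.0]
leg n 18 maxmm 8.1 maxdeg 4.07 jointfrac 0.27 bad 0 q [-0.8   0.29  1.82  0.62  1.79 -0.91] err mm [ 0.4  0.  -0.3]
[-0.2, -0.5, 0.5, 2.9, 0.9, -2.6, -0.2, -0.5, 0.5, 2.9, 0.9, -2.6, -0.1, -0.5, 0.5, 2.9, 0.9, -2.6, -0.1, -0.5, 0.6, 2.9, 0.8, -2.6, -0.1, -0.5, 0.6, 2.9, 0.9, -2.6, -0.1, -0.4, 0.6, 2.9, 0.8, -2.6, -0.1, -0.4, 0.6, 2.9, 0.9, -2.6, -0.1, -0.4, 0.6, 2.9, 0.8, -2.6, -0.1, -0.4, 0.7, 2.9, 0.8, -2.6, -0.1, -0.3, 0.7, 2.9, 0.9, -2.7, -0.1, -0.3, 0.7, 2.9, 0.9, -2.6, 0.0, -0.3, 0.7, 2.9, 0.8, -2.7, 0.0, -0.2, 0.7, 2.9, 0.9, -2.6, -0.1, -0.2, 0.7, 2.9, 0.8, -2.7, 0.0, -0.2, 0.7, 3.0, 0.9, -2.6, -0.1, -0.1, 0.7, 2.9, 0.8, -2.7, -0.1, -0.1, 0.8, 3.0, 0.9, -2.6, 0.0, -0.1, 0.7, 2.9, 0.8, -2.7]
```

Call:
servo_tool(
  deltas=[0.8, 0.7, 0, 0, 0, 0, 0.8, 0.7, 0, 0, 0, 0, 0.8, 0.7, 0, 0, 0, 0, 0.8, 0.7, 0, 0, 0, 0, 1.6, 1.4, -0.1, 0, 0, 0, 1.6, 1.4, -0.1, 0, 0, 0, 1.6, 1.4, -0.1, 0, 0, 0, 1.6, 1.4, -0.1, 0, 0, 0, 1.6, 1.4, -0.1, 0, 0, 0, 1.6, 1.4, -0.1, 0, 0, 0, 1.6, 1.4, -0.1, 0, 0, 0, 1.6, 1.4, -0.1, 0, 0, 0],
)

```text
clock: 3.95
position: [0.4331, -0.082, 0.3584]
ee_rot: [-0.052, 0.928, 0.179, 0.323]
contact_force: [-0.5, 0.8, -0.0]
width: 0.06
```

Run:
```python
from plan import *
log()
a=np.radians(35); Rp=pickR(np.pi/2,a,1)
plan([((.405,0,.25),Rp,14)])
```

```text
t 3.95 p [ 0.4331 -0.082   0.3584] F [-0.5  0.8 -0. ] w 0.06 
R [[0.728, 0.366, 0.58], [0.298, -0.931, 0.212], [0.617, 0.019, -0.786]] q [-0.938 -0.261  1.879  0.652  1.36   0.165]
leg n 14 maxmm 10.3 maxdeg 5.08 jointfrac 0.36 bad 0 q [-0.8   0.29  1.82  0.62  1.79 -0.91] err mm [-0.5  0.2 -0.2]
[-0.4, -0.6, 0.6, 3.6, 1.1, -3.3, -0.4, -0.6, 0.6, 3.6, 1.1, -3.3, -0.4, -0.6, 0.7, 3.6, 1.1, -3.3, -0.4, -0.6, 0.7, 3.6, 1.1, -3.3, -0.4, -0.6, 0.7, 3.6, 1.1, -3.3, -0.3, -0.5, 0.8, 3.6, 1.1, -3.3, -0.3, -0.5, 0.8, 3.6, 1.1, -3.3, -0.3, -0.5, 0.8, 3.6, 1.1, -3.4, -0.3, -0.4, 0.8, 3.6, 1.1, -3.3, -0.3, -0.4, 0.9, 3.6, 1.1, -3.4, -0.3, -0.4, 0.9, 3.7, 1.1, -3.3, -0.3, -0.3, 0.9, 3.6, 1.1, -3.4, -0.4, -0.3, 0.9, 3.7, 1.1, -3.3, -0.3, -0.2, 0.9, 3.6, 1.1, -3.4]
```

Call:
servo_tool(
  deltas=[-0.4, -0.6, 0.6, 3.6, 1.1, -3.3, -0.4, -0.6, 0.6, 3.6, 1.1, -3.3, -0.4, -0.6, 0.7, 3.6, 1.1, -3.3, -0.4, -0.6, 0.7, 3.6, 1.1, -3.3, -0.4, -0.6, 0.7, 3.6, 1.1, -3.3, -0.3, -0.5, 0.8, 3.6, 1.1, -3.3, -0.3, -0.5, 0.8, 3.6, 1.1, -3.3, -0.3, -0.5, 0.8, 3.6, 1.1, -3.4, -0.3, -0.4, 0.8, 3.6, 1.1, -3.3, -0.3, -0.4, 0.9, 3.6, 1.1, -3.4, -0.3, -0.4, 0.9, 3.7, 1.1, -3.3, -0.3, -0.3, 0.9, 3.6, 1.1, -3.4, -0.4, -0.3, 0.9, 3.7, 1.1, -3.3, -0.3, -0.2, 0.9, 3.6, 1.1, -3.4, 0, 0, 0, 0, 0, 0],
  jaw=4.8,
)

```text
clock: 5.45
position: [0.4317, 0.0513, 0.2551]
ee_rot: [-0.355, 0.582, 0.668, 0.298]
contact_force: [-0.7, -0.7, -0.5]
width: 0.048
```

```bash
cat > tubes.py <<'E'
from plan import *
def find(tag,verbose=True):
    im,d,k=grab("top",tag); P=cloud(d,k); z=P[...,2]; P[d==0]=0; z=P[...,2]
    m=((z>0.09)&(z<0.115)&(P[...,1]>.08)&(P[...,1]<.33)&(P[...,0]>.35)&(P[...,0]<.72)).astype(np.uint8)
    n,l,s,c=cv2.connectedComponentsWithStats(m)
    for i in range(1,n):
        if s[i,4]>20:
            q=P[l==i]; q=q[q[:,2]>np.median(q[:,2])-.005]; print("top",s[i,4],((q.min(0)+q.max(0))/2).round(4),q.mean(0).round(4))
    return im,P,k
a=np.radians(35); Rp=pickR(np.pi/2,a,1); Rq=placeR(a,1,1)
def PK(x,y,b=0,z=.059): return np.array([x,y,z])+Rp[:,2]*(.019-b)
def PL(i,h=0): return np.array([crad[i][0],crad[i][1]+.005,.048+h])+Rq[:,2]*.019
E
python3 - <<'E'
from tubes import *
log(); im,P,k=find("t1")
crop(im,90,110,360,290,2.9,"t1c")
plan([(PK(.405,.151,.15),Rp,4),(PK(.405,.151,.08),Rp,3),(PK(.405,.151,0),Rp,4)])
E
```

```text
t 5.45 p [0.4317 0.0513 0.2551] F [-0.7 -0.7 -0.5] w 0.048 
R [[-0.07, 0.989, -0.127], [0.567, 0.144, 0.811], [0.821, -0.015, -0.571]] q [-0.63   0.33   1.74   0.64   1.809 -0.859]
top 84 [0.5939 0.2247 0.104 ] [0.5945 0.2249 0.1041]
top 85 [0.5292 0.1902 0.104 ] [0.5297 0.1898 0.104 ]
top 86 [0.4678 0.2498 0.1038] [0.4677 0.2499 0.1042]
top 84 [0.4035 0.151  0.1033] [0.4048 0.1512 0.1035]
leg n 4 maxmm 31.6 maxdeg 2.06 jointfrac 0.25 bad 0 q [-0.74  0.41  2.01  0.65  1.51 -1.06] err mm [ 0.   0.3 -0.3]
[-2.6, -0.6, 1.7, -1.8, 0.0, 1.0, -2.6, -0.7, 1.6, -1.8, 0.0, 1.0, -2.6, -0.6, 1.6, -1.8, -0.1, 1.0, -2.5, -0.7, 1.6, -1.8, 0.0, 1.0]
leg n 3 maxmm 24.0 maxdeg 0.0 jointfrac 0.16 bad 0 q [-0.65  0.45  2.11  0.73  1.36 -1.11] err mm [ 0.   0.3 -0.4]
[0.0, 0.0, 2.3, 0.0, 0.0, 0.0, 0.0, 0.0, 2.4, 0.0, 0.0, 0.0, 0.0, 0.0, 2.3, 0.0, 0.0, 0.0]
leg n 4 maxmm 20.0 maxdeg 0.0 jointfrac 0.13 bad 0 q [-0.52  0.52  2.21  0.87  1.2  -1.19] err mm [ 0.1  0.2 -0.4]
[0.0, 0.0, 2.0, 0.0, 0.0, 0.0, 0.0, 0.0, 2.0, 0.0, 0.0, 0.0, 0.0, 0.0, 2.0, 0.0, 0.0, 0.0, 0.0, 0.0, 2.0, 0.0, 0.0, 0.0]
```

View pics/t1c.png

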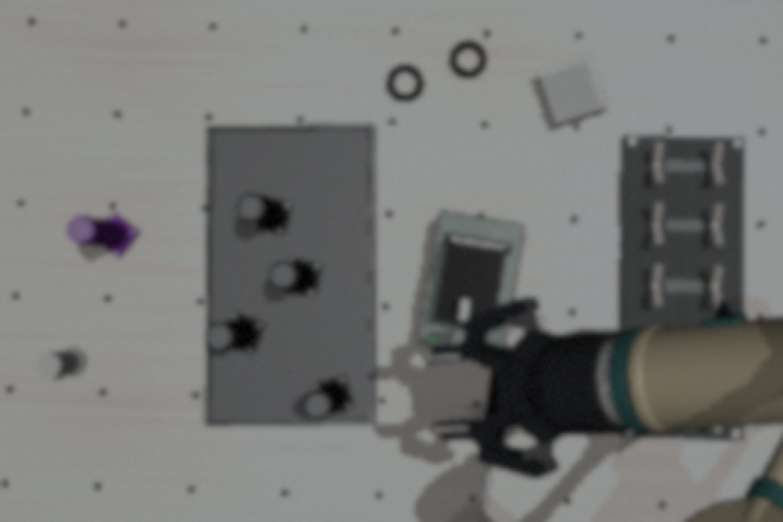

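Call:
servo_tool(
  deltas=[-2.6, -0.6, 1.7, -1.8, 0, 1.0, -2.6, -0.7, 1.6, -1.8, 0, 1.0, -2.6, -0.6, 1.6, -1.8, 0, 1.0, -2.5, -0.7, 1.6, -1.8, 0, 1.0, 0, 0, 0, 0, 0, 0],
)

```text
clock: 6.0
position: [0.4095, 0.0497, 0.1327]
ee_rot: [-0.323, 0.627, 0.631, 0.322]
contact_force: [0.2, 0.2, 1.7]
width: 0.048
```

Run:
```python
from tubes import *
log(); grab("wrist","w1")
plan([(PK(.4045,.151,.08),Rp,4),(PK(.4045,.151,0),Rp,6)])
```

```text
t 6.0 p [0.4095 0.0497 0.1327] F [0.2 0.2 1.7] w 0.048 
R [[-0.004, 1.0, -0.004], [0.583, 0.005, 0.812], [0.812, 0.001, -0.583]] q [-0.718  0.408  2.005  0.657  1.492 -1.047]
leg n 4 maxmm 17.1 maxdeg 0.24 jointfrac 0.12 bad 0 q [-0.65  0.45  2.11  0.73  1.36 -1.11] err mm [ 0.4 -0.3  0.4]
[-0.1, -0.2, 1.6, 0.0, 0.2, 0.1, -0.1, -0.2, 1.7, 0.0, 0.2, 0.1, 0.0, -0.1, 1.6, -0.1, 0.2, 0.1, -0.1, -0.2, 1.7, 0.0, 0.1, 0.1]
leg n 6 maxmm 14.0 maxdeg 0.0 jointfrac 0.09 bad 0 q [-0.52  0.52  2.21  0.87  1.2  -1.19] err mm [ 0.4 -0.3  0.4]
[0.0, 0.0, 1.3, 0.0, 0.0, 0.0, 0.0, 0.0, 1.3, 0.0, 0.0, 0.0, 0.0, 0.0, 1.3, 0.0, 0.0, 0.0, 0.0, 0.0, 1.4, 0.0, 0.0, 0.0, 0.0, 0.0, 1.3, 0.0, 0.0, 0.0, 0.0, 0.0, 1.4, 0.0, 0.0, 0.0]
```

View pics/w1.png

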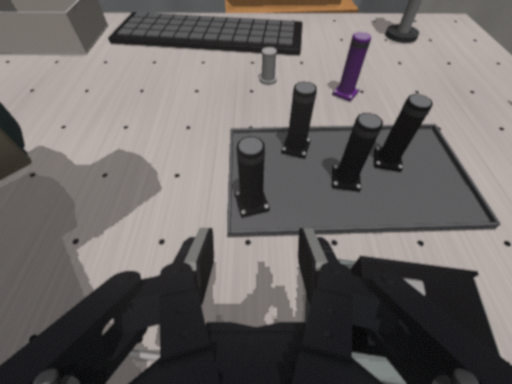

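Wrist view: tube D at (252,175) stands between the fingers, the other tubes are behind it, and the purple look-alike is far off at (355,65). I'm approaching D.

Call:
servo_tool(
  deltas=[-0.1, -0.2, 1.6, 0, 0.2, 0.1, -0.1, -0.2, 1.6, 0, 0.2, 0.1, -0.1, -0.1, 1.6, 0, 0.2, 0.1, 0, 0, 1.6, 0, 0, 0, 0, 0, 1.4, 0, 0, 0, 0, 0, 1.4, 0, 0, 0, 0, 0, 1.4, 0, 0, 0, 0, 0, 1.4, 0, 0, 0, 0, 0, 1.4, 0, 0, 0, 0, 0, 1.0, 0, 0, 0, 0, 0, 0, 0, 0, 0],
)

```text
clock: 7.15
position: [0.4206, 0.1705, 0.0526]
ee_rot: [-0.316, 0.625, 0.634, 0.327]
contact_force: [-0.0, 0.6, 0.1]
width: 0.0482
```

Run:
```python
from tubes import *
log(); grab("wrist","w2")
plan([(PK(.4045,.151,0),Rp,2)])
```

```text
t 7.15 p [0.4206 0.1705 0.0526] F [-0.   0.6  0.1] w 0.0482 
R [[-0.019, 1.0, 0.008], [0.585, 0.005, 0.811], [0.811, 0.02, -0.585]] q [-0.493  0.511  2.181  0.88   1.199 -1.169]
leg n 2 maxmm 8.5 maxdeg 0.75 jointfrac 0.05 bad 0 q [-0.52  0.52  2.21  0.87  1.2  -1.19] err mm [-0.5  0.   0.5]
[-0.3, -0.8, 0.0, 0.2, 0.4, 0.6, -0.3, -0.8, 0.0, 0.3, 0.4, 0.5]
```

View pics/w2.png

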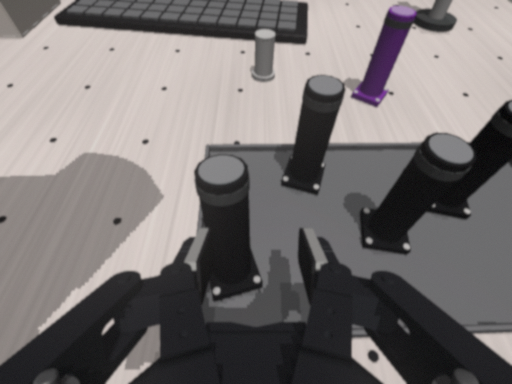

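Call:
servo_tool(
  deltas=[-0.2, -0.6, 0, 0.3, 0.4, 0.5, -0.2, -0.5, 0, 0.2, 0.4, 0.5, 0, 0, 0, 0, 0, 0],
)

```text
clock: 7.5
position: [0.4097, 0.1666, 0.049]
ee_rot: [-0.326, 0.627, 0.628, 0.326]
contact_force: [-0.4, 0.0, 0.2]
width: 0.0477
```

Run:
```python
from tubes import *
log(); find("t2"); im,d,k=grab("wrist","w3")
P=cloud(d,k); z=P[...,2]; m=(abs(z-.104)<.006)&(d>0); 
n,l,s,c=cv2.connectedComponentsWithStats(m.astype(np.uint8))
for i in range(1,n):
    if s[i,4]>300: print(s[i],P[l==i].mean(0).round(4))
```

```text
t 7.5 p [0.4097 0.1666 0.049 ] F [-0.4  0.   0.2] w 0.0477 
R [[-0.001, 1.0, -0.0], [0.574, 0.001, 0.819], [0.819, 0.001, -0.574]] q [-0.516  0.524  2.198  0.869  1.203 -1.182]
top 83 [0.5951 0.2245 0.1041] [0.595  0.2249 0.1041]
top 85 [0.529  0.1901 0.1038] [0.5291 0.1901 0.104 ]
top 87 [0.468  0.2502 0.1033] [0.4679 0.2496 0.1038]
top 106 [0.4516 0.0994 0.1063] [0.4495 0.1032 0.1053]
top 86 [0.4064 0.1482 0.1045] [0.4062 0.148  0.1046]
top 106 [0.3691 0.0992 0.1061] [0.3679 0.1029 0.1057]
[395   1  30  14 321] [0.5665 0.3882 0.101 ]
[ 316   68   43   31 1044] [0.4659 0.2452 0.1039]
[ 434  121   62   43 1895] [0.526  0.1864 0.1041]
[ 211  160   57   54 2457] [0.4023 0.154  0.105 ]
[  88  262  108   58 2764] [0.3691 0.1058 0.1041]
[ 316  262  109   61 2759] [0.4509 0.1058 0.1042]
[ 80 337  37  47 753] [0.3606 0.0809 0.1048]
[393 343  38  41 764] [0.4594 0.0809 0.1044]
```

View pics/w3.png

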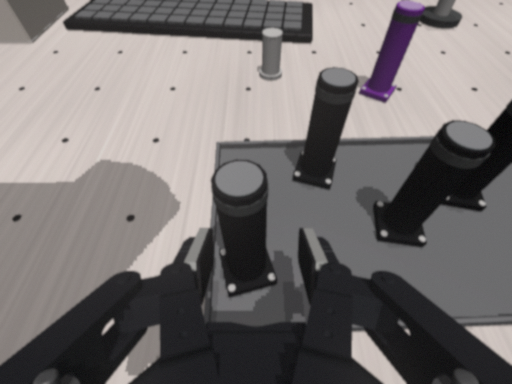

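Call:
servo_tool(
  deltas=[0, -0.3, 0, 0, 0, 0, 0, 0, 0, 0, 0, 0],
)

```text
clock: 7.8
position: [0.4076, 0.1661, 0.0494]
ee_rot: [-0.325, 0.627, 0.628, 0.327]
contact_force: [0.2, -0.5, 0.5]
width: 0.0479
```

Call:
servo_tool(
  deltas=[0, 0, 0, 0, 0, 0, 0, 0, 0, 0, 0, 0, 0, 0, 0, 0, 0, 0, 0, 0, 0, 0, 0, 0, 0, 0, 0, 0, 0, 0, 0, 0, 0, 0, 0, 0],
  jaw=0,
  grip_force=45,
)

```text
clock: 8.4
position: [0.4075, 0.1662, 0.0499]
ee_rot: [-0.325, 0.627, 0.628, 0.327]
contact_force: [0.9, -0.1, 0.4]
width: 0.0221
```

Run:
```python
from tubes import *
log(); 
s,R=st(); p=s["position"]
plan([(p+[0,0,.18],Rp,8),((.405,0.0,.27),Rp,4)])
```

```text
t 8.4 p [0.4075 0.1662 0.0499] F [ 0.9 -0.1  0.4] w 0.0221 
R [[-0.003, 1.0, 0.002], [0.574, -0.0, 0.819], [0.819, 0.003, -0.574]] q [-0.52   0.521  2.203  0.868  1.202 -1.187]
leg n 8 maxmm 23.0 maxdeg 0.14 jointfrac 0.18 bad 0 q [-0.52  0.21  2.01  0.79  1.55 -0.8 ] err mm [-0.5 -0.1  0.5]
[1.8, 0.0, -1.3, 0.0, 0.0, 0.0, 1.8, 0.0, -1.3, 0.0, 0.0, 0.0, 1.9, 0.0, -1.3, 0.0, 0.0, 0.0, 1.8, 0.0, -1.3, 0.0, 0.0, 0.0, 1.9, 0.0, -1.3, 0.0, 0.0, 0.0, 1.8, 0.0, -1.3, 0.0, 0.0, 0.0, 1.9, 0.0, -1.3, 0.1, 0.0, 0.1, 1.8, 0.1, -1.2, 0.0, 0.0, 0.0]
leg n 4 maxmm 43.1 maxdeg 0.0 jointfrac 0.32 bad 0 q [-0.8   0.27  1.79  0.63  1.82 -0.88] err mm [-0.  -0.5  0.1]
[-1.6, -0.1, -4.0, 0.0, 0.0, 0.0, -1.5, -0.1, -4.0, 0.0, 0.0, 0.0, -1.6, -0.1, -4.0, 0.0, 0.0, 0.0, -1.5, 0.0, -3.9, 0.0, 0.0, 0.0]
```

Run:
```python
from tubes import *
log(); grab("wrist","w4"); im,_,_=grab("side"); crop(im,180,200,340,320,5,"s4")
```

```text
t 8.4 p [0.4075 0.1662 0.0499] F [ 0.9 -0.1  0.4] w 0.0221 
R [[-0.003, 1.0, 0.002], [0.574, -0.0, 0.819], [0.819, 0.003, -0.574]] q [-0.52   0.521  2.203  0.868  1.202 -1.187]
```

View pics/w4.png

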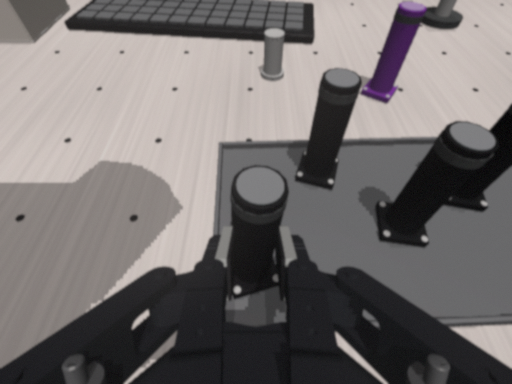

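View pics/s4.png

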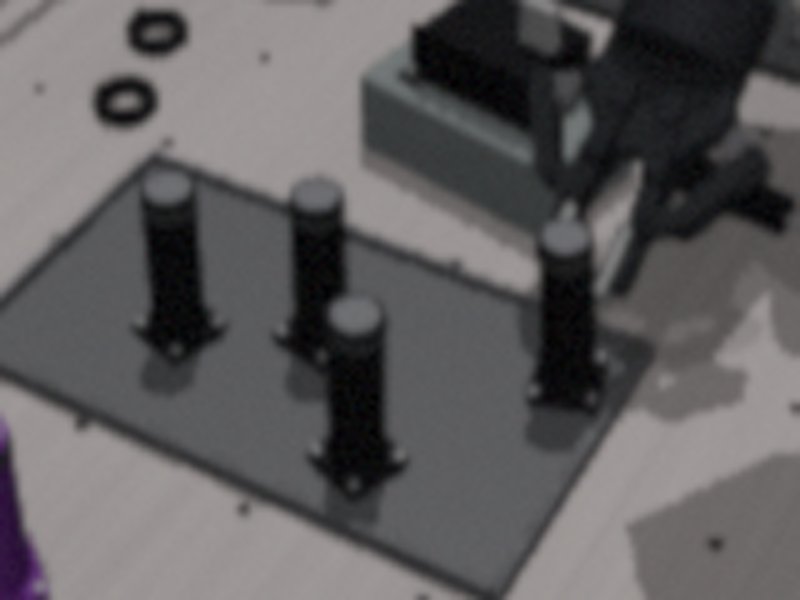

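Call:
servo_tool(
  deltas=[0, 0, 0, 0, 0, 0, 0, 0, 0, 0, 0, 0],
)

```text
clock: 8.7
position: [0.4075, 0.1662, 0.0498]
ee_rot: [-0.325, 0.627, 0.628, 0.327]
contact_force: [-1.1, -0.8, 1.4]
width: 0.0222
```

Run:
```python
from tubes import *
im,d,k=grab("wrist"); crop(im,170,140,350,320,4,"w5"); find("t3")
P=cloud(d,k)
# depth points near fingers: closest to barrel
s,R=st(); Q=(P-s["position"])@R   # tool coords
for v in range(215,300,12): print(v,[tuple((Q[v,u]*1000).round(0).astype(int)) for u in range(205,310,12)])
```

```text
top 83 [0.5939 0.225  0.1034] [0.5949 0.2245 0.1037]
top 85 [0.5292 0.1903 0.1032] [0.5297 0.1901 0.1033]
top 87 [0.4679 0.2499 0.104 ] [0.4681 0.2495 0.1043]
top 103 [0.4405 0.1007 0.1062] [0.4405 0.1044 0.1055]
top 87 [0.4093 0.1541 0.1044] [0.4102 0.1537 0.1048]
top 114 [0.3748 0.0998 0.1059] [0.3749 0.1037 0.1056]
215 [(np.int64(-19), np.int64(-45), np.int64(59)), (np.int64(-13), np.int64(-32), np.int64(45)), (np.int64(-17), np.int64(-23), np.int64(55)), (np.int64(25), np.int64(-7), np.int64(-48)), (np.int64(26), np.int64(-1), np.int64(-50)), (np.int64(27), np.int64(4), np.int64(-50)), (np.int64(25), np.int64(10), np.int64(-47)), (np.int64(-17), np.int64(30), np.int64(54)), (np.int64(-17), np.int64(40), np.int64(53))]
227 [(np.int64(-27), np.int64(-44), np.int64(50)), (np.int64(-20), np.int64(-31), np.int64(36)), (np.int64(12), np.int64(-14), np.int64(-31)), (np.int64(15), np.int64(-7), np.int64(-40)), (np.int64(17), np.int64(-1), np.int64(-44)), (np.int64(17), np.int64(5), np.int64(-44)), (np.int64(14), np.int64(11), np.int64(-37)), (np.int64(-24), np.int64(29), np.int64(45)), (
[... 1810 characters left out ...]
), np.int64(-62)), (np.int64(-46), np.int64(-10), np.int64(-6)), (np.int64(-46), np.int64(-2), np.int64(-5)), (np.int64(-47), np.int64(7), np.int64(-5)), (np.int64(-53), np.int64(16), np.int64(3)), (np.int64(17), np.int64(11), np.int64(-89)), (np.int64(12), np.int64(17), np.int64(-83))]
299 [(np.int64(17), np.int64(-16), np.int64(-96)), (np.int64(18), np.int64(-12), np.int64(-97)), (np.int64(-9), np.int64(-12), np.int64(-63)), (np.int64(-58), np.int64(-10), np.int64(-4)), (np.int64(-58), np.int64(-2), np.int64(-3)), (np.int64(-58), np.int64(7), np.int64(-3)), (np.int64(-57), np.int64(16), np.int64(-4)), (np.int64(17), np.int64(10), np.int64(-96)), (np.int64(18), np.int64(14), np.int64(-97))]
```

View pics/w5.png

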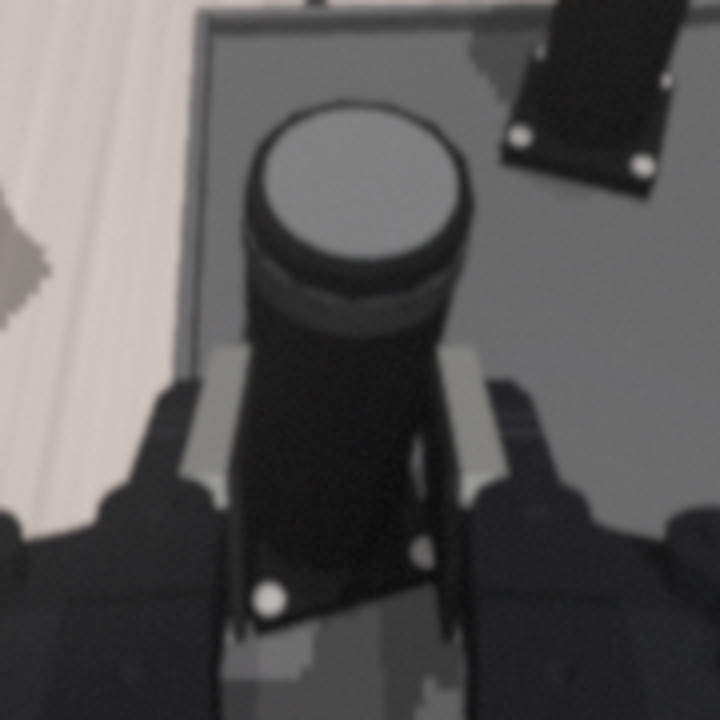

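Run:
```python
from tubes import *
im,d,k=grab("wrist"); P=cloud(d,k); s,R=st(); Q=((P-s["position"])@R*1000).round(0).astype(int)
for v in (222,225,228,231,235,240,245): print(v,[(u,)+tuple(int(t) for t in Q[v,u]) for u in range(218,236,3)])
```

```text
222 [(218, -18, -31, 41), (221, -21, -29, 48), (224, -21, -27, 49), (227, -22, -24, 49), (230, -21, -22, 49), (233, 15, -12, -33)]
225 [(218, -19, -30, 37), (221, -23, -29, 46), (224, -23, -27, 46), (227, -23, -24, 45), (230, -23, -21, 46), (233, 13, -12, -33)]
228 [(218, -21, -30, 37), (221, -24, -29, 43), (224, 11, -17, -31), (227, 11, -15, -32), (230, 12, -14, -33), (233, 12, -12, -33)]
231 [(218, -23, -30, 36), (221, -26, -29, 41), (224, 11, -17, -36), (227, 12, -15, -36), (230, 12, -13, -37), (233, 11, -12, -36)]
235 [(218, 8, -20, -33), (221, 12, -18, -41), (224, 11, -16, -40), (227, 11, -15, -40), (230, 11, -13, -40), (233, 12, -11, -41)]
240 [(218, 8, -20, -39), (221, 11, -17, -46), (224, 11, -16, -46), (227, 12, -14, -47), (230, 12, -12, -47), (233, 11, -11, -45)]
245 [(218, 8, -19, -44), (221, 12, -16, -51), (224, 11, -15, -51), (227, 11, -14, -51), (230, 11, -12, -51), (233, 9, -11, -46)]
```

Run:
```python
from tubes import *
im,d,k=grab("side"); s,R=st(); p=s["position"]
I=cv2.resize(im[200:320,180:340,::-1],None,fx=5,fy=5,interpolation=cv2.INTER_CUBIC)
for zt,c in ((0,(0,0,255)),(-19,(0,255,0)),(-31,(255,255,0)),(-46,(255,0,255)),(-62,(0,255,255))):
    for yy in (-12,):
        for xx in (-11,11):
            u_=proj(p+R@(np.array([xx,yy,zt])/1000),k)[0]; cv2.circle(I,(int((u_[0]-180)*5),int((u_[1]-200)*5)),4,c,-1)
cv2.imwrite("pics/s5.png",I)
```

```text
(no output)
```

View pics/s5.png

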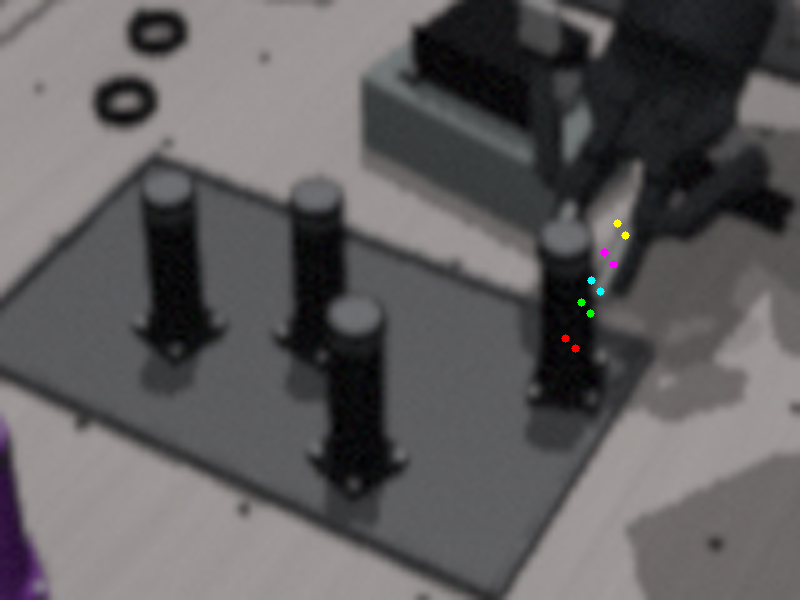

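Wrist depth and the side view agree that the real pad ends lie about 30 mm behind the reported TCP. The jaws hold the tube on a chord, with a 22 mm opening. I'll open, go 28 mm further in, and grip again.

Call:
servo_tool(
  deltas=[0, 0, 0, 0, 0, 0, 0, 0, 0, 0, 0, 0, 0, 0, 0, 0, 0, 0, 0, 0, 0, 0, 0, 0],
  jaw=4.8,
)

```text
clock: 9.3
position: [0.4079, 0.1661, 0.0497]
ee_rot: [-0.325, 0.627, 0.628, 0.327]
contact_force: [0.0, -0.7, -0.1]
width: 0.0482
```

Call:
servo_tool(
  deltas=[0, 0, 0.7, 0, 0, 0, 0, 0, 0.7, 0, 0, 0, 0, 0, 0.7, 0, 0, 0, 0, 0, 0.7, 0, 0, 0, 0, 0, 0, 0, 0, 0],
)

```text
clock: 9.8
position: [0.4077, 0.1913, 0.032]
ee_rot: [-0.325, 0.627, 0.628, 0.327]
contact_force: [-0.0, 0.1, 0.2]
width: 0.0475
```

Run:
```python
from tubes import *
log(); im,d,k=grab("wrist","w6"); find("t6")
```

```text
t 9.8 p [0.4077 0.1913 0.032 ] F [-0.   0.1  0.2] w 0.0475 
R [[-0.002, 1.0, 0.002], [0.574, -0.001, 0.819], [0.819, 0.003, -0.574]] q [-0.468  0.555  2.234  0.932  1.146 -1.228]
top 85 [0.5938 0.2248 0.1033] [0.5946 0.2247 0.1036]
top 85 [0.5291 0.1901 0.1043] [0.5296 0.1901 0.1041]
top 87 [0.468  0.2499 0.1047] [0.468  0.25   0.1046]
top 104 [0.462  0.0977 0.1081] [0.4635 0.0946 0.108 ]
top 178 [0.4095 0.1053 0.1081] [0.4103 0.1053 0.1084]
top 86 [0.4037 0.1511 0.1041] [0.4043 0.1509 0.1042]
top 33 [0.3563 0.1166 0.0979] [0.3563 0.1185 0.0968]
```

View pics/w6.png

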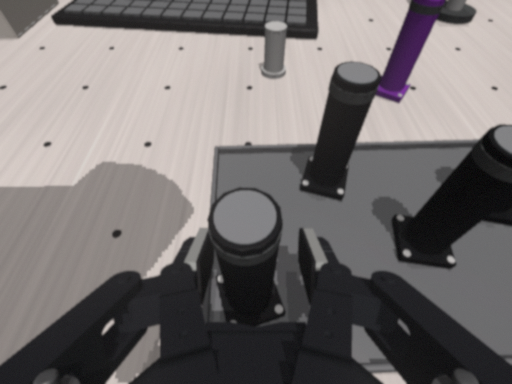

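Call:
servo_tool(
  deltas=[0, -0.2, 0, 0, 0, 0, 0, 0, 0, 0, 0, 0, 0, 0, 0, 0, 0, 0, 0, 0, 0, 0, 0, 0, 0, 0, 0, 0, 0, 0, 0, 0, 0, 0, 0, 0],
  jaw=0,
  grip_force=45,
)

```text
clock: 10.5
position: [0.4066, 0.1899, 0.0322]
ee_rot: [-0.324, 0.627, 0.628, 0.328]
contact_force: [0.4, 0.6, -0.4]
width: 0.0267
```

Run:
```python
from tubes import *
log(); im,d,k=grab("wrist"); crop(im,150,140,350,340,4,"w7"); find("t7")
```

```text
t 10.5 p [0.4066 0.1899 0.0322] F [ 0.4  0.6 -0.4] w 0.0267 
R [[-0.003, 1.0, 0.004], [0.576, -0.002, 0.818], [0.818, 0.005, -0.576]] q [-0.472  0.553  2.237  0.931  1.144 -1.232]
top 84 [0.594  0.2246 0.1029] [0.5947 0.2246 0.1037]
top 85 [0.5291 0.1901 0.1033] [0.5292 0.1898 0.1037]
top 88 [0.4679 0.2494 0.1041] [0.4679 0.2497 0.1037]
top 281 [0.4228 0.1022 0.1079] [0.4251 0.101  0.1083]
top 86 [0.4065 0.1512 0.1054] [0.4076 0.1512 0.1044]
top 63 [0.3598 0.1006 0.1049] [0.3592 0.1048 0.1027]
```

View pics/w7.png

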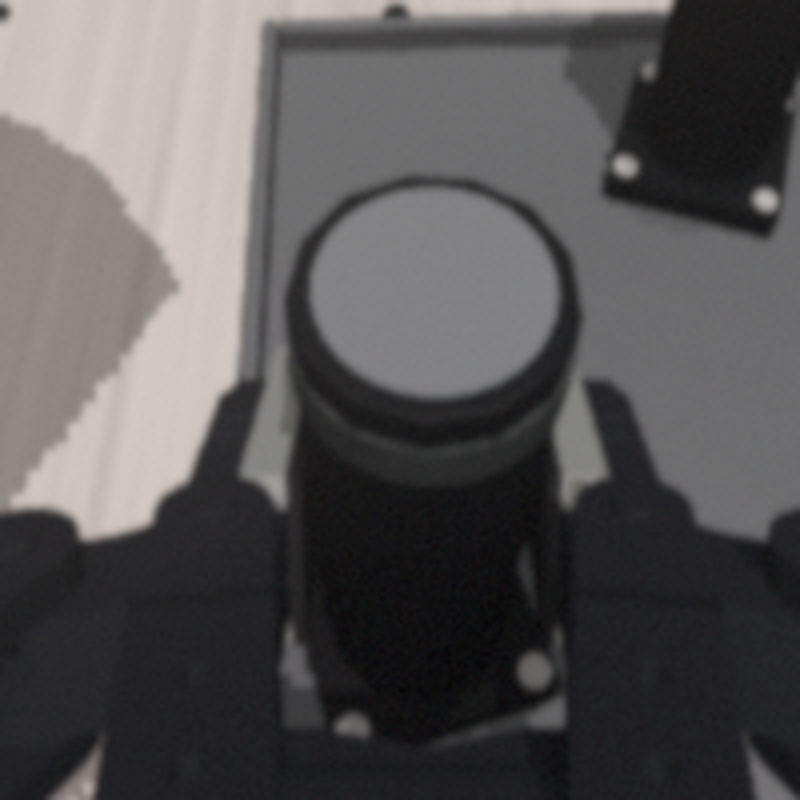

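```bash
cat >> tubes.py <<'E'
GP=.047
def PK(x,y,b=0,z=.059): return np.array([x,y,z])+Rp[:,2]*(GP-b)
def PL(i,h=0,o=.005): return np.array([crad[i][0],crad[i][1]+o,.048+h])+Rq[:,2]*GP
E
python3 - <<'E'
from tubes import *
s,R=st(); p=s["position"]
plan([(p+[0,0,.20],Rp,7),((p[0],.03,.26),Rp,4)])
plan([(p+[0,0,.20],Rp,7),((p[0],.03,.26),Rp,4),(PL(4,.12),Rq,14),(PL(4,.02),Rq,5),(PL(4,0),Rq,4)],quiet=True)
E
```

```text
leg n 7 maxmm 28.9 maxdeg 0.17 jointfrac 0.24 bad 0 q [-0.47  0.19  2.02  0.82  1.53 -0.77] err mm [-0.3 -0.3 -0.3]
[2.3, 0.0, -1.6, 0.0, 0.0, 0.0, 2.3, 0.0, -1.7, 0.0, 0.0, 0.0, 2.4, 0.0, -1.6, 0.1, 0.0, 0.0, 2.3, 0.0, -1.7, 0.0, 0.0, 0.0, 2.4, 0.0, -1.6, 0.1, 0.1, 0.1, 2.3, 0.0, -1.7, 0.0, 0.0, 0.0, 2.4, 0.1, -1.6, 0.1, 0.1, 0.1]
leg n 4 maxmm 41.1 maxdeg 0.0 jointfrac 0.32 bad 0 q [-0.76  0.26  1.84  0.65  1.77 -0.87] err mm [-0.4 -0.2 -0.2]
[-1.7, 0.0, -3.7, 0.0, 0.0, 0.0, -1.7, 0.0, -3.7, 0.0, 0.0, 0.0, -1.8, 0.0, -3.7, 0.0, 0.0, 0.0, -1.7, 0.0, -3.6, 0.0, 0.0, 0.0]
leg n 7 maxmm 28.9 maxdeg 0.17 jointfrac 0.24 bad 0 q [-0.47  0.19  2.02  0.82  1.53 -0.77] err mm [-0.3 -0.3 -0.3]
leg n 4 maxmm 41.1 maxdeg 0.0 jointfrac 0.32 bad 0 q [-0.76  0.26  1.84  0.65  1.77 -0.87] err mm [-0.4 -0.2 -0.2]
leg n 14 maxmm 21.8 maxdeg 6.5 jointfrac 0.6 bad 0 q [-0.21  0.17  2.07 -0.78  0.93  0.28] err mm [-0.4  0.   0.3]
leg n 5 maxmm 20.2 maxdeg 0.0 jointfrac 0.24 bad 0 q [-0.21  0.34  2.2  -0.99  0.73  0.6 ] err mm [-0.3  0.3  0.2]
leg n 4 maxmm 5.0 maxdeg 0.0 jointfrac 0.07 bad 0 q [-0.21  0.38  2.22 -1.05  0.7   0.68] err mm [-0.3 -0.4  0.2]
```

Call:
servo_tool(
  deltas=[1.2, 0, -0.8, 0, 0, 0, 2.3, 0, -1.6, 0, 0, 0, 2.3, 0, -1.6, 0, 0, 0, 2.3, 0, -1.6, 0, 0, 0, 2.3, 0, -1.6, 0, 0, 0, 2.3, 0, -1.6, 0, 0, 0, 2.3, 0, -1.6, 0, 0, 0, 1.2, 0, -0.8, 0, 0, 0, -1.7, 0, -3.7, 0, 0, 0, -1.7, 0, -3.7, 0, 0, 0, -1.7, 0, -3.7, 0, 0, 0, -1.7, 0, -3.7, 0, 0, 0],
)

```text
clock: 11.8
position: [0.4001, 0.0319, 0.2672]
ee_rot: [-0.327, 0.626, 0.63, 0.323]
contact_force: [1.3, -0.1, -0.8]
width: 0.0267
```

Run:
```python
from tubes import *
log()
plan([(PL(4,.12),Rq,14)])
```

```text
t 11.8 p [0.4001 0.0319 0.2672] F [ 1.3 -0.1 -0.8] w 0.0267 
R [[-0.004, 1.0, -0.007], [0.578, 0.008, 0.816], [0.816, -0.001, -0.578]] q [-0.759  0.24   1.835  0.646  1.79  -0.867]
leg n 14 maxmm 22.1 maxdeg 6.5 jointfrac 0.6 bad 0 q [-0.21  0.17  2.07 -0.78  0.93  0.28] err mm [ 0.1  0.  -0.4]
[-1.9, 0.0, -1.0, 0.0, -6.4, 0.0, -2.0, 0.0, -0.8, 0.0, -6.4, 0.0, -2.1, 0.0, -0.6, 0.0, -6.4, 0.0, -2.1, 0.0, -0.3, 0.0, -6.4, 0.0, -2.2, 0.0, -0.1, 0.0, -6.4, 0.0, -2.2, 0.0, 0.2, 0.0, -6.4, 0.1, -2.1, 0.0, 0.4, 0.0, -6.4, 0.0, -2.1, 0.0, 0.6, 0.0, -6.4, 0.1, -2.0, 0.0, 0.9, 0.0, -6.4, 0.0, -1.9, 0.0, 1.1, 0.0, -6.4, 0.1, -1.7, 0.1, 1.3, 0.0, -6.4, 0.0, -1.6, 0.0, 1.5, 0.0, -6.4, 0.1, -1.4, 0.1, 1.6, 0.0, -6.5, 0.0, -1.2, 0.0, 1.7, 0.0, -6.4, 0.1]
```

Call:
servo_tool(
  deltas=[-1.9, 0, -1.0, 0, -6.4, 0, -2.0, 0, -0.8, 0, -6.4, 0, -2.1, 0, -0.6, 0, -6.4, 0, -2.1, 0, -0.3, 0, -6.4, 0, -2.2, 0, -0.1, 0, -6.4, 0, -2.2, 0, 0.2, 0, -6.4, 0, -2.1, 0, 0.4, 0, -6.4, 0, -2.1, 0, 0.6, 0, -6.4, 0, -2.0, 0, 0.9, 0, -6.4, 0, -1.9, 0, 1.1, 0, -6.4, 0, -1.7, 0, 1.3, 0, -6.4, 0, -1.6, 0, 1.5, 0, -6.4, 0, -1.4, 0, 1.6, 0, -6.4, 0, -1.2, 0, 1.7, 0, -6.4, 0, 0, 0, 0, 0, 0, 0],
)

```text
clock: 13.3
position: [0.3942, -0.2556, 0.1312]
ee_rot: [0.227, 0.669, 0.668, -0.233]
contact_force: [-0.5, 0.1, -1.1]
width: 0.027
```

Run:
```python
from tubes import *
log()
plan([(PL(4,.08),Rq,5)])
im,d,k=grab("top","t8"); crop(im,225,140,385,280,5,"t8c")
im,d,k=grab("side","s8"); crop(im,240,130,400,270,5,"s8c")
```

```text
t 13.3 p [ 0.3942 -0.2556  0.1312] F [-0.5  0.1 -1.1] w 0.027 
R [[-0.002, 1.0, -0.008], [0.788, -0.003, -0.615], [-0.615, -0.007, -0.788]] q [-0.215  0.175  2.1   -0.859  0.922  0.344]
leg n 5 maxmm 9.6 maxdeg 0.61 jointfrac 0.05 bad 0 q [-0.21  0.23  2.13 -0.85  0.84  0.39] err mm [0.5 0.4 0.2]
[0.8, 0.2, 0.4, -0.1, 0.6, 0.0, 0.8, 0.2, 0.5, -0.1, 0.6, 0.0, 0.8, 0.2, 0.4, -0.1, 0.6, 0.0, 0.8, 0.2, 0.5, -0.1, 0.6, 0.0, 0.7, 0.1, 0.5, 0.0, 0.6, 0.1]
```

View pics/s8c.png

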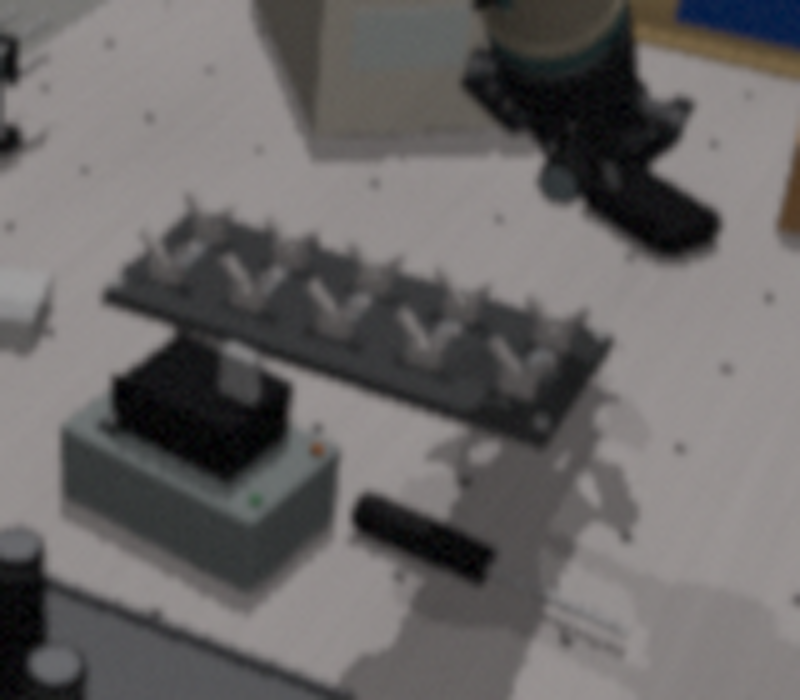

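View pics/t8c.png

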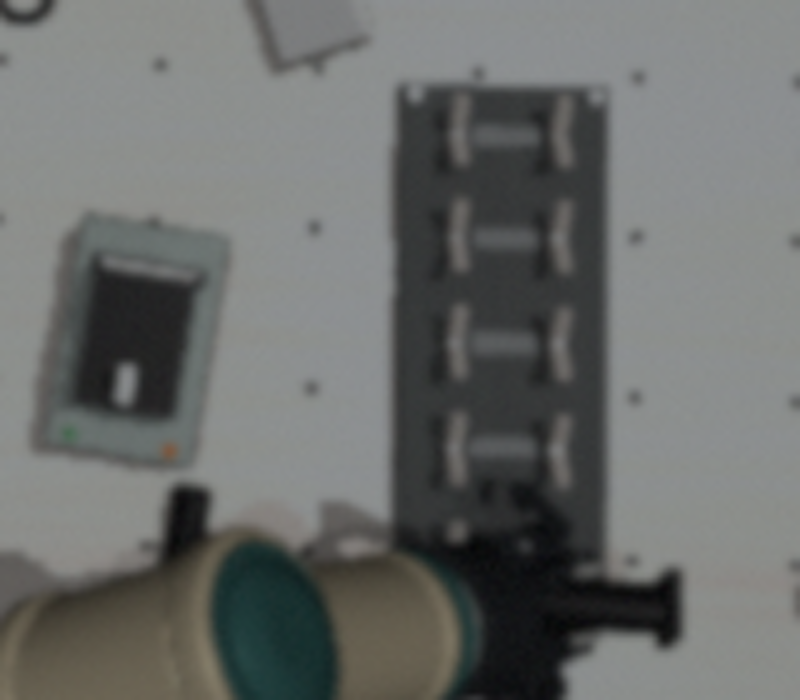

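Call:
servo_tool(
  deltas=[0.8, 0.2, 0.4, 0, 0.6, 0, 0.8, 0.2, 0.4, 0, 0.6, 0, 0.8, 0.2, 0.5, 0, 0.6, 0, 0.8, 0.2, 0.5, 0, 0.6, 0, 0.7, 0.1, 0.5, 0, 0.6, 0, 0, 0, 0, 0, 0, 0],
)

```text
clock: 14.0
position: [0.4089, -0.2387, 0.092]
ee_rot: [0.211, 0.68, 0.671, -0.208]
contact_force: [0.4, 0.1, -0.8]
width: 0.0267
```

Run:
```python
from tubes import *
log()
plan([(PL(4,.02),Rq,6)])
im,d,k=grab("wrist","w9")
```

```text
t 14.0 p [ 0.4089 -0.2387  0.092 ] F [ 0.4  0.1 -0.8] w 0.0267 
R [[0.013, 1.0, 0.001], [0.824, -0.011, -0.566], [-0.566, 0.008, -0.824]] q [-0.215  0.229  2.112 -0.829  0.848  0.38 ]
leg n 6 maxmm 10.9 maxdeg 0.22 jointfrac 0.13 bad 0 q [-0.21  0.34  2.2  -1.    0.73  0.6 ] err mm [ 0.2  0.4 -0.1]
[0.6, -0.1, 0.9, 0.0, -0.1, -0.1, 0.6, -0.1, 0.8, 0.0, -0.1, -0.1, 0.6, -0.1, 0.8, 0.0, -0.1, -0.1, 0.6, -0.1, 0.9, 0.0, -0.1, -0.2, 0.6, -0.1, 0.8, 0.0, -0.1, -0.1, 0.6, -0.1, 0.9, 0.0, 0.0, -0.2]
```

View pics/w9.png

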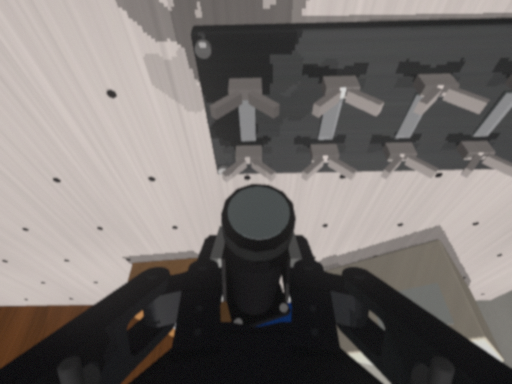

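Run:
```python
from tubes import *
im,d,k=grab("wrist"); P=cloud(d,k); s,R=st()
q=P[200:228,240:276].reshape(-1,3); print(np.median(q,0).round(4), s["position"]-R[:,2]*GP)
c=q-q.mean(0); print(np.linalg.svd(c,full_matrices=False)[2][2].round(3))
for (u_,v_) in ((245,92),(248,153),(340,90),(325,153)): print(P[v_,u_].round(4))
```

```text
[ 0.4099 -0.1668  0.1334] [ 0.40906773 -0.21229338  0.13153986]
[-0.024 -0.708  0.706]
[ 0.4033 -0.1836  0.0278]
[ 0.4033 -0.2439  0.0228]
[ 0.4653 -0.1832  0.0278]
[ 0.4676 -0.2441  0.0239]
```

Run:
```python
from tubes import *
im,d,k=grab("wrist"); P=cloud(d,k)
for v in (192,198,204,210,216,222,228,234,250,270,290): print(v,[tuple((P[v,u]*1000).round(0).astype(int).tolist()) for u in (244,258,272)])
```

```text
192 [(405, -167, 124), (410, -167, 124), (416, -167, 124)]
198 [(405, -166, 128), (410, -168, 126), (416, -166, 127)]
204 [(405, -166, 130), (410, -166, 130), (416, -167, 129)]
210 [(405, -167, 132), (410, -167, 132), (415, -167, 132)]
216 [(405, -166, 135), (410, -167, 135), (415, -168, 134)]
222 [(405, -167, 137), (410, -166, 138), (415, -168, 137)]
228 [(405, -166, 140), (410, -168, 139), (415, -166, 140)]
234 [(405, -166, 142), (410, -166, 142), (415, -166, 143)]
250 [(405, -173, 145), (410, -171, 146), (415, -173, 145)]
270 [(404, -192, 145), (410, -190, 146), (416, -193, 145)]
290 [(403, -218, 145), (410, -214, 146), (417, -224, 143)]
```

Call:
servo_tool(
  deltas=[0.6, -0.1, 0.8, 0, 0, -0.1, 0.6, -0.1, 0.8, 0, 0, -0.1, 0.6, -0.1, 0.8, 0, 0, -0.1, 0.6, -0.1, 0.8, 0, 0, -0.1, 0.6, -0.1, 0.8, 0, 0, -0.1, 0.6, 0, 0.8, 0, 0, -0.1, 0, 0, 0, 0, 0, 0],
)

```text
clock: 14.85
position: [0.4048, -0.2357, 0.0293]
ee_rot: [0.212, 0.676, 0.675, -0.208]
contact_force: [0.7, -0.6, -0.2]
width: 0.0268
```

```bash
cat >> tubes.py <<'E'
def cap():
    """cap face of the held tube in wrist view (place pose): axis x, mid y, axis z"""
    im,d,k=grab("wrist"); P=cloud(d,k); s,R=st()
    q=P[195:235,240:276].reshape(-1,3); yf=np.median(q[:,1])
    roi=P[150:300,200:320].reshape(-1,3); m=(abs(roi[:,1]-yf)<.003)&(abs(roi[:,0]-s["position"][0])<.02); r=roi[m]
    lo=np.percentile(r,1,axis=0);hi=np.percentile(r,99,axis=0)
    side=P[245:295,258]; 
    print("face y",yf.round(4),"mid y",(yf-.05).round(4),"x",((lo+hi)/2)[0].round(4),"z",((lo+hi)/2)[2].round(4),"dims",(hi-lo).round(4),"topz",np.median(side[:,2]).round(4))
E
python3 - <<'E'
from tubes import *
log(); cap()
E
```

```text
t 14.85 p [ 0.4048 -0.2357  0.0293] F [ 0.7 -0.6 -0.2] w 0.0268 
R [[0.003, 1.0, 0.005], [0.824, 0.0, -0.567], [-0.567, 0.006, -0.824]] q [-0.21   0.336  2.201 -0.985  0.726  0.592]
face y -0.1636 mid y -0.2136 x 0.4053 z 0.0697 dims [0.0255 0.0038 0.026 ] topz 0.0829
```

Call:
servo_tool(
  deltas=[0.2, -0.1, 0.4, 0, 0, 0, 0.3, -0.1, 0.4, 0, 0, 0, 0.2, 0, 0.4, 0, 0, 0, 0.2, 0, 0.4, 0, 0, 0, 0, 0, 0, 0, 0, 0],
)

```text
clock: 15.4
position: [0.404, -0.2379, 0.0112]
ee_rot: [0.213, 0.676, 0.674, -0.207]
contact_force: [-0.1, 0.7, -0.7]
width: 0.0269
```

Run:
```python
from tubes import *
log(); cap()
```

```text
t 15.4 p [ 0.404  -0.2379  0.0112] F [-0.1  0.7 -0.7] w 0.0269 
R [[0.005, 1.0, 0.008], [0.823, 0.0, -0.567], [-0.567, 0.009, -0.823]] q [-0.216  0.372  2.225 -1.051  0.69   0.672]
face y -0.1658 mid y -0.2158 x 0.4044 z 0.0516 dims [0.0255 0.0037 0.0259] topz 0.0647
```

Call:
servo_tool(
  deltas=[0.2, 0, 0.2, 0, 0, 0, 0, 0, 0, 0, 0, 0],
)

```text
clock: 15.65
position: [0.4039, -0.2383, 0.01]
ee_rot: [0.214, 0.676, 0.674, -0.208]
contact_force: [-2.2, 1.2, 1.2]
width: 0.0271
```

Call:
servo_tool(
  deltas=[0, 0, 0, 0, 0, 0, 0, 0, 0, 0, 0, 0, 0, 0, 0, 0, 0, 0, 0, 0, 0, 0, 0, 0],
  jaw=4.8,
)

```text
clock: 16.05
position: [0.4047, -0.2384, 0.0104]
ee_rot: [0.215, 0.676, 0.674, -0.208]
contact_force: [-0.8, -0.2, 0.5]
width: 0.0481
```

Run:
```python
from tubes import *
log(); cap(); grab("wrist","w10")
```

```text
t 16.05 p [ 0.4047 -0.2384  0.0104] F [-0.8 -0.2  0.5] w 0.0481 
R [[0.006, 1.0, 0.009], [0.821, 0.0, -0.571], [-0.571, 0.011, -0.821]] q [-0.214  0.375  2.227 -1.062  0.69   0.686]
face y -0.1658 mid y -0.2158 x 0.4026 z 0.0495 dims [0.0254 0.0037 0.0258] topz 0.0622
```

View pics/w10.png

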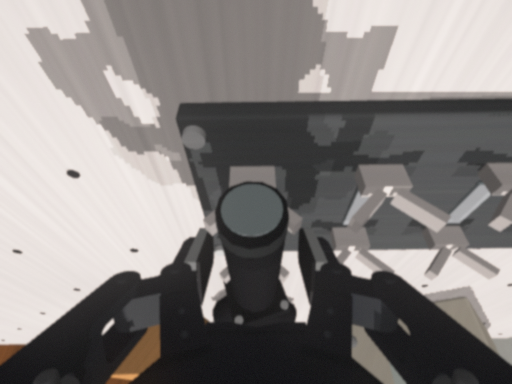

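Run:
```python
from tubes import *
s,R=st(); p=s["position"]
plan([(p-R[:,2]*.14,R,5)],quiet=True)
plan([(p-R[:,2]*.14,R,5),((.52,-.02,.28),Rp,14)])
B=(.5294,.190)
print(PK(*B,.12),PK(*B))
```

```text
leg n 5 maxmm 28.0 maxdeg 0.0 jointfrac 0.29 bad 0 q [-0.01  0.17  2.08 -0.74  1.01  0.43] err mm [0. 0. 0.]
leg n 5 maxmm 28.0 maxdeg 0.0 jointfrac 0.29 bad 0 q [-0.01  0.17  2.08 -0.74  1.01  0.43] err mm [0. 0. 0.]
[0.0, 0.0, -2.8, 0.0, 0.0, 0.0, 0.0, 0.0, -2.8, 0.0, 0.0, 0.0, 0.0, 0.0, -2.8, 0.0, 0.0, 0.0, 0.0, 0.0, -2.8, 0.0, 0.0, 0.0, 0.0, 0.0, -2.8, 0.0, 0.0, 0.0]
leg n 14 maxmm 17.5 maxdeg 6.5 jointfrac 0.59 bad 0 q [-0.69  0.41  1.54  0.72  1.85 -0.73] err mm [-0.3  0.3 -0.1]
[0.2, 0.8, -1.5, 0.0, 6.4, 0.0, 0.3, 0.8, -1.4, 0.1, 6.4, 0.0, 0.5, 0.9, -1.4, 0.0, 6.4, 0.0, 0.7, 0.8, -1.3, 0.0, 6.4, 0.0, 0.8, 0.9, -1.2, 0.1, 6.4, 0.0, 0.9, 0.8, -1.1, 0.0, 6.4, 0.0, 1.1, 0.8, -1.0, 0.1, 6.4, 0.0, 1.2, 0.9, -0.9, 0.0, 6.4, 0.0, 1.3, 0.8, -0.8, 0.0, 6.4, 0.0, 1.3, 0.9, -0.7, 0.1, 6.4, 0.0, 1.4, 0.8, -0.5, 0.0, 6.5, 0.0, 1.4, 0.9, -0.3, 0.1, 6.4, 0.1, 1.5, 0.8, -0.2, 0.0, 6.5, 0.0, 1.5, 0.9, 0.0, 0.1, 6.4, 0.1]
[0.5294     0.1302019  0.10087108] [0.5294     0.22850015 0.03204191]
```

Call:
servo_tool(
  deltas=[0, 0, -1.5, 0, 0, 0, 0, 0, -2.8, 0, 0, 0, 0, 0, -2.8, 0, 0, 0, 0, 0, -2.8, 0, 0, 0, 0, 0, -2.8, 0, 0, 0, 0, 0, -1.3, 0, 0, 0, 0.2, 0.8, -1.5, 0, 6.4, 0, 0.3, 0.8, -1.4, 0, 6.4, 0, 0.5, 0.9, -1.4, 0, 6.4, 0, 0.7, 0.8, -1.3, 0, 6.4, 0, 0.8, 0.9, -1.2, 0, 6.4, 0, 0.9, 0.8, -1.1, 0, 6.4, 0, 1.1, 0.8, -1.0, 0, 6.4, 0, 1.2, 0.9, -0.9, 0, 6.4, 0, 1.3, 0.8, -0.8, 0, 6.4, 0, 1.3, 0.9, -0.7, 0, 6.4, 0, 1.4, 0.8, -0.5, 0, 6.4, 0, 1.4, 0.9, -0.3, 0, 6.4, 0, 1.5, 0.8, -0.2, 0, 6.4, 0, 1.5, 0.9, 0, 0, 6.4, 0],
)

```text
clock: 18.15
position: [0.52, -0.0153, 0.2968]
ee_rot: [-0.342, 0.613, 0.623, 0.346]
contact_force: [0.3, 0.5, 0.2]
width: 0.048
```

Run:
```python
from tubes import *
log(); im,P,k=find("t10")
crop(im,90,110,360,290,2.9,"t10c")
B=(.5294,.190)
plan([(PK(*B,.12),Rp,8)])
```

```text
t 18.15 p [ 0.52   -0.0153  0.2968] F [0.3 0.5 0.2] w 0.048 
R [[-0.015, 1.0, -0.001], [0.527, 0.009, 0.85], [0.85, 0.012, -0.527]] q [-0.699  0.412  1.537  0.754  1.89  -0.739]
top 84 [0.5953 0.2249 0.1039] [0.5949 0.2248 0.1042]
top 83 [0.5291 0.1904 0.1036] [0.5294 0.1897 0.1036]
top 88 [0.4679 0.2503 0.1033] [0.4679 0.2498 0.1033]
leg n 8 maxmm 30.7 maxdeg 0.51 jointfrac 0.2 bad 0 q [-0.47  0.54  1.87  0.84  1.39 -0.92] err mm [ 0.1 -0.1 -0. ]
[-1.1, 0.1, 2.8, 0.0, -0.4, 0.1, -1.1, 0.1, 2.8, 0.0, -0.4, 0.1, -1.1, 0.1, 2.8, 0.0, -0.4, 0.1, -1.0, 0.1, 2.9, 0.0, -0.5, 0.1, -1.0, 0.1, 2.9, 0.0, -0.4, 0.1, -1.0, 0.1, 2.9, 0.0, -0.5, 0.0, -1.0, 0.1, 2.8, 0.0, -0.4, 0.1, -1.0, 0.1, 2.9, 0.0, -0.5, 0.0]
```

View pics/t10c.png

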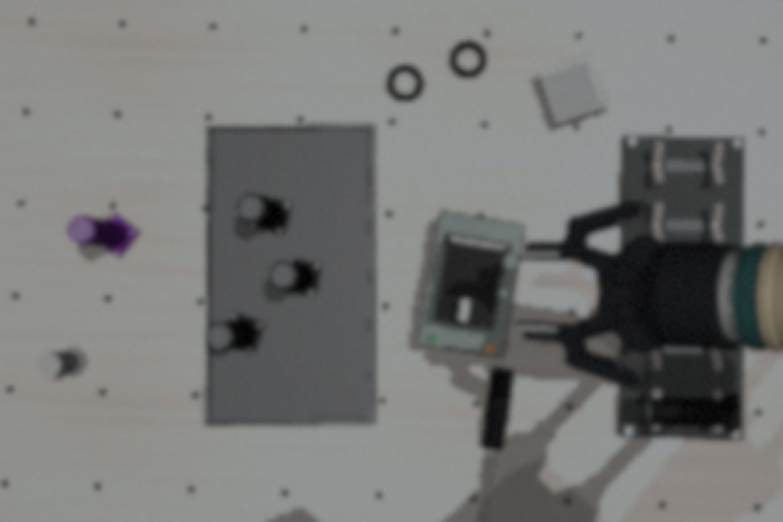

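Run:
```python
from tubes import *
B=(.5294,.190)
plan([(PK(*B,.07),Rp,9),(PK(*B,0),Rp,6)])
```

```text
leg n 9 maxmm 32.6 maxdeg 0.41 jointfrac 0.21 bad 0 q [-0.4   0.57  1.92  0.9   1.3  -0.95] err mm [ 0.1 -0.1 -0.3]
[-1.0, 0.1, 3.1, 0.0, -0.4, 0.1, -1.0, 0.1, 3.1, 0.0, -0.4, 0.1, -1.0, 0.1, 3.1, 0.0, -0.4, 0.1, -1.0, 0.1, 3.1, 0.0, -0.4, 0.1, -0.9, 0.1, 3.1, 0.0, -0.4, 0.0, -0.9, 0.1, 3.1, 0.0, -0.4, 0.1, -0.9, 0.1, 3.1, 0.0, -0.4, 0.0, -0.9, 0.1, 3.1, 0.0, -0.3, 0.1, -0.8, 0.0, 3.0, 0.0, -0.4, 0.0]
leg n 6 maxmm 12.0 maxdeg 0.0 jointfrac 0.07 bad 0 q [-0.3   0.62  1.98  1.    1.19 -1.01] err mm [ 0.2 -0.1 -0.3]
[0.0, 0.0, 1.2, 0.0, 0.0, 0.0, 0.0, 0.0, 1.2, 0.0, 0.0, 0.0, 0.0, 0.0, 1.2, 0.0, 0.0, 0.0, 0.0, 0.0, 1.1, 0.0, 0.0, 0.0, 0.0, 0.0, 1.2, 0.0, 0.0, 0.0, 0.0, 0.0, 1.1, 0.0, 0.0, 0.0]
```

Call:
servo_tool(
  deltas=[-1.0, 0.1, 3.1, 0, -0.4, 0.1, -1.0, 0.1, 3.1, 0, -0.4, 0.1, -1.0, 0.1, 3.1, 0, -0.4, 0.1, -1.0, 0.1, 3.1, 0, -0.4, 0.1, -0.9, 0.1, 3.1, 0, -0.4, 0, -0.9, 0.1, 3.1, 0, -0.4, 0.1, -0.9, 0.1, 3.1, 0, -0.4, 0, -0.9, 0.1, 3.1, 0, -0.3, 0.1, -0.8, 0, 3.0, 0, -0.4, 0, 0, 0, 0, 0, 0, 0],
)

```text
clock: 19.2
position: [0.5262, 0.1703, 0.0566]
ee_rot: [-0.319, 0.63, 0.633, 0.317]
contact_force: [-0.4, 0.8, 0.2]
width: 0.0481
```

Run:
```python
from tubes import *
log(); grab("wrist","w11"); find("t11")
B=(.5294,.190)
plan([(PK(*B,0),Rp,8)])
```

```text
t 19.2 p [0.5262 0.1703 0.0566] F [-0.4  0.8  0.2] w 0.0481 
R [[-0.003, 1.0, -0.005], [0.596, 0.006, 0.803], [0.803, -0.001, -0.596]] q [-0.391  0.577  1.935  0.888  1.268 -0.964]
top 83 [0.594  0.2249 0.1039] [0.5946 0.2247 0.1039]
top 89 [0.5649 0.1089 0.1079] [0.5654 0.1096 0.1087]
top 85 [0.5292 0.1903 0.1031] [0.5294 0.1901 0.1037]
top 85 [0.492  0.1078 0.1075] [0.4921 0.1096 0.1066]
top 87 [0.4678 0.2499 0.1037] [0.468  0.2495 0.104 ]
leg n 8 maxmm 8.3 maxdeg 0.22 jointfrac 0.05 bad 0 q [-0.3   0.62  1.98  1.    1.2  -1.01] err mm [-0.4  0.1 -0.5]
[0.2, 0.0, 0.8, 0.0, 0.2, 0.0, 0.2, 0.0, 0.8, 0.0, 0.2, 0.0, 0.2, 0.0, 0.8, 0.0, 0.2, 0.0, 0.2, 0.0, 0.8, 0.0, 0.2, 0.1, 0.1, 0.0, 0.8, 0.0, 0.2, 0.0, 0.2, 0.0, 0.8, 0.0, 0.2, 0.1, 0.1, 0.0, 0.8, 0.0, 0.2, 0.0, 0.2, 0.1, 0.8, 0.0, 0.2, 0.1]
```

View pics/w11.png

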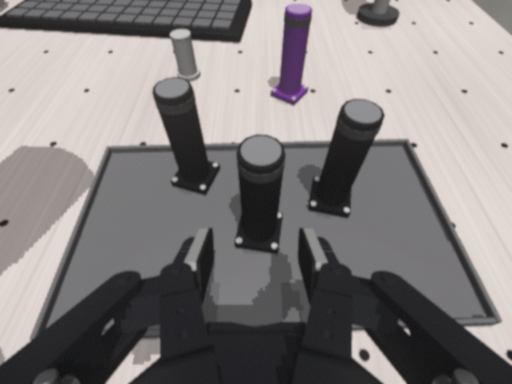

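Call:
servo_tool(
  deltas=[0.2, 0.1, 0.8, 0, 0.2, 0, 0.2, 0.1, 0.8, 0, 0.2, 0, 0.2, 0, 0.8, 0, 0.2, 0, 0.2, 0, 0.8, 0, 0.2, 0, 0.1, 0, 0.8, 0, 0.2, 0, 0.2, 0, 0.8, 0, 0.2, 0, 0.1, 0, 0.8, 0, 0.2, 0, 0.1, 0, 0.8, 0, 0.2, 0, 0, 0, 0, 0, 0, 0],
)

```text
clock: 20.2
position: [0.5345, 0.2294, 0.032]
ee_rot: [-0.322, 0.625, 0.63, 0.33]
contact_force: [0.3, -0.8, -1.1]
width: 0.0482
```

Run:
```python
from tubes import *
log(); find("t12")
B=(.5294,.190)
plan([(PK(*B,0),Rp,2)])
```

```text
t 20.2 p [0.5345 0.2294 0.032 ] F [ 0.3 -0.8 -1.1] w 0.0482 
R [[-0.01, 1.0, 0.007], [0.575, 0.0, 0.818], [0.818, 0.012, -0.575]] q [-0.296  0.625  1.972  1.007  1.19  -1.021]
top 83 [0.5938 0.2249 0.1035] [0.5945 0.2246 0.1035]
top 111 [0.5864 0.1335 0.1078] [0.588  0.1323 0.108 ]
top 283 [0.518  0.1357 0.108 ] [0.5131 0.1384 0.1083]
top 84 [0.5292 0.1899 0.1034] [0.5294 0.19   0.1042]
top 87 [0.468  0.2507 0.1036] [0.4678 0.2498 0.1038]
leg n 2 maxmm 3.0 maxdeg 0.37 jointfrac 0.02 bad 0 q [-0.3   0.62  1.98  1.    1.19 -1.01] err mm [-0.4 -0.6 -0.1]
[0.0, -0.3, 0.0, 0.2, 0.1, 0.3, 0.0, -0.2, 0.0, 0.2, 0.0, 0.3]
```

Call:
servo_tool(
  deltas=[0, -0.3, 0, 0.2, 0.1, 0.3, 0, -0.2, 0, 0.2, 0, 0.3, 0, 0, 0, 0, 0, 0, 0, 0, 0, 0, 0, 0, 0, 0, 0, 0, 0, 0, 0, 0, 0, 0, 0, 0],
  jaw=0,
)

```text
clock: 20.85
position: [0.5301, 0.228, 0.0321]
ee_rot: [-0.326, 0.628, 0.627, 0.326]
contact_force: [-0.2, -0.7, 0.1]
width: 0.0266
```

Run:
```python
from tubes import *
log()
s,R=st(); p=s["position"]
for i in (0,1,2,3): print(i);plan([(p+[0,0,.20],Rp,8),((crad[i][0]/2+p[0]/2,.03,.29),Rp,5),(PL(i,.10),Rq,14),(PL(i,.02),Rq,5),(PL(i,0),Rq,4)],quiet=True)
plan([(p+[0,0,.20],Rp,8),((.532,.03,.29),Rp,5)])
```

```text
t 20.85 p [0.5301 0.228  0.0321] F [-0.2 -0.7  0.1] w 0.0266 
R [[0.001, 1.0, 0.001], [0.575, -0.001, 0.818], [0.818, 0.0, -0.575]] q [-0.3    0.623  1.977  1.     1.193 -1.013]
0
leg n 8 maxmm 25.8 maxdeg 0.14 jointfrac 0.16 bad 0 q [-0.3   0.34  1.79  0.91  1.47 -0.62] err mm [ 0.  -0.1 -0.3]
leg n 5 maxmm 43.4 maxdeg 0.0 jointfrac 0.27 bad 0 q [-0.56  0.46  1.43  0.8   1.81 -0.59] err mm [-0.1 -0.5 -0. ]
leg n 14 maxmm 23.9 maxdeg 6.5 jointfrac 0.45 bad 0 q [-0.12  0.52  1.54 -0.69  1.1   0.21] err mm [ 0.  -0.2  0.4]
leg n 5 maxmm 15.8 maxdeg 0.0 jointfrac 0.08 bad 0 q [-0.12  0.61  1.62 -0.75  0.98  0.33] err mm [ 0.1  0.2 -0.6]
leg n 4 maxmm 5.8 maxdeg 0.0 jointfrac 0.03 bad 0 q [-0.12  0.63  1.63 -0.77  0.95  0.36] err mm [0.1 0.1 0.2]
1
leg n 8 maxmm 25.8 maxdeg 0.14 jointfrac 0.16 bad 0 q [-0.3   0.34  1.79  0.91  1.47 -0.62] err mm [ 0.  -0.1 -0.3]
leg n 5 maxmm 41.9 maxdeg 0.0 jointfrac 0.25 bad 0 q [-0.58  0.41  1.5   0.78  1.8  -0.63] err mm [-0.1 -0.5 -0.1]
leg n 14 maxmm 23.5 maxdeg 6.5 jointfrac 0.48 bad 0 q [-0.14  0.44  1.7  -0.72  1.04  0.25] err mm [0. 0. 0.]
leg 
[... 1315 characters left out ...]
0.18  0.44  2.08 -0.96  0.76  0.59] err mm [ 0.1 -0.4 -0.2]
leg n 8 maxmm 25.8 maxdeg 0.14 jointfrac 0.16 bad 0 q [-0.3   0.34  1.79  0.91  1.47 -0.62] err mm [ 0.  -0.1 -0.3]
[2.0, 0.0, -1.4, 0.0, 0.0, 0.0, 2.1, 0.0, -1.4, 0.0, 0.0, 0.0, 2.0, 0.0, -1.4, 0.0, 0.0, 0.0, 2.1, 0.0, -1.5, 0.0, 0.0, 0.0, 2.0, 0.0, -1.4, 0.0, 0.0, 0.0, 2.1, 0.0, -1.5, 0.0, 0.0, 0.0, 2.0, 0.0, -1.4, 0.0, 0.0, 0.0, 2.1, 0.0, -1.5, 0.1, 0.1, 0.0]
leg n 5 maxmm 41.4 maxdeg 0.0 jointfrac 0.27 bad 0 q [-0.61  0.38  1.57  0.76  1.8  -0.67] err mm [-0.1 -0.5 -0.1]
[-1.3, 0.0, -3.9, 0.0, 0.0, 0.0, -1.3, 0.0, -3.9, 0.0, 0.0, 0.0, -1.3, 0.1, -3.9, 0.0, 0.0, 0.0, -1.4, 0.0, -3.9, 0.0, 0.0, 0.0, -1.3, 0.1, -3.9, 0.0, 0.0, 0.0]
```

Call:
servo_tool(
  deltas=[1.1, 0, -0.8, 0, 0, 0, 2.1, 0, -1.5, 0, 0, 0, 2.1, 0, -1.5, 0, 0, 0, 2.1, 0, -1.5, 0, 0, 0, 2.1, 0, -1.5, 0, 0, 0, 2.1, 0, -1.5, 0, 0, 0, 2.1, 0, -1.5, 0, 0, 0, 2.1, 0, -1.4, 0, 0, 0, 1.0, 0, -0.7, 0, 0, 0, -1.3, 0.4, -3.9, 0, 0, 0, -1.3, 0.4, -3.9, 0, 0, 0, -1.3, 0.4, -3.9, 0, 0, 0, -1.3, 0.4, -3.9, 0, 0, 0, -1.3, 0.4, -3.9, 0, 0, 0],
)

```text
clock: 22.25
position: [0.5422, 0.03, 0.315]
ee_rot: [-0.329, 0.625, 0.63, 0.322]
contact_force: [0.1, -0.1, -0.8]
width: 0.0268
```

Run:
```python
from tubes import *
log()
plan([(PL(1,.10),Rq,14)])
```

```text
t 22.25 p [0.5422 0.03   0.315 ] F [ 0.1 -0.1 -0.8] w 0.0268 
R [[-0.001, 1.0, -0.012], [0.576, 0.01, 0.817], [0.817, -0.006, -0.576]] q [-0.598  0.375  1.499  0.77   1.851 -0.615]
leg n 14 maxmm 24.8 maxdeg 6.5 jointfrac 0.48 bad 0 q [-0.14  0.44  1.7  -0.72  1.04  0.25] err mm [-0.4  0.3  0.1]
[-2.3, 0.4, -0.7, 0.0, -6.4, 0.0, -2.4, 0.4, -0.5, 0.0, -6.4, 0.0, -2.4, 0.4, -0.2, 0.0, -6.4, 0.1, -2.4, 0.4, 0.1, 0.0, -6.4, 0.1, -2.4, 0.4, 0.3, 0.0, -6.4, 0.0, -2.3, 0.4, 0.6, 0.0, -6.4, 0.1, -2.2, 0.4, 0.9, -0.1, -6.4, 0.1, -2.1, 0.4, 1.1, -0.1, -6.4, 0.0, -2.0, 0.4, 1.3, 0.0, -6.4, 0.1, -1.8, 0.4, 1.6, -0.1, -6.4, 0.0, -1.6, 0.3, 1.8, 0.0, -6.5, 0.1, -1.5, 0.4, 1.9, -0.1, -6.4, 0.0, -1.2, 0.3, 2.1, 0.0, -6.5, 0.1, -1.0, 0.4, 2.2, -0.1, -6.4, 0.0]
```

Call:
servo_tool(
  deltas=[-2.3, 0.4, -0.7, 0, -6.2, 0, -2.3, 0.4, -0.5, 0, -6.2, 0, -2.3, 0.4, -0.2, 0, -6.2, 0, -2.3, 0.4, 0.1, 0, -6.2, 0, -2.3, 0.4, 0.3, 0, -6.2, 0, -2.2, 0.4, 0.6, 0, -6.2, 0, -2.1, 0.4, 0.9, 0, -6.2, 0, -2.0, 0.4, 1.0, 0, -6.2, 0, -1.9, 0.4, 1.2, 0, -6.2, 0, -1.7, 0.4, 1.4, 0, -6.2, 0, -1.5, 0.4, 1.6, 0, -6.2, 0, -1.4, 0.4, 1.7, 0, -6.2, 0, -1.1, 0.4, 1.8, 0, -6.2, 0, -0.9, 0.4, 1.8, 0, -6.2, 0, 0, 0, 0, 0, 0, 0],
)

```text
clock: 23.75
position: [0.5907, -0.2382, 0.1193]
ee_rot: [0.207, 0.674, 0.674, -0.22]
contact_force: [-0.4, 0.6, -0.7]
width: 0.0269
```

Run:
```python
from tubes import *
log(); cap()
plan([(PL(1,.07),Rq,5)])
```

```text
t 23.75 p [ 0.5907 -0.2382  0.1193] F [-0.4  0.6 -0.7] w 0.0269 
R [[-0.005, 1.0, -0.019], [0.818, -0.006, -0.576], [-0.576, -0.018, -0.818]] q [-0.14   0.435  1.681 -0.709  1.074  0.226]
face y -0.1656 mid y -0.2156 x 0.5923 z 0.1592 dims [0.0255 0.0038 0.0259] topz 0.1722
leg n 5 maxmm 9.3 maxdeg 0.22 jointfrac 0.06 bad 0 q [-0.14  0.48  1.73 -0.75  0.99  0.3 ] err mm [-0.2  0.1  0.2]
[0.5, 0.1, 0.7, -0.2, 0.0, 0.0, 0.5, 0.1, 0.6, -0.2, 0.0, 0.0, 0.5, 0.1, 0.7, -0.2, 0.0, 0.1, 0.5, 0.1, 0.6, -0.2, 0.1, 0.0, 0.6, 0.1, 0.7, -0.2, 0.0, 0.1]
```

Call:
servo_tool(
  deltas=[0.6, 0.1, 0.8, -0.2, 0, 0, 0.6, 0.1, 0.8, -0.2, 0, 0, 0.6, 0.1, 0.8, -0.2, 0, 0, 0.6, 0.1, 0.8, -0.2, 0, 0, 0.6, 0, 0.8, -0.2, 0, 0, 0.6, 0, 0.8, 0, 0, 0, 0.6, 0, 0.8, 0, 0, 0, 0.6, 0, 0.8, 0, 0, 0, 0, 0, 0, 0, 0, 0],
)

```text
clock: 24.7
position: [0.5965, -0.2379, 0.0386]
ee_rot: [0.214, 0.676, 0.673, -0.21]
contact_force: [-0.1, -0.7, -0.5]
width: 0.0266
```

Run:
```python
from tubes import *
log(); cap()
plan([(PL(1,.0),Rq,5)])
```

```text
t 24.7 p [ 0.5965 -0.2379  0.0386] F [-0.1 -0.7 -0.5] w 0.0266 
R [[0.007, 1.0, 0.005], [0.821, -0.003, -0.572], [-0.572, 0.007, -0.821]] q [-0.142  0.524  1.769 -0.791  0.919  0.381]
face y -0.1654 mid y -0.2154 x 0.5969 z 0.0788 dims [0.0255 0.0038 0.0259] topz 0.0919
leg n 5 maxmm 6.4 maxdeg 0.14 jointfrac 0.04 bad 0 q [-0.14  0.56  1.79 -0.83  0.88  0.44] err mm [-0.1 -0.1  0.6]
[0.4, 0.0, 0.5, 0.1, 0.0, -0.1, 0.4, 0.0, 0.5, 0.1, 0.0, -0.1, 0.4, 0.0, 0.5, 0.0, 0.0, -0.1, 0.3, -0.1, 0.4, 0.1, -0.1, 0.0, 0.4, 0.0, 0.5, 0.0, 0.0, -0.1]
```

Call:
servo_tool(
  deltas=[0.3, 0, 0.4, 0, 0, 0, 0.3, 0, 0.4, 0, 0, 0, 0.3, 0, 0.4, 0, 0, 0, 0.3, 0, 0.4, 0, 0, 0, 0.3, 0, 0.4, 0, 0, 0, 0.2, 0, 0.3, 0, 0, 0, 0, 0, 0, 0, 0, 0],
)

```text
clock: 25.45
position: [0.5973, -0.2379, 0.012]
ee_rot: [0.216, 0.676, 0.672, -0.211]
contact_force: [-0.2, 0.4, 0.1]
width: 0.0272
```

Run:
```python
from tubes import *
log(); cap()
```

```text
t 25.45 p [ 0.5973 -0.2379  0.012 ] F [-0.2  0.4  0.1] w 0.0272 
R [[0.008, 1.0, 0.006], [0.818, -0.004, -0.575], [-0.575, 0.01, -0.818]] q [-0.14   0.561  1.792 -0.83   0.88   0.443]
face y -0.1653 mid y -0.2153 x 0.5976 z 0.052 dims [0.0256 0.0037 0.026 ] topz 0.0649
```

Call:
servo_tool(
  deltas=[0.2, -0.1, 0.2, 0, 0, 0, 0, 0, 0, 0, 0, 0],
)

```text
clock: 25.7
position: [0.596, -0.2382, 0.0108]
ee_rot: [0.217, 0.676, 0.671, -0.211]
contact_force: [-2.5, 0.5, 0.8]
width: 0.0265
```

Call:
servo_tool(
  deltas=[0, 0, 0, 0, 0, 0, 0, 0, 0, 0, 0, 0, 0, 0, 0, 0, 0, 0, 0, 0, 0, 0, 0, 0],
  jaw=4.8,
)

```text
clock: 26.1
position: [0.5976, -0.2382, 0.0103]
ee_rot: [0.218, 0.676, 0.672, -0.21]
contact_force: [-0.6, -0.3, 0.1]
width: 0.0477
```

Run:
```python
from tubes import *
log(); cap()
s,R=st(); p=s["position"]
plan([(p-R[:,2]*.14,R,5),((.59,.0,.28),Rp,14)])
```

```text
t 26.1 p [ 0.5976 -0.2382  0.0103] F [-0.6 -0.3  0.1] w 0.0477 
R [[0.009, 1.0, 0.008], [0.817, -0.003, -0.577], [-0.577, 0.012, -0.817]] q [-0.139  0.563  1.795 -0.837  0.875  0.451]
face y -0.1651 mid y -0.2151 x 0.5946 z 0.0494 dims [0.0255 0.0037 0.0257] topz 0.062
leg n 5 maxmm 28.0 maxdeg 0.0 jointfrac 0.17 bad 0 q [-0.    0.43  1.68 -0.69  1.13  0.34] err mm [-0. -0.  0.]
[0.0, 0.0, -2.8, 0.0, 0.0, 0.0, 0.0, 0.0, -2.8, 0.0, 0.0, 0.0, 0.0, 0.0, -2.8, 0.0, 0.0, 0.0, 0.0, 0.0, -2.8, 0.0, 0.0, 0.0, 0.0, 0.0, -2.8, 0.0, 0.0, 0.0]
leg n 14 maxmm 16.3 maxdeg 6.5 jointfrac 0.42 bad 0 q [-0.6   0.48  1.42  0.77  1.83 -0.63] err mm [-0.2 -0.1  0.2]
[0.3, 0.0, -1.6, 0.1, 6.4, 0.0, 0.4, 0.0, -1.5, 0.1, 6.4, 0.0, 0.6, 0.0, -1.5, 0.1, 6.5, 0.0, 0.8, -0.1, -1.4, 0.0, 6.4, 0.0, 0.9, 0.0, -1.3, 0.1, 6.5, 0.0, 1.1, -0.1, -1.2, 0.0, 6.4, 0.0, 1.2, -0.1, -1.0, 0.1, 6.5, 0.0, 1.3, 0.0, -0.9, 0.0, 6.4, 0.0, 1.4, -0.1, -0.7, 0.1, 6.5, 0.0, 1.4, 0.0, -0.6, 0.1, 6.4, 0.0, 1.5, -0.1, -0.4, 0.0, 6.5, 0.0, 1.6, 0.0, -0.2, 0.1, 6.4, 0.0, 1.6, -0.1, -0.1, 0.0, 6.5, -0.1, 1.5, 0.0, 0.1, 0.1, 6.4, 0.0]
```

Tube 2 is resting in its cradle, with its top at 0.062 m. I'm retreating and turning towards tube A.

Call:
servo_tool(
  deltas=[0, 0, -1.5, 0, 0, 0, 0, 0, -2.8, 0, 0, 0, 0, 0, -2.8, 0, 0, 0, 0, 0, -2.8, 0, 0, 0, 0, 0, -2.8, 0, 0, 0, 0, 0, -1.3, 0, 0, 0, 0.3, 0, -1.6, 0.1, 6.3, 0, 0.4, 0, -1.5, 0, 6.3, 0, 0.6, 0, -1.5, 0.1, 6.3, 0, 0.8, 0, -1.4, 0, 6.3, 0, 0.9, 0, -1.3, 0.1, 6.3, 0, 1.1, 0, -1.2, 0, 6.3, 0, 1.2, 0, -1.0, 0.1, 6.3, 0, 1.3, 0, -0.9, 0, 6.3, 0, 1.4, 0, -0.7, 0, 6.3, 0, 1.4, 0, -0.6, 0, 6.3, 0, 1.5, 0, -0.4, 0, 6.3, 0, 1.6, 0, -0.2, 0, 6.3, 0, 1.6, 0, -0.1, 0, 6.3, 0, 1.5, 0, 0.1, 0, 6.3, 0],
)

```text
clock: 28.15
position: [0.5922, 0.0142, 0.3024]
ee_rot: [-0.332, 0.617, 0.63, 0.336]
contact_force: [-0.1, 0.8, 0.5]
width: 0.0481
```

Run:
```python
from tubes import *
log(); im,P,k=find("t13")
A=(.5945,.2248)
plan([(PK(*A,.07),Rp,9)])
```

```text
t 28.15 p [0.5922 0.0142 0.3024] F [-0.1  0.8  0.5] w 0.0481 
R [[-0.02, 1.0, -0.003], [0.554, 0.013, 0.833], [0.832, 0.015, -0.554]] q [-0.586  0.463  1.407  0.805  1.853 -0.614]
top 83 [0.5938 0.2251 0.1033] [0.5945 0.2248 0.1037]
top 88 [0.4679 0.25   0.1041] [0.468  0.2495 0.1039]
leg n 9 maxmm 33.3 maxdeg 0.24 jointfrac 0.2 bad 0 q [-0.3   0.62  1.79  0.95  1.3  -0.85] err mm [ 0.1 -0.1  0. ]
[-0.9, 0.0, 3.2, 0.0, -0.2, 0.1, -0.9, 0.0, 3.2, 0.0, -0.2, 0.1, -0.9, 0.0, 3.2, 0.0, -0.2, 0.1, -0.9, 0.1, 3.2, 0.0, -0.2, 0.1, -0.9, 0.0, 3.2, -0.1, -0.2, 0.1, -0.9, 0.1, 3.2, 0.0, -0.2, 0.1, -0.9, 0.0, 3.2, -0.1, -0.2, 0.1, -0.9, 0.1, 3.1, 0.0, -0.1, 0.1, -0.9, 0.0, 3.2, -0.1, -0.2, 0.0]
```

Call:
servo_tool(
  deltas=[-0.9, 0, 3.2, 0, -0.2, 0.1, -0.9, 0, 3.2, 0, -0.2, 0.1, -0.9, 0, 3.2, 0, -0.2, 0.1, -0.9, 0, 3.2, 0, -0.2, 0.1, -0.9, 0, 3.2, 0, -0.2, 0.1, -0.9, 0, 3.2, 0, -0.2, 0.1, -0.9, 0, 3.2, 0, -0.2, 0.1, -0.9, 0, 3.2, 0, -0.1, 0.1, -0.9, 0, 3.0, 0, 0, 0, 0, 0, 0, 0, 0, 0],
)

```text
clock: 29.2
position: [0.5905, 0.2056, 0.0588]
ee_rot: [-0.32, 0.627, 0.635, 0.318]
contact_force: [-0.5, -0.1, 0.4]
width: 0.0479
```

Run:
```python
from tubes import *
log(); grab("wrist","w14"); find("t14")
A=(.5945,.2248)
plan([(PK(*A,0),Rp,8)])
```

```text
t 29.2 p [0.5905 0.2056 0.0588] F [-0.5 -0.1  0.4] w 0.0479 
R [[-0.008, 1.0, -0.006], [0.593, 0.01, 0.805], [0.805, 0.003, -0.593]] q [-0.296  0.625  1.802  0.932  1.277 -0.863]
top 78 [0.6301 0.1485 0.1083] [0.6296 0.147  0.1079]
top 83 [0.5937 0.2246 0.1033] [0.5946 0.2247 0.1037]
top 82 [0.5569 0.1473 0.107 ] [0.5575 0.1479 0.1072]
top 88 [0.4679 0.2506 0.1043] [0.4677 0.2501 0.1041]
leg n 8 maxmm 9.2 maxdeg 0.22 jointfrac 0.05 bad 0 q [-0.21  0.67  1.84  1.03  1.2  -0.9 ] err mm [ 0.4 -0.5  0. ]
[0.1, 0.0, 0.8, 0.0, 0.2, 0.1, 0.1, 0.0, 0.8, 0.0, 0.2, 0.1, 0.2, 0.0, 0.8, 0.0, 0.2, 0.1, 0.1, 0.0, 0.8, 0.0, 0.1, 0.1, 0.1, 0.0, 0.8, 0.0, 0.2, 0.1, 0.2, 0.0, 0.9, 0.0, 0.1, 0.0, 0.1, 0.1, 0.8, 0.0, 0.2, 0.1, 0.2, 0.0, 0.9, -0.1, 0.1, 0.0]
```

View pics/w14.png

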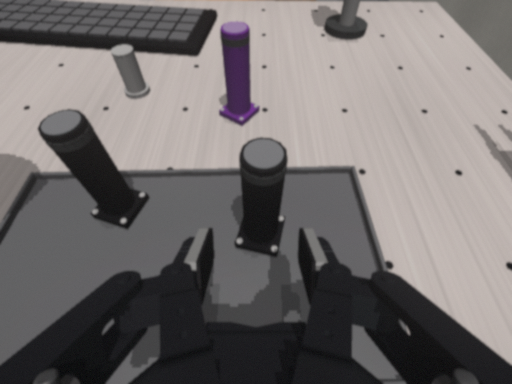

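Tube A at (262,195) is centred between the fingers. The purple look-alike at (238,70) is well beyond it.

Call:
servo_tool(
  deltas=[0.1, 0.1, 0.8, 0, 0.2, 0.1, 0.1, 0, 0.8, 0, 0.2, 0.1, 0.2, 0, 0.8, 0, 0.2, 0.1, 0.1, 0, 0.8, 0, 0.1, 0.1, 0.1, 0, 0.8, 0, 0.2, 0.1, 0.2, 0, 0.9, 0, 0.1, 0, 0.1, 0, 0.8, 0, 0.2, 0, 0.1, 0, 0.8, 0, 0.1, 0, 0, 0, 0, 0, 0, 0],
)

```text
clock: 30.2
position: [0.5982, 0.2642, 0.0329]
ee_rot: [-0.323, 0.626, 0.629, 0.329]
contact_force: [0.3, 0.6, 0.4]
width: 0.048
```

Run:
```python
from tubes import *
log(); find("t15")
A=(.5945,.2248)
plan([(PK(*A,0),Rp,2)])
```

```text
t 30.2 p [0.5982 0.2642 0.0329] F [0.3 0.6 0.4] w 0.048 
R [[-0.008, 1.0, 0.006], [0.575, -0.001, 0.818], [0.818, 0.01, -0.575]] q [-0.208  0.669  1.831  1.037  1.198 -0.902]
top 104 [0.6519 0.1707 0.1085] [0.6523 0.168  0.109 ]
top 137 [0.5948 0.1821 0.1078] [0.5927 0.1816 0.1079]
top 84 [0.5937 0.2244 0.1046] [0.5947 0.2244 0.104 ]
top 114 [0.5455 0.1648 0.1083] [0.5434 0.1656 0.1082]
top 87 [0.4679 0.2504 0.1039] [0.468  0.2497 0.1041]
leg n 2 maxmm 2.2 maxdeg 0.36 jointfrac 0.02 bad 0 q [-0.21  0.67  1.83  1.03  1.2  -0.9 ] err mm [ 0.   0.  -0.2]
[-0.1, -0.2, 0.0, 0.2, 0.1, 0.2, 0.0, -0.2, 0.0, 0.2, 0.0, 0.3]
```

Call:
servo_tool(
  deltas=[0, -0.2, 0, 0.2, 0.1, 0.2, 0, -0.2, 0, 0.2, 0, 0.3, 0, 0, 0, 0, 0, 0, 0, 0, 0, 0, 0, 0, 0, 0, 0, 0, 0, 0, 0, 0, 0, 0, 0, 0],
  jaw=0,
)

```text
clock: 30.85
position: [0.5948, 0.2627, 0.0331]
ee_rot: [-0.326, 0.628, 0.627, 0.326]
contact_force: [-0.4, -0.1, 0.7]
width: 0.0269
```

Call:
servo_tool(
  deltas=[1.1, 0, -0.8, 0, 0, 0, 2.1, 0, -1.5, 0, 0, 0, 2.1, 0, -1.5, 0, 0, 0, 2.1, 0, -1.5, 0, 0, 0, 2.1, 0, -1.5, 0, 0, 0, 2.1, 0, -1.5, 0, 0, 0, 2.1, 0, -1.5, 0, 0, 0, 2.1, 0, -1.4, 0, 0, 0, 1.0, 0, -0.7, 0, 0, 0, -1.3, 0.4, -3.9, 0, 0, 0, -1.3, 0.4, -3.9, 0, 0, 0, -1.3, 0.4, -3.9, 0, 0, 0, -1.3, 0.4, -3.9, 0, 0, 0, -1.3, 0.4, -3.9, 0, 0, 0],
)

```text
clock: 32.25
position: [0.6078, 0.0645, 0.3158]
ee_rot: [-0.329, 0.626, 0.63, 0.322]
contact_force: [1.3, 0.6, -0.2]
width: 0.0269
```

Run:
```python
from tubes import *
log()
plan([(PL(0,.10),Rq,15)])
```

```text
t 32.25 p [0.6078 0.0645 0.3158] F [ 1.3  0.6 -0.2] w 0.0269 
R [[-0.001, 1.0, -0.012], [0.577, 0.01, 0.817], [0.817, -0.006, -0.576]] q [-0.498  0.439  1.391  0.823  1.813 -0.513]
leg n 15 maxmm 25.2 maxdeg 6.0 jointfrac 0.42 bad 0 q [-0.12  0.52  1.54 -0.69  1.1   0.21] err mm [-0.3 -0.   0.6]
[-2.3, 0.3, -0.8, 0.0, -6.0, 0.0, -2.4, 0.3, -0.6, 0.0, -6.0, 0.0, -2.4, 0.3, -0.4, 0.0, -6.0, 0.0, -2.4, 0.3, -0.1, 0.0, -6.0, 0.1, -2.4, 0.4, 0.2, 0.0, -6.0, 0.1, -2.4, 0.4, 0.4, 0.0, -6.0, 0.0, -2.3, 0.3, 0.6, 0.0, -6.0, 0.1, -2.3, 0.4, 0.9, -0.1, -6.0, 0.1, -2.2, 0.4, 1.1, 0.0, -6.0, 0.0, -2.0, 0.3, 1.3, -0.1, -6.0, 0.1, -1.9, 0.4, 1.6, 0.0, -6.0, 0.0, -1.7, 0.3, 1.7, -0.1, -5.9, 0.1, -1.5, 0.4, 1.9, 0.0, -6.0, 0.0, -1.3, 0.3, 2.1, -0.1, -5.9, 0.1, -1.0, 0.4, 2.2, 0.0, -6.0, 0.0]
```

Call:
servo_tool(
  deltas=[-2.3, 0.4, -0.8, 0, -5.8, 0, -2.3, 0.4, -0.6, 0, -5.8, 0, -2.3, 0.4, -0.4, 0, -5.8, 0, -2.3, 0.4, -0.1, 0, -5.8, 0, -2.3, 0.4, 0.2, 0, -5.8, 0, -2.3, 0.4, 0.4, 0, -5.8, 0, -2.2, 0.4, 0.6, 0, -5.8, 0, -2.2, 0.4, 0.9, 0, -5.8, 0, -2.1, 0.4, 1.1, 0, -5.8, 0, -1.9, 0.4, 1.2, 0, -5.8, 0, -1.8, 0.4, 1.4, 0, -5.8, 0, -1.6, 0.4, 1.5, 0, -5.8, 0, -1.4, 0.4, 1.6, 0, -5.8, 0, -1.2, 0.4, 1.8, 0, -5.8, 0, -0.9, 0.4, 1.8, 0, -5.8, 0, 0, 0, 0, 0, 0, 0],
)

```text
clock: 33.85
position: [0.6601, -0.2372, 0.1179]
ee_rot: [0.207, 0.674, 0.673, -0.222]
contact_force: [-1.5, 0.3, -2.1]
width: 0.0268
```

Run:
```python
from tubes import *
log(); cap()
plan([(PL(0,.03),Rq,8)])
```

```text
t 33.85 p [ 0.6601 -0.2372  0.1179] F [-1.5  0.3 -2.1] w 0.0268 
R [[-0.005, 1.0, -0.02], [0.816, -0.008, -0.578], [-0.578, -0.02, -0.816]] q [-0.122  0.527  1.515 -0.686  1.143  0.188]
face y -0.1655 mid y -0.2155 x 0.6615 z 0.1656 dims [0.0268 0.004  0.0425] topz 0.1703
leg n 8 maxmm 10.8 maxdeg 0.2 jointfrac 0.06 bad 0 q [-0.12  0.6   1.61 -0.75  1.    0.31] err mm [-0.2  0.2  0.3]
[0.6, 0.0, 0.8, -0.1, 0.0, 0.0, 0.6, 0.0, 0.8, -0.1, 0.0, 0.0, 0.6, 0.0, 0.8, -0.1, 0.0, 0.0, 0.6, 0.0, 0.8, -0.1, 0.1, 0.0, 0.6, 0.0, 0.8, -0.2, 0.0, 0.0, 0.6, 0.0, 0.8, -0.1, 0.1, 0.1, 0.6, 0.0, 0.8, -0.2, 0.0, 0.0, 0.6, 0.0, 0.9, -0.1, 0.1, 0.1]
```

Call:
servo_tool(
  deltas=[0.6, 0, 0.8, -0.2, 0, 0, 0.6, 0, 0.8, -0.2, 0, 0, 0.6, 0, 0.8, -0.1, 0, 0, 0.6, 0, 0.8, -0.1, 0, 0, 0.6, 0, 0.8, -0.1, 0, 0, 0.6, 0, 0.8, -0.1, 0, 0, 0.6, 0, 0.8, -0.1, 0, 0, 0.6, 0, 0.8, 0, 0, 0, 0, 0, 0, 0, 0, 0],
)

```text
clock: 34.8
position: [0.6613, -0.2367, 0.0376]
ee_rot: [0.214, 0.676, 0.672, -0.212]
contact_force: [0.0, -0.1, -1.5]
width: 0.0267
```

Run:
```python
from tubes import *
log(); cap(); grab("wrist","w16")
```

```text
t 34.8 p [ 0.6613 -0.2367  0.0376] F [ 0.  -0.1 -1.5] w 0.0267 
R [[0.006, 1.0, 0.001], [0.819, -0.004, -0.574], [-0.574, 0.005, -0.819]] q [-0.125  0.6    1.611 -0.748  0.992  0.323]
face y -0.1652 mid y -0.2152 x 0.6615 z 0.0857 dims [0.0268 0.004  0.0424] topz 0.0903
```

View pics/w16.png

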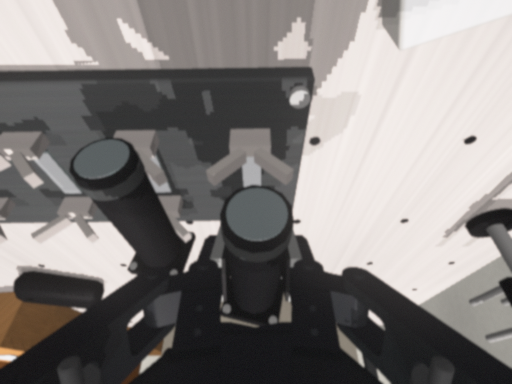

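Call:
servo_tool(
  deltas=[0.3, 0, 0.4, 0, 0, 0, 0.3, 0, 0.4, 0, 0, 0, 0.3, 0, 0.4, 0, 0, 0, 0.3, 0, 0.4, 0, 0, 0, 0.3, 0, 0.4, 0, 0, 0, 0.1, 0, 0.2, 0, 0, 0, 0, 0, 0, 0, 0, 0],
)

```text
clock: 35.6
position: [0.6631, -0.2369, 0.0141]
ee_rot: [0.217, 0.676, 0.671, -0.212]
contact_force: [-0.4, 1.2, 0.2]
width: 0.027
```

Run:
```python
from tubes import *
log(); cap()
```

```text
t 35.6 p [ 0.6631 -0.2369  0.0141] F [-0.4  1.2  0.2] w 0.027 
R [[0.009, 1.0, 0.005], [0.816, -0.005, -0.578], [-0.578, 0.01, -0.816]] q [-0.123  0.629  1.629 -0.777  0.956  0.371]
face y -0.1653 mid y -0.2153 x 0.6635 z 0.0619 dims [0.0279 0.004  0.0425] topz 0.0666
```

Call:
servo_tool(
  deltas=[0.1, -0.2, 0.2, 0, 0, 0, 0.2, -0.1, 0.2, 0, 0, 0, 0, 0, 0, 0, 0, 0],
)

```text
clock: 35.95
position: [0.6602, -0.2377, 0.0111]
ee_rot: [0.219, 0.676, 0.671, -0.212]
contact_force: [-1.6, 1.2, 1.4]
width: 0.0273
```

Run:
```python
from tubes import *
log(); cap()
```

```text
t 35.95 p [ 0.6602 -0.2377  0.0111] F [-1.6  1.2  1.4] w 0.0273 
R [[0.01, 1.0, 0.006], [0.814, -0.005, -0.58], [-0.58, 0.011, -0.814]] q [-0.123  0.63   1.64  -0.787  0.948  0.384]
face y -0.1659 mid y -0.2159 x 0.6598 z 0.0587 dims [0.0274 0.004  0.0423] topz 0.0635
```

Call:
servo_tool(
  deltas=[0.1, 0, 0.1, 0, 0, 0, 0, 0, 0, 0, 0, 0],
)

```text
clock: 36.2
position: [0.66, -0.2378, 0.0109]
ee_rot: [0.219, 0.676, 0.67, -0.213]
contact_force: [-1.8, 2.2, 2.9]
width: 0.0268
```

Call:
servo_tool(
  deltas=[0, 0, 0, 0, 0, 0, 0, 0, 0, 0, 0, 0, 0, 0, 0, 0, 0, 0, 0, 0, 0, 0, 0, 0],
  jaw=4.8,
)

```text
clock: 36.6
position: [0.6609, -0.2378, 0.0091]
ee_rot: [0.219, 0.676, 0.671, -0.212]
contact_force: [0.2, -0.0, -0.2]
width: 0.0482
```

Run:
```python
from tubes import *
log(); cap()
s,R=st(); p=s["position"]
plan([(p-R[:,2]*.14,R,5),((.50,.0,.28),Rp,14)])
```

```text
t 36.6 p [ 0.6609 -0.2378  0.0091] F [ 0.2 -0.  -0.2] w 0.0482 
R [[0.01, 1.0, 0.007], [0.814, -0.004, -0.58], [-0.58, 0.012, -0.814]] q [-0.123  0.632  1.641 -0.79   0.944  0.388]
face y -0.1657 mid y -0.2157 x 0.6587 z 0.0376 dims [0.0262 0.004  0.0495] topz 0.0621
leg n 5 maxmm 28.0 maxdeg 0.0 jointfrac 0.16 bad 0 q [ 0.    0.51  1.53 -0.68  1.19  0.3 ] err mm [-0. -0.  0.]
[0.0, 0.0, -2.8, 0.0, 0.0, 0.0, 0.0, 0.0, -2.8, 0.0, 0.0, 0.0, 0.0, 0.0, -2.8, 0.0, 0.0, 0.0, 0.0, 0.0, -2.8, 0.0, 0.0, 0.0, 0.0, 0.0, -2.8, 0.0, 0.0, 0.0]
leg n 14 maxmm 20.2 maxdeg 6.5 jointfrac 0.41 bad 0 q [-0.69  0.37  1.61  0.71  1.82 -0.74] err mm [ 0.1 -0.  -0.1]
[0.2, -1.1, -1.6, 0.1, 6.5, 0.0, 0.4, -1.1, -1.5, 0.1, 6.5, 0.0, 0.6, -1.1, -1.5, 0.1, 6.5, 0.0, 0.8, -1.2, -1.4, 0.0, 6.5, 0.0, 0.9, -1.1, -1.3, 0.1, 6.4, 0.0, 1.1, -1.2, -1.2, 0.1, 6.5, 0.0, 1.2, -1.1, -1.0, 0.0, 6.4, 0.0, 1.3, -1.2, -0.9, 0.1, 6.5, 0.0, 1.4, -1.1, -0.8, 0.0, 6.4, 0.0, 1.4, -1.2, -0.6, 0.1, 6.5, 0.0, 1.5, -1.1, -0.4, 0.1, 6.4, -0.1, 1.6, -1.2, -0.3, 0.0, 6.5, 0.0, 1.5, -1.1, -0.1, 0.1, 6.4, -0.1, 1.6, -1.2, 0.1, 0.0, 6.5, 0.0]
```

Call:
servo_tool(
  deltas=[0, 0, -1.5, 0, 0, 0, 0, 0, -2.8, 0, 0, 0, 0, 0, -2.8, 0, 0, 0, 0, 0, -2.8, 0, 0, 0, 0, 0, -2.8, 0, 0, 0, 0, 0, -1.3, 0, 0, 0, 0.3, -1.1, -1.6, 0.1, 6.3, 0, 0.4, -1.1, -1.5, 0.1, 6.3, 0, 0.6, -1.1, -1.5, 0.1, 6.3, 0, 0.8, -1.1, -1.4, 0, 6.3, 0, 0.9, -1.1, -1.3, 0.1, 6.3, 0, 1.1, -1.1, -1.2, 0, 6.3, 0, 1.2, -1.1, -1.0, 0, 6.3, 0, 1.3, -1.1, -0.9, 0, 6.3, 0, 1.4, -1.1, -0.7, 0, 6.3, 0, 1.4, -1.1, -0.6, 0, 6.3, 0, 1.5, -1.1, -0.4, 0, 6.3, 0, 1.6, -1.1, -0.2, 0, 6.3, 0, 1.6, -1.1, -0.1, 0, 6.3, 0, 1.5, -1.1, 0.1, 0, 6.3, 0],
)

```text
clock: 38.65
position: [0.4984, 0.015, 0.2978]
ee_rot: [-0.328, 0.619, 0.631, 0.335]
contact_force: [0.0, 0.3, -0.3]
width: 0.0481
```

Run:
```python
from tubes import *
log(); im,P,k=find("t17"); crop(im,90,110,360,290,2.9,"t17c")
A=(.468,.2497)
plan([(PK(*A,.07),Rp,9)])
```

```text
t 38.65 p [0.4984 0.015  0.2978] F [ 0.   0.3 -0.3] w 0.0481 
R [[-0.02, 1.0, 0.002], [0.561, 0.01, 0.828], [0.828, 0.017, -0.561]] q [-0.672  0.345  1.608  0.739  1.842 -0.737]
top 87 [0.4679 0.25   0.103 ] [0.4675 0.2497 0.1036]
leg n 9 maxmm 34.9 maxdeg 0.22 jointfrac 0.23 bad 0 q [-0.33  0.51  2.09  0.98  1.21 -1.02] err mm [-0.2 -0.6 -0.1]
[-0.7, -0.3, 3.4, 0.0, -0.1, 0.1, -0.7, -0.3, 3.4, 0.0, -0.1, 0.1, -0.7, -0.3, 3.4, 0.0, -0.1, 0.1, -0.7, -0.3, 3.4, 0.0, -0.2, 0.1, -0.7, -0.3, 3.4, 0.0, -0.1, 0.1, -0.7, -0.3, 3.4, 0.0, -0.2, 0.1, -0.7, -0.3, 3.3, 0.0, -0.1, 0.1, -0.7, -0.4, 3.4, 0.0, -0.2, 0.1, -0.7, -0.3, 3.4, -0.1, -0.1, 0.0]
```

View pics/t17c.png

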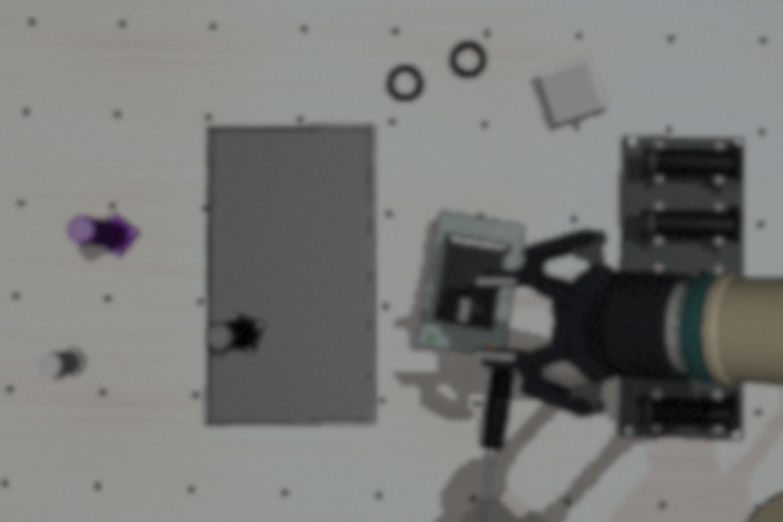

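Three tubes are in cradles, at crop rows 163, 224 and 411. The last one stands at (240,335). I'm going to C.

Call:
servo_tool(
  deltas=[-0.7, -0.3, 3.3, 0, -0.1, 0.1, -0.7, -0.3, 3.3, 0, -0.1, 0.1, -0.7, -0.4, 3.3, 0, -0.1, 0.1, -0.7, -0.3, 3.3, 0, -0.1, 0.1, -0.7, -0.4, 3.3, 0, -0.1, 0.1, -0.7, -0.4, 3.3, 0, -0.1, 0.1, -0.7, -0.4, 3.3, 0, -0.1, 0.1, -0.7, -0.4, 3.3, 0, -0.1, 0.1, -0.7, -0.3, 3.2, 0, 0, 0, 0, 0, 0, 0, 0, 0],
)

```text
clock: 39.7
position: [0.4672, 0.2238, 0.0638]
ee_rot: [-0.318, 0.628, 0.633, 0.322]
contact_force: [-0.7, 1.1, 0.1]
width: 0.0477
```

Run:
```python
from tubes import *
log(); grab("wrist","w18"); find("t18")
A=(.468,.2497)
plan([(PK(*A,0),Rp,8)])
```

```text
t 39.7 p [0.4672 0.2238 0.0638] F [-0.7  1.1  0.1] w 0.0477 
R [[-0.008, 1.0, 0.003], [0.591, 0.003, 0.807], [0.806, 0.008, -0.591]] q [-0.338  0.508  2.097  0.963  1.189 -1.034]
top 45 [0.5024 0.183  0.1063] [0.5    0.1842 0.1051]
top 85 [0.468  0.2493 0.1035] [0.4679 0.2496 0.104 ]
top 44 [0.4384 0.187  0.104 ] [0.4389 0.1869 0.1028]
top 25 [0.428  0.1503 0.1104] [0.427  0.1524 0.1105]
leg n 8 maxmm 10.2 maxdeg 0.24 jointfrac 0.07 bad 0 q [-0.22  0.58  2.14  1.11  1.1  -1.1 ] err mm [ 0.5  0.5 -0.1]
[0.2, 0.0, 0.9, 0.1, 0.2, 0.1, 0.1, 0.0, 0.9, 0.0, 0.2, 0.1, 0.1, 0.0, 0.9, 0.1, 0.1, 0.1, 0.1, -0.1, 0.9, 0.0, 0.2, 0.1, 0.2, 0.0, 0.9, 0.1, 0.1, 0.1, 0.1, -0.1, 0.9, 0.0, 0.2, 0.0, 0.2, 0.0, 1.0, 0.1, 0.1, 0.1, 0.1, -0.1, 0.9, 0.0, 0.2, 0.0]
```

View pics/w18.png

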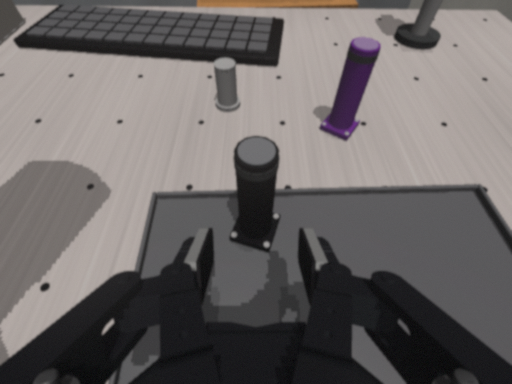

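Call:
servo_tool(
  deltas=[0.2, 0, 0.9, 0.1, 0.2, 0.1, 0.1, -0.1, 0.9, 0, 0.2, 0.1, 0.1, 0, 0.9, 0.1, 0.1, 0.1, 0.1, -0.1, 0.9, 0, 0.2, 0.1, 0.2, -0.1, 0.9, 0.1, 0.1, 0.1, 0.1, -0.1, 0.9, 0, 0.2, 0, 0.1, 0, 0.9, 0.1, 0.1, 0.1, 0.1, -0.1, 0.9, 0, 0.2, 0, 0, 0, 0, 0, 0, 0],
)

```text
clock: 40.7
position: [0.4701, 0.2885, 0.0312]
ee_rot: [-0.323, 0.627, 0.628, 0.33]
contact_force: [0.1, 0.3, 1.2]
width: 0.0479
```

Run:
```python
from tubes import *
log(); find("t19")
A=(.468,.2497)
plan([(PK(*A,0),Rp,2)])
```

```text
t 40.7 p [0.4701 0.2885 0.0312] F [0.1 0.3 1.2] w 0.0479 
R [[-0.006, 1.0, 0.008], [0.575, -0.003, 0.818], [0.818, 0.009, -0.575]] q [-0.214  0.579  2.139  1.121  1.098 -1.113]
top 393 [0.4701 0.1957 0.1078] [0.4714 0.1953 0.1077]
top 88 [0.468  0.2501 0.1036] [0.468  0.2498 0.104 ]
leg n 2 maxmm 2.2 maxdeg 0.36 jointfrac 0.02 bad 0 q [-0.21  0.58  2.14  1.11  1.1  -1.1 ] err mm [ 0.5 -0.5 -0.2]
[0.0, -0.1, 0.0, 0.3, 0.0, 0.2, 0.1, -0.2, 0.0, 0.2, 0.1, 0.1]
```

Call:
servo_tool(
  deltas=[0, -0.1, 0, 0.2, 0, 0.2, 0, -0.1, 0, 0.2, 0, 0.1, 0, 0, 0, 0, 0, 0, 0, 0, 0, 0, 0, 0, 0, 0, 0, 0, 0, 0, 0, 0, 0, 0, 0, 0],
  jaw=0,
)

```text
clock: 41.35
position: [0.4695, 0.287, 0.0314]
ee_rot: [-0.324, 0.628, 0.627, 0.327]
contact_force: [-0.3, -0.7, -0.6]
width: 0.027
```

Call:
servo_tool(
  deltas=[1.1, 0, -0.8, 0, 0, 0, 2.1, 0, -1.5, 0, 0, 0, 2.1, 0, -1.5, 0, 0, 0, 2.1, 0, -1.5, 0, 0, 0, 2.1, 0, -1.5, 0, 0, 0, 2.1, 0, -1.5, 0, 0, 0, 2.1, 0, -1.5, 0, 0, 0, 2.1, 0, -1.4, 0, 0, 0, 1.0, 0, -0.7, 0, 0, 0, -1.4, 0, -4.0, 0, 0, 0, -1.4, 0, -4.0, 0, 0, 0, -1.4, 0, -4.0, 0, 0, 0, -1.4, 0, -4.0, 0, 0, 0, -1.4, 0, -4.0, 0, 0, 0],
)

```text
clock: 42.75
position: [0.4619, 0.0805, 0.3019]
ee_rot: [-0.329, 0.627, 0.629, 0.321]
contact_force: [1.7, -0.3, -0.2]
width: 0.0269
```

Run:
```python
from tubes import *
log()
plan([(PL(3,.10),Rq,15)])
```

```text
t 42.75 p [0.4619 0.0805 0.3019] F [ 1.7 -0.3 -0.2] w 0.0269 
R [[0.003, 1.0, -0.012], [0.577, 0.008, 0.816], [0.817, -0.01, -0.577]] q [-0.604  0.249  1.723  0.748  1.783 -0.685]
leg n 15 maxmm 25.2 maxdeg 6.0 jointfrac 0.51 bad 0 q [-0.18  0.28  1.97 -0.78  0.93  0.31] err mm [-0.1  0.4 -0.3]
[-2.3, 0.0, -1.0, 0.0, -6.0, 0.0, -2.4, 0.0, -0.7, 0.0, -6.0, 0.0, -2.4, 0.0, -0.5, 0.0, -6.0, 0.0, -2.5, 0.0, -0.2, 0.0, -6.0, 0.0, -2.5, 0.0, 0.0, -0.1, -6.0, 0.0, -2.5, 0.1, 0.3, 0.0, -6.0, 0.0, -2.4, 0.0, 0.5, 0.0, -6.0, 0.1, -2.3, 0.1, 0.8, -0.1, -6.0, 0.1, -2.3, 0.1, 1.0, -0.1, -6.0, 0.0, -2.1, 0.0, 1.2, 0.0, -6.0, 0.1, -2.0, 0.1, 1.5, 0.0, -5.9, 0.0, -1.8, 0.0, 1.7, -0.1, -6.0, 0.1, -1.7, 0.1, 1.8, 0.0, -5.9, 0.0, -1.4, 0.0, 2.0, -0.1, -6.0, 0.1, -1.3, 0.1, 2.1, 0.0, -5.9, 0.0]
```

Call:
servo_tool(
  deltas=[-2.3, 0.1, -1.0, 0, -5.8, 0, -2.3, 0.1, -0.7, 0, -5.8, 0, -2.3, 0.1, -0.5, 0, -5.8, 0, -2.4, 0.1, -0.2, 0, -5.8, 0, -2.4, 0.1, 0, 0, -5.8, 0, -2.4, 0.1, 0.3, 0, -5.8, 0, -2.3, 0.1, 0.5, 0, -5.8, 0, -2.2, 0.1, 0.7, 0, -5.8, 0, -2.2, 0.1, 0.9, 0, -5.8, 0, -2.0, 0.1, 1.1, 0, -5.8, 0, -1.9, 0.1, 1.3, 0, -5.8, 0, -1.7, 0.1, 1.5, 0, -5.8, 0, -1.6, 0.1, 1.6, 0, -5.8, 0, -1.3, 0.1, 1.7, 0, -5.8, 0, -1.1, 0.1, 1.7, 0, -5.8, 0, 0, 0, 0, 0, 0, 0],
)

```text
clock: 44.35
position: [0.4669, -0.2376, 0.1099]
ee_rot: [0.202, 0.671, 0.678, -0.224]
contact_force: [-1.0, 0.2, -0.1]
width: 0.027
```

Run:
```python
from tubes import *
log(); cap()
plan([(PL(3,.03),Rq,8)])
```

```text
t 44.35 p [ 0.4669 -0.2376  0.1099] F [-1.   0.2 -0.1] w 0.027 
R [[-0.019, 0.999, -0.027], [0.818, -0.0, -0.575], [-0.574, -0.033, -0.818]] q [-0.174  0.294  1.954 -0.767  0.965  0.289]
face y -0.1645 mid y -0.2145 x 0.4685 z 0.1491 dims [0.0256 0.0037 0.0258] topz 0.1619
leg n 8 maxmm 9.5 maxdeg 0.28 jointfrac 0.11 bad 0 q [-0.18  0.39  2.06 -0.9   0.81  0.5 ] err mm [ 0.3 -0.6 -0.1]
[0.5, 0.0, 0.7, -0.2, 0.0, 0.1, 0.5, 0.0, 0.7, -0.2, 0.0, 0.1, 0.5, 0.0, 0.7, -0.2, 0.0, 0.1, 0.5, 0.0, 0.7, -0.2, 0.0, 0.1, 0.5, 0.0, 0.8, -0.2, 0.0, 0.1, 0.6, 0.0, 0.7, -0.2, 0.0, 0.2, 0.5, 0.1, 0.8, -0.1, 0.0, 0.1, 0.6, 0.0, 0.7, -0.2, 0.0, 0.2]
```

Call:
servo_tool(
  deltas=[0.5, 0, 0.7, -0.2, 0, 0.1, 0.5, 0, 0.7, -0.2, 0, 0.1, 0.5, 0, 0.8, -0.2, 0, 0.1, 0.5, 0, 0.8, -0.2, 0, 0.1, 0.5, 0, 0.8, -0.2, 0, 0.1, 0.5, 0, 0.8, -0.2, 0, 0.1, 0.5, 0, 0.8, -0.2, 0, 0.1, 0.5, 0, 0.7, -0.1, 0, 0.1, 0, 0, 0, 0, 0, 0],
)

```text
clock: 45.3
position: [0.4682, -0.2412, 0.0347]
ee_rot: [0.213, 0.677, 0.673, -0.208]
contact_force: [0.3, -0.1, -0.7]
width: 0.0269
```

Run:
```python
from tubes import *
log(); cap(); grab("wrist","w20")
```

```text
t 45.3 p [ 0.4682 -0.2412  0.0347] F [ 0.3 -0.1 -0.7] w 0.0269 
R [[0.007, 1.0, 0.005], [0.822, -0.002, -0.569], [-0.569, 0.008, -0.822]] q [-0.191  0.392  2.062 -0.909  0.786  0.51 ]
face y -0.1683 mid y -0.2183 x 0.4683 z 0.0743 dims [0.0254 0.0037 0.0259] topz 0.087
```

View pics/w20.png

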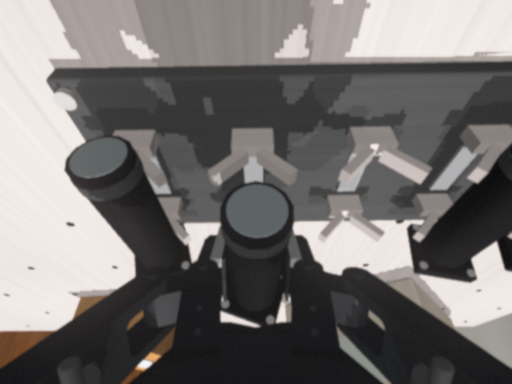

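Call:
servo_tool(
  deltas=[0.3, 0, 0.3, 0, 0, 0, 0.3, 0, 0.3, 0, 0, 0, 0.3, 0, 0.3, 0, 0, 0, 0.3, 0, 0.4, 0, 0, 0, 0.3, 0, 0.3, 0, 0, 0, 0, 0, 0, 0, 0, 0],
)

```text
clock: 46.0
position: [0.4706, -0.2381, 0.0136]
ee_rot: [0.216, 0.677, 0.673, -0.207]
contact_force: [0.2, -0.0, -0.6]
width: 0.0269
```

Run:
```python
from tubes import *
log(); cap()
```

```text
t 46.0 p [ 0.4706 -0.2381  0.0136] F [ 0.2 -0.  -0.6] w 0.0269 
R [[0.009, 1.0, 0.01], [0.821, -0.002, -0.57], [-0.57, 0.013, -0.821]] q [-0.183  0.43   2.081 -0.958  0.753  0.586]
face y -0.1652 mid y -0.2152 x 0.4705 z 0.0531 dims [0.0255 0.0038 0.026 ] topz 0.0658
```

Call:
servo_tool(
  deltas=[0.2, -0.1, 0.2, 0, 0, 0, 0.1, -0.1, 0.1, 0, 0, 0, 0, 0, 0, 0, 0, 0],
)

```text
clock: 46.35
position: [0.4684, -0.2387, 0.0115]
ee_rot: [0.217, 0.677, 0.672, -0.209]
contact_force: [-0.4, -0.0, 0.0]
width: 0.0271
```

Call:
servo_tool(
  deltas=[0, 0, 0, 0, 0, 0, 0, 0, 0, 0, 0, 0, 0, 0, 0, 0, 0, 0, 0, 0, 0, 0, 0, 0],
  jaw=4.8,
)

```text
clock: 46.75
position: [0.4692, -0.2386, 0.0115]
ee_rot: [0.217, 0.677, 0.672, -0.208]
contact_force: [1.0, -0.1, -1.1]
width: 0.0482
```

Run:
```python
from tubes import *
log(); cap();
```

```text
t 46.75 p [ 0.4692 -0.2386  0.0115] F [ 1.  -0.1 -1.1] w 0.0482 
R [[0.01, 1.0, 0.011], [0.819, -0.002, -0.574], [-0.574, 0.015, -0.819]] q [-0.182  0.433  2.088 -0.973  0.748  0.604]
face y -0.1653 mid y -0.2153 x 0.4666 z 0.0493 dims [0.0254 0.0036 0.0259] topz 0.0623
```

All four tubes are in cradles. I'll retreat, check them, and measure the guard.

Call:
servo_tool(
  deltas=[0, 0, -1.5, 0, 0, 0, 0, 0, -2.8, 0, 0, 0, 0, 0, -2.8, 0, 0, 0, 0, 0, -2.8, 0, 0, 0, 0, 0, -2.8, 0, 0, 0, 0, 0, -2.8, 0, 0, 0, 0, 0, -2.8, 0, 0, 0, 0, 0, -2.8, 0, 0, 0, 0, 0, -2.8, 0, 0, 0],
)

```text
clock: 47.7
position: [0.4634, -0.0975, 0.2108]
ee_rot: [0.212, 0.677, 0.672, -0.211]
contact_force: [0.6, -0.5, -0.5]
width: 0.0481
```

Run:
```python
from tubes import *
log()
k=cal("top"); t=onplane((225+226/9-.4,175+375/9-.4),.125,k)[0]; print("tab top",t.round(4))
e=np.array([.9905,-.137,0]);f=np.array([.137,.9905,0])
c=np.array([.5268,.0082,0]); print("in box frame",((t-c)@e).round(4),((t-c)@f).round(4))
print("guard c in box",(np.array([.5259,.007,0])-c)@e,(np.array([.5259,.007,0])-c)@f)
P=np.load("P0.npy"); m=(P[...,2]>.106)&(P[...,2]<.13)&(abs(P[...,1]-.01)<.04)&(abs(P[...,0]-.5)<.04); q=P[m]; print(len(q),q.mean(0).round(4),np.median(q,0).round(4),((q.min(0)+q.max(0))/2).round(4))
im,d,k=grab("top","t21"); crop(im,210,130,370,280,5,"t21c")
```

```text
t 47.7 p [ 0.4634 -0.0975  0.2108] F [ 0.6 -0.5 -0.5] w 0.0481 
R [[0.007, 1.0, 0.0], [0.821, -0.006, -0.571], [-0.571, 0.004, -0.821]] q [ 0.118  0.182  1.805 -0.629  1.297  0.345]
tab top [0.5014 0.0119 0.125 ]
in box frame -0.0257 0.0002
guard c in box -0.0007270500000000117 -0.0013119000000000021
31 [0.5007 0.0113 0.1231] [0.4995 0.0112 0.1239] [0.5007 0.0112 0.1177]
```

View pics/t21c.png

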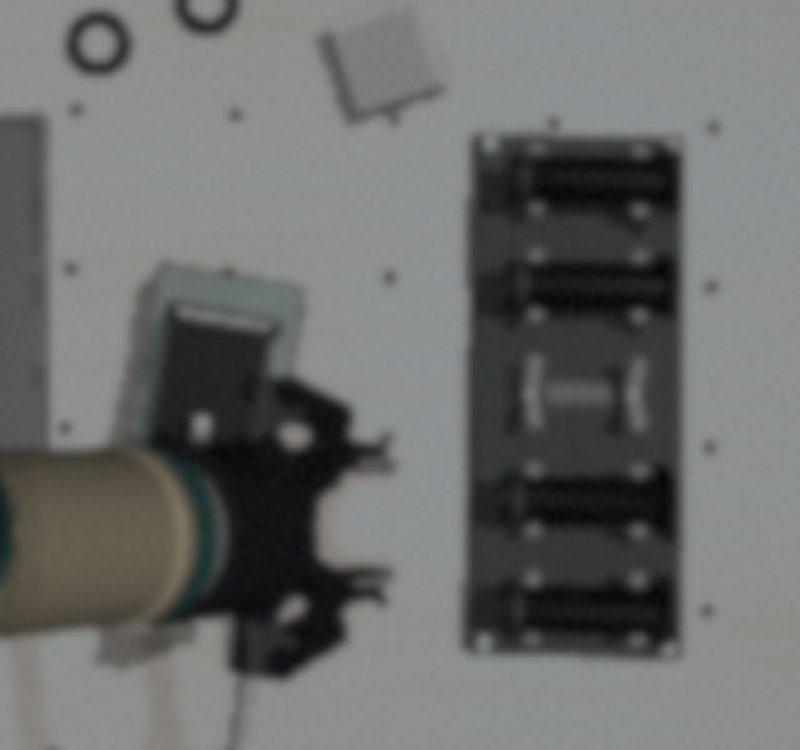

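```bash
cat > guard.py <<'E'
from tubes import *
ang=np.radians(-7.9)
e=np.array([np.cos(ang),np.sin(ang),0]);f=np.array([-np.sin(ang),np.cos(ang),0]);Z=np.array([0,0,1.])
Rg=np.stack([-e,np.cross(-Z,-e),-Z],1)
tab0=np.array([.5010,.0117,.117]); hinge=tab0+.068*e; hinge[2]=.061
def G(th,r=.0881):
    al=np.arctan2(.056,-.068)-th; return hinge+r*(np.cos(al)*e+np.sin(al)*Z)
def TG(th,up=0): return G(th)-Z*GP+Z*up
E
python3 - <<'E'
from guard import *
print(Rg.round(2).tolist(), hinge)
for th in (0,.3,.6,.9,1.2,1.5,1.8): print(th,G(th).round(3),[q.round(2) for q in ik(TG(th),Rg)])
plan([((.47,-.03,.28),Rg,16),(TG(0,.06),Rg,6)])
E
```

```text
[[-0.99, 0.14, -0.0], [0.14, 0.99, -0.0], [-0.0, -0.0, -1.0]] [0.56835464 0.00235377 0.061     ]
0 [0.501 0.012 0.117] [array([-0.12,  0.29,  1.87,  0.  ,  0.99, -1.55])]
0.3 [0.52  0.009 0.135] [array([-0.12,  0.29,  1.8 ,  0.  ,  1.05, -1.55])]
0.6 [0.544 0.006 0.146] [array([-0.12,  0.31,  1.74,  0.  ,  1.09, -1.55])]
0.9 [0.57  0.002 0.149] [array([-0.12,  0.34,  1.68,  0.  ,  1.12, -1.55])]
1.2 [ 0.596 -0.001  0.145] [array([-0.12,  0.38,  1.62,  0.  ,  1.13, -1.55])]
1.5 [ 0.619 -0.005  0.133] [array([-0.12,  0.43,  1.59,  0.  ,  1.13, -1.55])]
1.8 [ 0.638 -0.007  0.115] [array([-0.12,  0.47,  1.56,  0.  ,  1.11, -1.55])]
leg n 16 maxmm 6.5 maxdeg 5.55 jointfrac 0.43 bad 0 q [-0.21  0.08  1.57  0.    1.49 -1.64] err mm [-0.  -0.   0.1]
[0.1, 0.0, -0.6, -1.5, 1.8, -5.0, 0.1, 0.1, -0.6, -1.5, 1.8, -5.0, 0.1, 0.1, -0.6, -1.5, 1.8, -5.0, 0.1, 0.1, -0.5, -1.5, 1.8, -5.0, 0.2, 0.1, -0.5, -1.5, 1.8, -5.0, 0.2, 0.2, -0.5, -1.5, 1.8, -5.0, 0.2, 0.2, -0.5, -1.5, 1.8, -5.0, 0.1, 0.2, -0.5, -1.5, 1.8, -5.0, 0.2, 0.2, -0.5, -1.5, 1.8, -5.0, 0.1, 0.3, -0.5, -1.6, 1.8, -5.0, 0.1, 0.3, -0.5, -1.5, 1.8, -5.0, 0.1, 0.3, -0.5, -1.6, 1.8, -5.0, 0.1, 0.3, -0.5, -1.5, 1.8, -5.0, 0.1, 0.4, -0.5, -1.6, 1.8, -5.0, 0.1, 0.4, -0.4, -1.5, 1.8, -4.9, 0.1, 0.4, -0.4, -1.6, 1.8, -5.0]
leg n 6 maxmm 26.6 maxdeg 0.0 jointfrac 0.19 bad 0 q [-0.11  0.22  1.78  0.    1.14 -1.55] err mm [-0.  -0.5  0.1]
[-0.4, 0.8, 2.5, 0.0, 0.0, 0.0, -0.4, 0.8, 2.5, 0.0, 0.0, 0.0, -0.4, 0.7, 2.5, 0.0, 0.0, 0.0, -0.4, 0.8, 2.5, 0.0, 0.0, 0.0, -0.5, 0.7, 2.5, 0.0, 0.0, 0.0, -0.4, 0.8, 2.5, 0.0, 0.0, 0.0]
```

Call:
servo_tool(
  deltas=[0.1, 0, -0.6, -1.5, 1.8, -5.0, 0.1, 0.1, -0.6, -1.5, 1.8, -5.0, 0.1, 0.1, -0.6, -1.5, 1.8, -5.0, 0.1, 0.1, -0.5, -1.5, 1.8, -5.0, 0.2, 0.1, -0.5, -1.5, 1.8, -5.0, 0.2, 0.2, -0.5, -1.5, 1.8, -5.0, 0.2, 0.2, -0.5, -1.5, 1.8, -5.0, 0.1, 0.2, -0.5, -1.5, 1.8, -5.0, 0.2, 0.2, -0.5, -1.5, 1.8, -5.0, 0.1, 0.3, -0.5, -1.5, 1.8, -5.0, 0.1, 0.3, -0.5, -1.5, 1.8, -5.0, 0.1, 0.3, -0.5, -1.6, 1.8, -5.0, 0.1, 0.3, -0.5, -1.5, 1.8, -5.0, 0.1, 0.4, -0.5, -1.6, 1.8, -5.0, 0.1, 0.4, -0.4, -1.5, 1.8, -5.0, 0.1, 0.4, -0.4, -1.6, 1.8, -5.0, 0, 0, 0, 0, 0, 0],
  jaw=4,
)

```text
clock: 49.45
position: [0.4635, -0.0289, 0.2785]
ee_rot: [-0.013, 0.039, 0.999, 0.007]
contact_force: [-1.0, -0.5, -0.2]
width: 0.04
```

Run:
```python
from guard import *
log(); im,d,k=grab("wrist","w22")
plan([(TG(0,.06),Rg,8)])
```

```text
t 49.45 p [ 0.4635 -0.0289  0.2785] F [-1.  -0.5 -0.2] w 0.04 
R [[-0.997, 0.077, -0.026], [0.077, 0.997, 0.016], [0.027, 0.014, -1.0]] q [-0.22   0.088  1.568  0.01   1.514 -1.715]
leg n 8 maxmm 20.3 maxdeg 0.55 jointfrac 0.15 bad 0 q [-0.12  0.22  1.78  0.    1.14 -1.55] err mm [-0.   0.2  0.1]
[-0.5, 0.5, 1.8, 0.1, -0.2, 0.4, -0.5, 0.5, 1.9, 0.1, -0.2, 0.4, -0.5, 0.5, 1.8, 0.1, -0.2, 0.4, -0.4, 0.6, 1.9, 0.1, -0.2, 0.4, -0.4, 0.5, 1.8, 0.1, -0.2, 0.5, -0.4, 0.6, 1.9, 0.1, -0.2, 0.4, -0.5, 0.6, 1.8, 0.1, -0.2, 0.5, -0.4, 0.5, 1.9, 0.0, -0.2, 0.4]
```

View pics/w22.png

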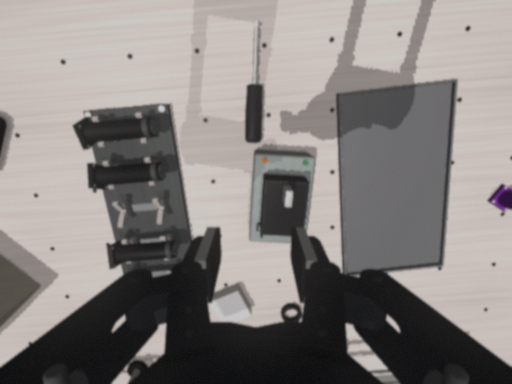

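Run:
```python
from guard import *
im,d,k=grab("wrist"); crop(im,230,140,340,250,6,"w22c"); P=cloud(d,k)
m=(P[...,2]>.115)&(P[...,2]<.135); m[:, :240]=0; m[:,330:]=0; m[235:]=0; m[:140]=0
q=P[m]; print(len(q),q.mean(0).round(4)); print(cv2.minAreaRect(q[:,:2].astype(np.float32)))
m=(P[...,2]>.085)&(P[...,2]<.105); m[:, :240]=0; m[:,330:]=0; m[240:]=0; m[:140]=0
print(cv2.minAreaRect(P[m][:,:2].astype(np.float32)),np.median(P[m][:,2]))
m=(P[...,2]>.05)&(P[...,2]<.062); m[:, :240]=0; m[:,330:]=0; m[240:]=0; m[:140]=0
print(cv2.minAreaRect(P[m][:,:2].astype(np.float32)),np.median(P[m][:,2]))
```

```text
156 [0.4996 0.0111 0.1249]
((0.5006607174873352, 0.011603951454162598), (0.010020310059189796, 0.021093929186463356), 81.75739288330078)
((0.5270088911056519, 0.008201133459806442), (0.060468196868896484, 0.08426408469676971), 82.01162719726562) 0.09618432709171815
((0.5245964527130127, 0.008488871157169342), (0.09024522453546524, 0.1347905397415161), 82.02799224853516) 0.056018299062393875
```

View pics/w22c.png

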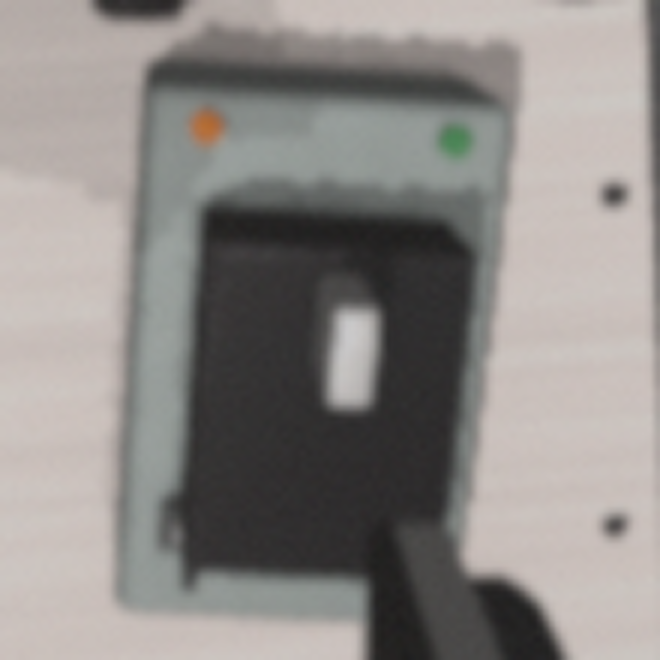

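Call:
servo_tool(
  deltas=[-0.5, 0.5, 1.8, 0.1, -0.2, 0.4, -0.5, 0.5, 1.8, 0.1, -0.2, 0.4, -0.5, 0.5, 1.8, 0.1, -0.2, 0.4, -0.4, 0.6, 1.8, 0.1, -0.2, 0.4, -0.4, 0.5, 1.8, 0.1, -0.2, 0.5, -0.4, 0.6, 1.8, 0.1, -0.2, 0.4, -0.5, 0.6, 1.8, 0.1, -0.2, 0.5, -0.4, 0.5, 1.8, 0, -0.2, 0.4, 0, 0, 0, 0, 0, 0],
  jaw=3.5,
  grip_force=25,
)

```text
clock: 50.45
position: [0.4969, 0.0133, 0.1274]
ee_rot: [0.002, 0.076, 0.997, -0.004]
contact_force: [-0.8, 1.0, -0.2]
width: 0.035
```

Run:
```python
from guard import *
log(); im,d,k=grab("wrist","w23")
plan([(TG(0,0),Rg,6)])
```

```text
t 50.45 p [0.4969 0.0133 0.1274] F [-0.8  1.  -0.2] w 0.035 
R [[-0.989, 0.151, 0.003], [0.151, 0.989, -0.007], [-0.004, -0.007, -1.0]] q [-0.108  0.218  1.794 -0.008  1.126 -1.523]
leg n 6 maxmm 10.0 maxdeg 0.2 jointfrac 0.08 bad 0 q [-0.12  0.28  1.87 -0.    0.99 -1.55] err mm [0.5 0.3 0.4]
[-0.1, 0.0, 1.0, -0.1, 0.1, -0.1, 0.0, 0.0, 1.0, -0.1, 0.0, -0.1, -0.1, 0.0, 1.0, -0.1, 0.1, -0.1, 0.0, 0.0, 1.0, 0.0, 0.0, -0.2, -0.1, 0.0, 0.9, -0.1, 0.1, -0.1, 0.0, -0.1, 1.0, 0.0, 0.0, -0.2]
```

View pics/w23.png

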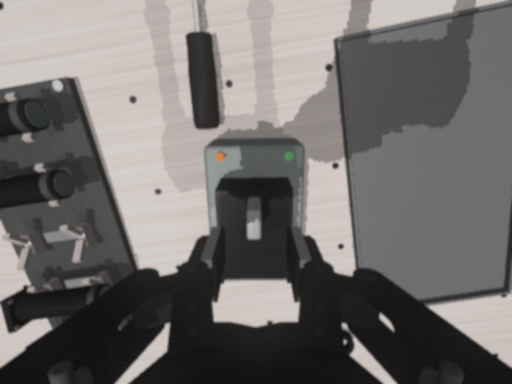

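Call:
servo_tool(
  deltas=[-0.1, 0, 0.9, -0.1, 0, -0.1, -0.1, 0, 0.9, -0.1, 0, -0.1, -0.1, 0, 0.9, -0.1, 0, -0.1, -0.1, 0, 0.9, 0, 0, -0.1, 0, 0, 0.9, -0.1, 0, -0.1, 0, 0, 0.9, 0, 0, -0.2, 0, 0, 0, 0, 0, 0],
)

```text
clock: 51.2
position: [0.5033, 0.011, 0.0728]
ee_rot: [0.005, 0.07, 0.998, -0.001]
contact_force: [-0.5, -0.1, -0.0]
width: 0.0353
```

Run:
```python
from guard import *
log(); im,d,k=grab("wrist","w24"); P=cloud(d,k); s,R=st()
m=(abs(P[...,2]-.125)<.006)&(abs(P[...,0]-.5)<.02)&(abs(P[...,1]-.012)<.012); print(m.sum(),P[m].mean(0).round(4))
plan([(TG(0,0.002),Rg,2)])
```

```text
t 51.2 p [0.5033 0.011  0.0728] F [-0.5 -0.1 -0. ] w 0.0353 
R [[-0.99, 0.139, 0.011], [0.139, 0.99, -0.002], [-0.011, -0.0, -1.0]] q [-1.160e-01  2.800e-01  1.866e+00 -1.000e-03  9.850e-01 -1.547e+00]
889 [0.4984 0.0116 0.1252]
leg n 2 maxmm 2.0 maxdeg 0.4 jointfrac 0.02 bad 0 q [-0.12  0.28  1.86 -0.    1.   -1.55] err mm [ 0.2  0.3 -0.3]
[0.1, 0.0, 0.1, 0.0, 0.3, -0.1, 0.2, 0.0, 0.0, 0.0, 0.4, 0.0]
```

View pics/w24.png

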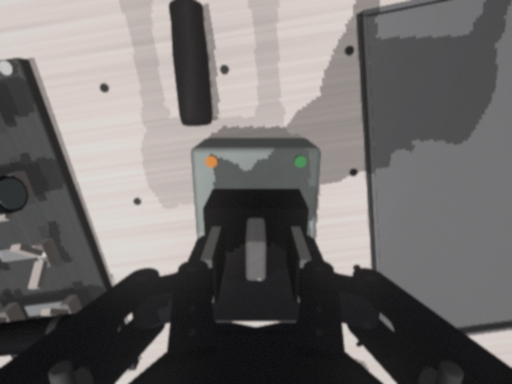

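Tab at (256,250) lies between the pads. I'm closing gently.

Call:
servo_tool(
  deltas=[0.2, 0, 0, 0, 0.3, 0, 0.1, 0, 0, 0, 0.3, 0, 0, 0, 0, 0, 0, 0, 0, 0, 0, 0, 0, 0, 0, 0, 0, 0, 0, 0, 0, 0, 0, 0, 0, 0],
  jaw=0,
)

```text
clock: 51.85
position: [0.501, 0.0113, 0.0737]
ee_rot: [0.001, 0.07, 0.998, -0.0]
contact_force: [-1.0, -0.8, -2.4]
width: 0.0094
```

Run:
```python
from guard import *
log(); s,R=st(); p=s["position"]; off=p-TG(0)
print(off.round(4))
T=lambda th: TG(th)+off
prev=T(0)
for th in np.arange(.15,1.71,.15):
    d=(T(th)-T(th-.15)); print(round(th,2),(R.T@d*100).round(2))
```

```text
t 51.85 p [0.501  0.0113 0.0737] F [-1.  -0.8 -2.4] w 0.0094 
R [[-0.99, 0.139, 0.001], [0.139, 0.99, -0.001], [-0.002, -0.001, -1.0]] q [-1.160e-01  2.800e-01  1.862e+00 -1.000e-03  9.980e-01 -1.547e+00]
[ 0.     -0.0004  0.0037]
0.15 [-0.91  0.   -0.95]
0.3 [-1.05  0.   -0.8 ]
0.45 [-1.16  0.   -0.64]
0.6 [-1.24  0.   -0.46]
0.75 [-1.29  0.   -0.27]
0.9 [-1.32  0.   -0.07]
1.05 [-1.31  0.    0.12]
1.2 [-1.28  0.    0.32]
1.35 [-1.22  0.    0.51]
1.5 [-1.13  0.    0.68]
1.65 [-1.01  0.    0.85]
```

Call:
servo_tool(
  deltas=[-0.5, 0, -0.5, 0, 0, 0, -0.4, 0, -0.5, 0, 0, 0, -0.5, 0, -0.4, 0, 0, 0, -0.5, 0, -0.4, 0, 0, 0, -0.6, 0, -0.3, 0, 0, 0, -0.6, 0, -0.3, 0, 0, 0, -0.6, 0, -0.3, 0, 0, 0, -0.6, 0, -0.2, 0, 0, 0],
)

```text
clock: 52.65
position: [0.5403, 0.0057, 0.1024]
ee_rot: [-0.007, 0.07, 0.998, -0.0]
contact_force: [-3.0, -0.6, -2.9]
width: 0.0095
```

Run:
```python
from guard import *
log(); s,R=st(); p=s["position"]; im,d,k=grab("wrist","w25"); im,d,k=grab("side"); crop(im,200,150,340,260,5.5,"s25")
g=p-R[:,2]*GP-hinge; print("grasp rel hinge",(g@e).round(4),g[2].round(4),"radius",np.hypot(g@e,g[2]).round(4))
```

```text
t 52.65 p [0.5403 0.0057 0.1024] F [-3.  -0.6 -2.9] w 0.0095 
R [[-0.99, 0.139, -0.013], [0.139, 0.99, 0.001], [0.013, -0.001, -1.0]] q [-1.180e-01  3.110e-01  1.729e+00 -1.000e-03  1.115e+00 -1.549e+00]
grasp rel hinge -0.0276 0.0884 radius 0.0926
```

View pics/w25.png

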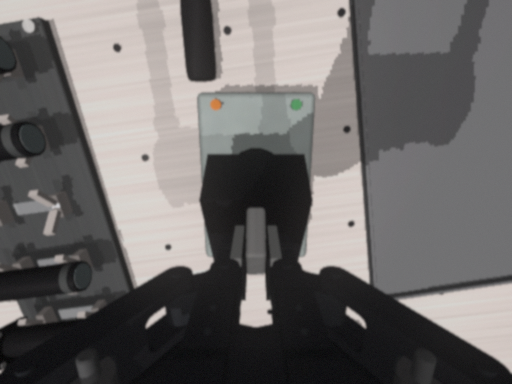

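View pics/s25.png

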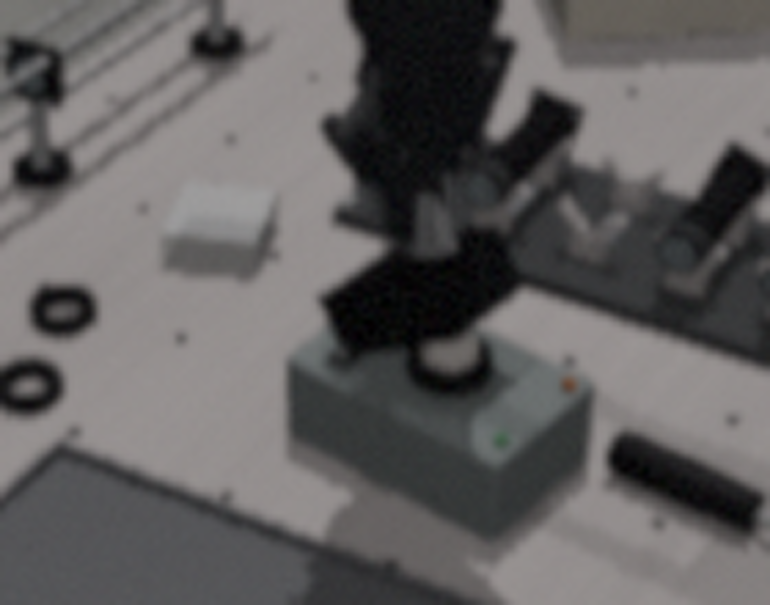

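Call:
servo_tool(
  deltas=[-0.7, 0, -0.1, 0, 0, 0, -0.7, 0, -0.1, 0, 0, 0, -0.7, 0, 0, 0, 0, 0, -0.7, 0, 0, 0, 0, 0, -0.7, 0, 0.1, 0, 0, 0, -0.7, 0, 0.1, 0, 0, 0, -0.7, 0, 0.1, 0, 0, 0, -0.7, 0, 0.2, 0, 0, 0],
)

```text
clock: 53.55
position: [0.6003, -0.0027, 0.1008]
ee_rot: [-0.005, 0.07, 0.998, -0.0]
contact_force: [-2.3, -0.3, 1.2]
width: 0.0097
```

```bash
cat >> guard.py <<'E'
def gs():
    s,R=st(); p=s["position"]; g=p-R[:,2]*GP-hinge; al=np.degrees(np.arctan2(g[2],g@e)); print("rel",(g@e).round(4),(g@f).round(4),g[2].round(4),"r",np.hypot(g@e,g[2]).round(4),"alpha",al.round(1),"theta",np.radians(138.4-al).round(2))
E
python3 - <<'E'
from guard import *
log();gs(); im,d,k=grab("side"); crop(im,200,150,340,260,5.5,"s26")
E
```

```text
t 53.55 p [ 0.6003 -0.0027  0.1008] F [-2.3 -0.3  1.2] w 0.0097 
R [[-0.99, 0.139, -0.011], [0.139, 0.99, 0.0], [0.011, -0.001, -1.0]] q [-1.200e-01  3.930e-01  1.600e+00 -1.000e-03  1.159e+00 -1.551e+00]
rel 0.0329 -0.0006 0.0868 r 0.0928 alpha 69.3 theta 1.21
```

View pics/s26.png

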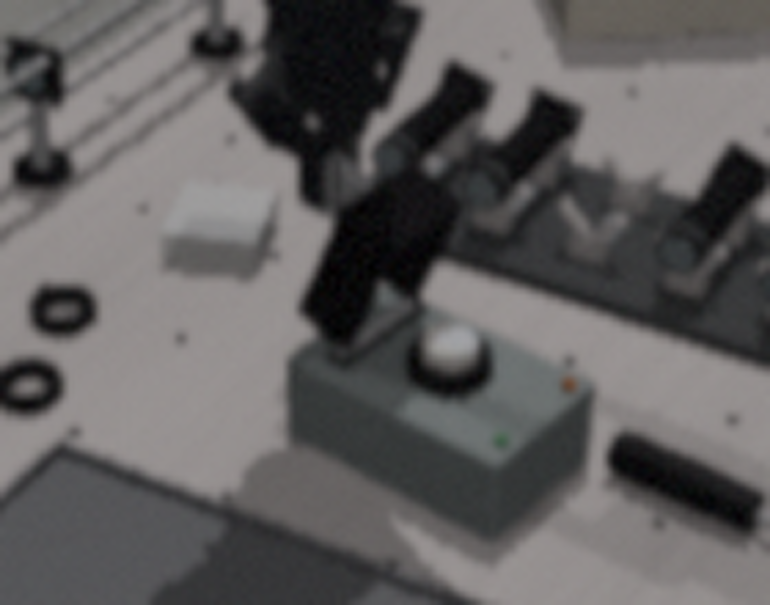

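Call:
servo_tool(
  deltas=[-0.6, 0, 0.3, 0, 0, 0, -0.6, 0, 0.4, 0, 0, 0, -0.6, 0, 0.4, 0, 0, 0, -0.5, 0, 0.5, 0, 0, 0, -0.5, 0, 0.5, 0, 0, 0, 0, 0, 0, 0, 0, 0],
)

```text
clock: 54.2
position: [0.6353, -0.0076, 0.0782]
ee_rot: [-0.001, 0.07, 0.998, -0.0]
contact_force: [-1.0, -0.5, 0.8]
width: 0.0095
```

Run:
```python
from guard import *
log();gs()
```

```text
t 54.2 p [ 0.6353 -0.0076  0.0782] F [-1.  -0.5  0.8] w 0.0095 
R [[-0.99, 0.139, -0.003], [0.139, 0.99, -0.0], [0.003, -0.001, -1.0]] q [-1.210e-01  4.560e-01  1.555e+00 -1.000e-03  1.133e+00 -1.552e+00]
rel 0.0678 -0.0007 0.0642 r 0.0934 alpha 43.4 theta 1.66
```

Call:
servo_tool(
  deltas=[0, 0, 0, 0, 0, 0, 0, 0, 0, 0, 0, 0, 0, 0, 0, 0, 0, 0, 0, 0, 0, 0, 0, 0],
  jaw=4,
)

```text
clock: 54.6
position: [0.6375, -0.0078, 0.078]
ee_rot: [0.001, 0.07, 0.998, -0.0]
contact_force: [-0.2, -0.2, 0.3]
width: 0.0402
```

Run:
```python
from guard import *
log();gs(); im,d,k=grab("side"); crop(im,200,150,340,260,5.5,"s27"); grab("wrist","w27")
```

```text
t 54.6 p [ 0.6375 -0.0078  0.078 ] F [-0.2 -0.2  0.3] w 0.0402 
R [[-0.99, 0.139, 0.002], [0.139, 0.99, -0.001], [-0.002, -0.0, -1.0]] q [-0.121  0.457  1.554 -0.     1.128 -1.552]
rel 0.0698 -0.0005 0.064 r 0.0947 alpha 42.5 theta 1.67
```

View pics/s27.png

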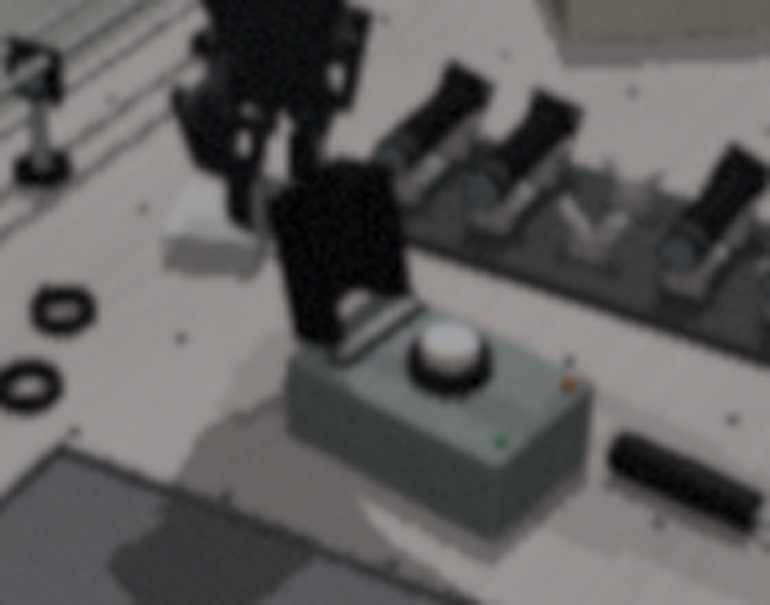

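View pics/w27.png

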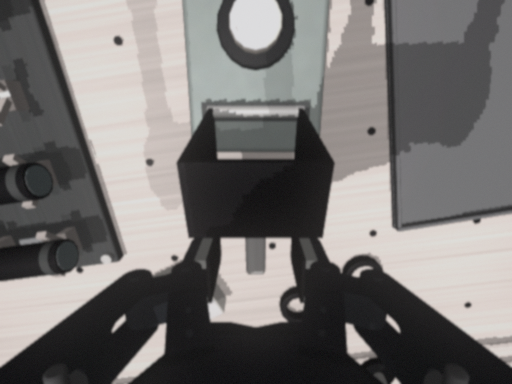

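Call:
servo_tool(
  deltas=[0, 0, -1.5, 0, 0, 0, 0, 0, -3, 0, 0, 0, 0, 0, -3, 0, 0, 0, 0, 0, -3, 0, 0, 0, 0, 0, -3, 0, 0, 0, 0, 0, -2, 0, 0, 0, 3, 0, 0, 0, 0, 0, 4, 0, 0, 0, 0, 0, 4, 0, 0, 0, 0, 0, 4, 0, 0, 0, 0, 0, 3, 0, 0, 0, 0, 0, 0, 0, 0, 0, 0, 0],
)

```text
clock: 55.9
position: [0.4528, 0.0181, 0.2386]
ee_rot: [0.003, 0.07, 0.998, -0.0]
contact_force: [0.6, -0.5, -0.2]
width: 0.0397
```

Run:
```python
from guard import *
log();gs(); im,d,k=grab("wrist","w28"); P=cloud(d,k)
im2,d2,k2=grab("top","t28"); crop(im2,215,150,300,250,6,"t28c")
hsv=im.astype(int).sum(-1); 
m=(P[...,2]>.058)&(P[...,2]<.085)&(np.hypot(P[...,0]-.527,P[...,1]-.008)<.03)&(hsv>520)
print(m.sum(),np.median(P[m],0).round(4),((P[m].min(0)+P[m].max(0))/2).round(4),(P[m].max(0)-P[m].min(0)).round(3))
P2=cloud(d2,k2)
m=(np.hypot(P2[...,0]-.527,P2[...,1]-.008)<.03)&(P2[...,2]>.05)&(P2[...,2]<.1)&(im2.astype(int).sum(-1)>480); print(m.sum(),np.median(P2[m],0).round(4))
```

```text
t 55.9 p [0.4528 0.0181 0.2386] F [ 0.6 -0.5 -0.2] w 0.0397 
R [[-0.99, 0.139, 0.006], [0.139, 0.99, -0.001], [-0.006, -0.0, -1.0]] q [-0.113  0.068  1.688 -0.     1.38  -1.544]
rel -0.1169 -0.0003 0.2246 r 0.2532 alpha 117.5 theta 0.36
307 [0.5195 0.0086 0.0782] [0.52   0.0084 0.0781] [0.026 0.027 0.004]
0 [nan nan nan]
  return _methods._mean(a, axis=axis, dtype=dtype,
  ret = um.true_divide(
```

View pics/w28.png

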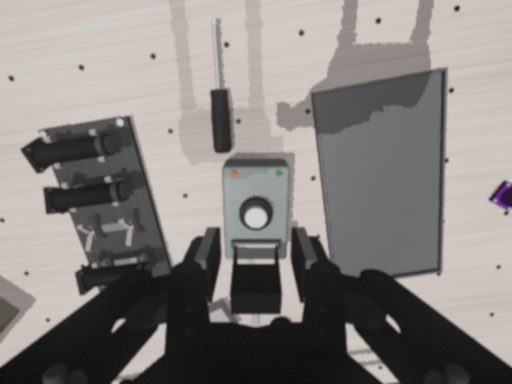

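Run:
```python
from guard import *
plan([((.5198,.0085,.125),Rg,8),((.5198,.0085,.06),Rg,7)])
```

```text
leg n 8 maxmm 17.0 maxdeg 0.14 jointfrac 0.1 bad 0 q [-0.12  0.25  1.75 -0.    1.14 -1.55] err mm [-0.  -0.  -0.1]
[-0.8, 0.0, 1.4, 0.0, 0.1, 0.0, -0.8, 0.0, 1.4, 0.0, 0.1, 0.0, -0.8, 0.0, 1.4, 0.0, 0.1, 0.0, -0.8, 0.0, 1.4, 0.0, 0.0, 0.0, -0.8, 0.0, 1.5, 0.0, 0.1, 0.0, -0.8, 0.0, 1.4, 0.0, 0.0, 0.0, -0.7, 0.0, 1.5, 0.0, 0.1, -0.1, -0.8, 0.0, 1.4, 0.0, 0.0, 0.0]
leg n 7 maxmm 10.0 maxdeg 0.0 jointfrac 0.08 bad 0 q [-0.12  0.32  1.84 -0.    0.98 -1.55] err mm [-0.1  0.  -0.1]
[0.0, 0.0, 0.9, 0.0, 0.0, 0.0, 0.0, 0.0, 0.9, 0.0, 0.0, 0.0, 0.0, 0.0, 0.9, 0.0, 0.0, 0.0, 0.0, 0.0, 1.0, 0.0, 0.0, 0.0, 0.0, 0.0, 0.9, 0.0, 0.0, 0.0, 0.0, 0.0, 1.0, 0.0, 0.0, 0.0, 0.0, 0.0, 0.9, 0.0, 0.0, 0.0]
```

Call:
servo_tool(
  deltas=[-0.8, 0, 1.3, 0, 0.1, 0, -0.8, 0, 1.3, 0, 0.1, 0, -0.8, 0, 1.3, 0, 0.1, 0, -0.8, 0, 1.3, 0, 0, 0, -0.8, 0, 1.4, 0, 0, 0, -0.8, 0, 1.3, 0, 0, 0, -0.7, 0, 1.4, 0, 0, 0, -0.7, 0, 1.4, 0, 0, 0, 0, 0, 0, 0, 0, 0],
  jaw=0,
)

```text
clock: 56.9
position: [0.5313, 0.006, 0.1147]
ee_rot: [-0.002, 0.071, 0.997, -0.0]
contact_force: [-0.0, 0.3, 0.0]
width: -0.0001
```

Run:
```python
from guard import *
log(); im,d,k=grab("wrist","w29"); P=cloud(d,k); s,R=st()
for v in range(215,260,6): print(v,[tuple(((P[v,u]-s["position"])@R*1000).round(0).astype(int).tolist()) for u in (244,250,256,262,268)])
im,d,k=grab("side"); crop(im,200,130,340,260,5,"s29")
```

```text
t 56.9 p [0.5313 0.006  0.1147] F [-0.   0.3  0. ] w -0.0001 
R [[-0.99, 0.142, -0.004], [0.142, 0.99, 0.0], [0.004, -0.001, -1.0]] q [-1.190e-01  2.820e-01  1.738e+00 -1.000e-03  1.126e+00 -1.548e+00]
215 [(-20, -10, 58), (-20, -5, 60), (-20, 1, 60), (-20, 6, 59), (-20, 11, 60)]
221 [(-26, -10, 59), (-26, -5, 59), (-26, 1, 59), (-26, 6, 59), (-26, 11, 59)]
227 [(10, -6, -30), (11, -3, -31), (11, 0, -32), (11, 4, -31), (-32, 11, 59)]
233 [(11, -6, -38), (11, -3, -38), (11, 0, -39), (10, 3, -37), (11, 6, -38)]
239 [(11, -6, -45), (11, -3, -45), (11, 0, -44), (11, 3, -45), (11, 6, -44)]
245 [(11, -6, -51), (11, -3, -51), (11, 0, -51), (10, 3, -50), (11, 6, -51)]
251 [(11, -5, -57), (11, -3, -56), (11, 0, -57), (11, 3, -57), (11, 6, -56)]
257 [(11, -5, -62), (10, -3, -61), (11, 0, -62), (11, 3, -62), (11, 5, -61)]
```

View pics/w29.png

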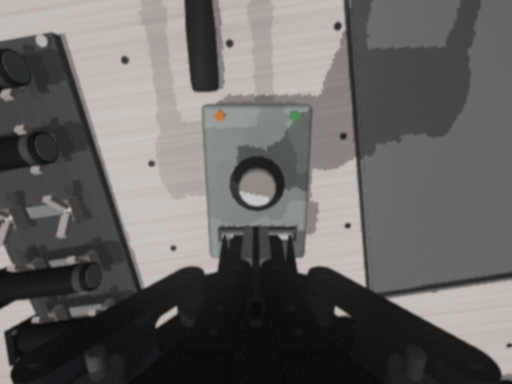

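View pics/s29.png

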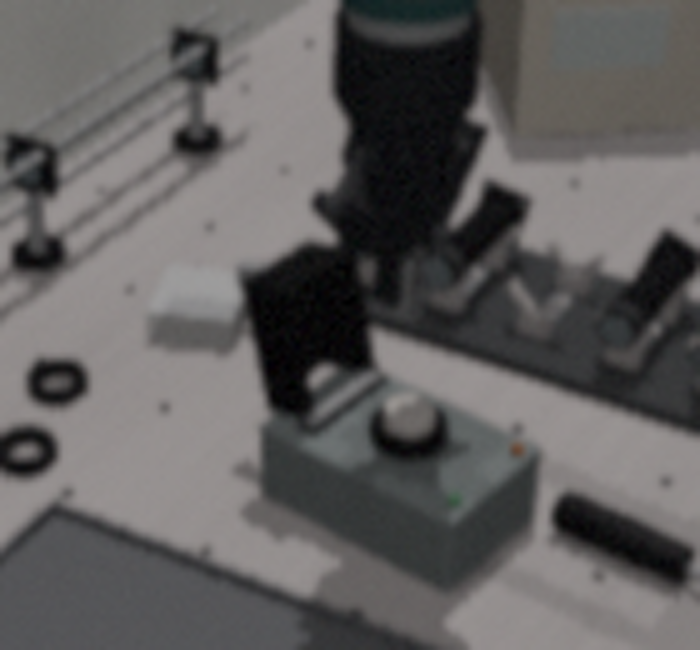

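Run:
```python
from guard import *
im,d,k=grab("wrist"); P=cloud(d,k); crop(im,200,140,320,260,5,"w29c")
m=(P[...,2]>.068)&(P[...,2]<.085)&(np.hypot(P[...,0]-.523,P[...,1]-.008)<.03)
m[225:]=0
print(m.sum(),np.median(P[m],0).round(4),((P[m].min(0)+P[m].max(0))/2).round(4),(P[m].max(0)-P[m].min(0)).round(3))
print(cv2.minEnclosingCircle(P[m][:,:2].astype(np.float32)))
```

```text
1599 [0.5184 0.0088 0.0772] [0.5205 0.0087 0.0739] [0.044 0.044 0.012]
((0.5204469561576843, 0.008672570809721947), 0.02249601110816002)
```

View pics/w29c.png

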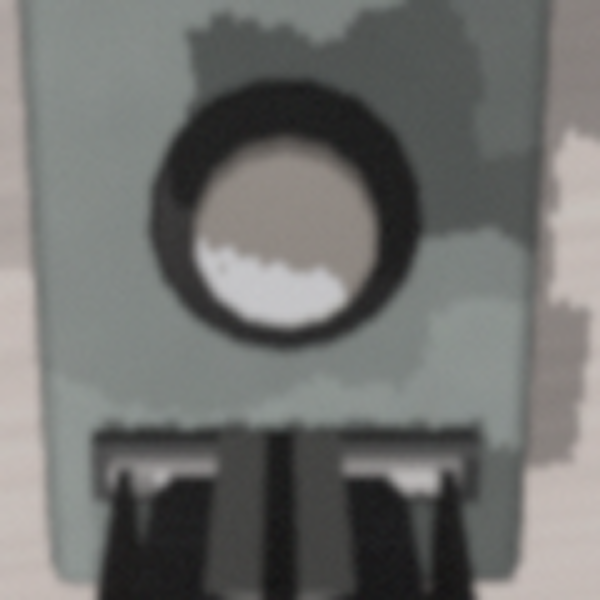

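Run:
```python
from guard import *
im,d,k=grab("wrist"); P=cloud(d,k); r=np.hypot(P[...,0]-.5205,P[...,1]-.0087)
for a_,b_ in ((0,.006),(.006,.011),(.011,.014),(.0155,.018),(.018,.021),(.024,.03)):
    m=(r>a_)&(r<b_); m[225:]=0; z=P[...,2][m]; print(a_,b_,np.percentile(z,[10,50,90]).round(4))
plan([((.5205,.0087,.07),Rg,6)])
```

```text
0 0.006 [0.0772 0.078  0.0789]
0.006 0.011 [0.0771 0.078  0.0788]
0.011 0.014 [0.0767 0.0777 0.0785]
0.0155 0.018 [0.0671 0.068  0.0689]
0.018 0.021 [0.0673 0.068  0.0688]
0.024 0.03 [0.0552 0.056  0.0568]
leg n 6 maxmm 8.2 maxdeg 0.1 jointfrac 0.07 bad 0 q [-0.12  0.31  1.82 -0.    1.01 -1.55] err mm [-0.4  0.  -0.4]
[0.2, 0.0, 0.8, 0.0, 0.0, 0.0, 0.2, 0.0, 0.8, 0.0, 0.0, 0.0, 0.2, 0.0, 0.8, 0.0, 0.0, -0.1, 0.2, 0.0, 0.8, 0.0, 0.0, 0.0, 0.2, 0.0, 0.8, 0.0, 0.0, -0.1, 0.1, 0.1, 0.8, 0.0, 0.1, 0.0]
```

Call:
servo_tool(
  deltas=[0.2, 0, 0.8, 0, 0, 0, 0.2, 0, 0.8, 0, 0, 0, 0.2, 0, 0.8, 0, 0, 0, 0.2, 0, 0.8, 0, 0, 0, 0.2, 0, 0.8, 0, 0, 0, 0.2, 0, 0.8, 0, 0, 0, 0, 0, 0, 0, 0, 0],
)

```text
clock: 57.8
position: [0.5183, 0.0082, 0.0682]
ee_rot: [0.002, 0.071, 0.998, -0.0]
contact_force: [-0.0, 0.5, -0.3]
width: 0.0001
```

Call:
servo_tool(
  deltas=[0, 0, 0.4, 0, 0, 0, 0, 0, 0.4, 0, 0, 0, 0, 0, 0, 0, 0, 0],
)

```text
clock: 58.1
position: [0.5189, 0.0081, 0.0596]
ee_rot: [0.002, 0.071, 0.997, -0.0]
contact_force: [0.7, -1.1, 0.0]
width: -0.0003
```

Call:
servo_tool(
  deltas=[0, 0, 0.4, 0, 0, 0, 0, 0, 0.4, 0, 0, 0, 0, 0, 0.2, 0, 0, 0, 0, 0, 0, 0, 0, 0],
)

```text
clock: 58.5
position: [0.5199, 0.008, 0.0496]
ee_rot: [0.003, 0.071, 0.997, -0.0]
contact_force: [0.1, 0.5, 1.8]
width: -0.0001
```

Call:
servo_tool(
  deltas=[0, 0, 0.3, 0, 0, 0, 0, 0, 0, 0, 0, 0],
)

```text
clock: 58.7
position: [0.52, 0.008, 0.047]
ee_rot: [0.003, 0.071, 0.997, -0.0]
contact_force: [-1.0, -0.4, 4.5]
width: -0.0002
```

Call:
servo_tool(
  deltas=[0, 0, 0.3, 0, 0, 0, 0, 0, 0, 0, 0, 0],
)

```text
clock: 58.9
position: [0.52, 0.008, 0.0462]
ee_rot: [0.004, 0.071, 0.998, -0.0]
contact_force: [-1.1, 0.1, 4.9]
width: -0.0002
```

Call:
servo_tool(
  deltas=[0, 0, 0.2, 0, 0, 0, 0, 0, 0, 0, 0, 0],
)

```text
clock: 59.1
position: [0.52, 0.008, 0.0464]
ee_rot: [0.004, 0.07, 0.998, -0.001]
contact_force: [-1.4, 0.4, 4.4]
width: -0.0002
```

Call:
servo_tool(
  deltas=[0, 0, 0.5, 0, 0, 0, 0, 0, 0.5, 0, 0, 0],
)

```text
clock: 59.3
position: [0.5204, 0.0079, 0.045]
ee_rot: [0.006, 0.07, 0.998, -0.001]
contact_force: [-13.4, 1.0, 49.9]
width: 0.0005
```

Call:
servo_tool(
  deltas=[0, 0, 0.8, 0, 0, 0, 0, 0, 0.8, 0, 0, 0],
)

```text
clock: 59.5
position: [0.5207, 0.0079, 0.0447]
ee_rot: [0.008, 0.07, 0.998, -0.001]
contact_force: [-19.2, -0.2, 65.8]
width: 0.0003
```

The button is at its hard stop, so it's fully pressed. The push was firmer than needed. I'm backing off.

Call:
servo_tool(
  deltas=[0, 0, -0.5, 0, 0, 0, 0, 0, -1.5, 0, 0, 0, 0, 0, -3, 0, 0, 0, 0, 0, -3, 0, 0, 0, 0, 0, -3, 0, 0, 0, 0, 0, -3, 0, 0, 0, 0, 0, -3, 0, 0, 0, 0, 0, 0, 0, 0, 0],
)

```text
clock: 60.3
position: [0.5178, 0.0086, 0.2253]
ee_rot: [0.012, 0.069, 0.998, -0.002]
contact_force: [1.0, 0.2, -1.2]
width: 0.0001
```

Run:
```python
from guard import *
log(); im,d,k=grab("wrist","w30"); P=cloud(d,k); r=np.hypot(P[...,0]-.5205,P[...,1]-.0087)
m=(r<.012); m[225:]=0; print("button z",np.percentile(P[...,2][m],[10,50,90]).round(4))
im,d,k=grab("side"); crop(im,200,130,340,260,5,"s30")
im,d,k=grab("top","t30"); crop(im,210,130,370,280,5,"t30c")
P=cloud(d,k)
for v in range(185,205,3): print(v,[tuple((P[v,u]*1000).round(0).astype(int).tolist()) for u in range(240,268,5)])
```

```text
t 60.3 p [0.5178 0.0086 0.2253] F [ 1.   0.2 -1.2] w 0.0001 
R [[-0.99, 0.138, 0.024], [0.138, 0.99, -0.005], [-0.025, -0.002, -1.0]] q [-0.116  0.164  1.607 -0.002  1.346 -1.548]
button z [0.0772 0.0781 0.0788]
185 [(597, 50, -6), (586, 27, 142), (587, 13, 143), (587, 0, 140), (588, -14, 141), (588, -28, 140)]
188 [(587, 49, 0), (580, 28, 109), (584, 16, 53), (584, 1, 58), (585, -14, 55), (580, -28, 141)]
191 [(543, 9, 630), (543, 2, 627), (544, -5, 625), (544, -12, 621), (576, -14, 55), (573, -28, 114)]
194 [(539, 9, 636), (539, 2, 635), (539, -5, 632), (539, -12, 632), (540, -19, 631), (540, -26, 626)]
197 [(534, 8, 640), (535, 1, 639), (535, -5, 638), (535, -12, 638), (535, -19, 636), (536, -26, 634)]
200 [(530, 8, 644), (530, 1, 642), (531, -6, 643), (531, -12, 642), (531, -19, 640), (531, -26, 639)]
203 [(526, 7, 646), (526, 1, 646), (526, -6, 646), (527, -13, 644), (527, -19, 644), (527, -26, 645)]
```

View pics/s30.png

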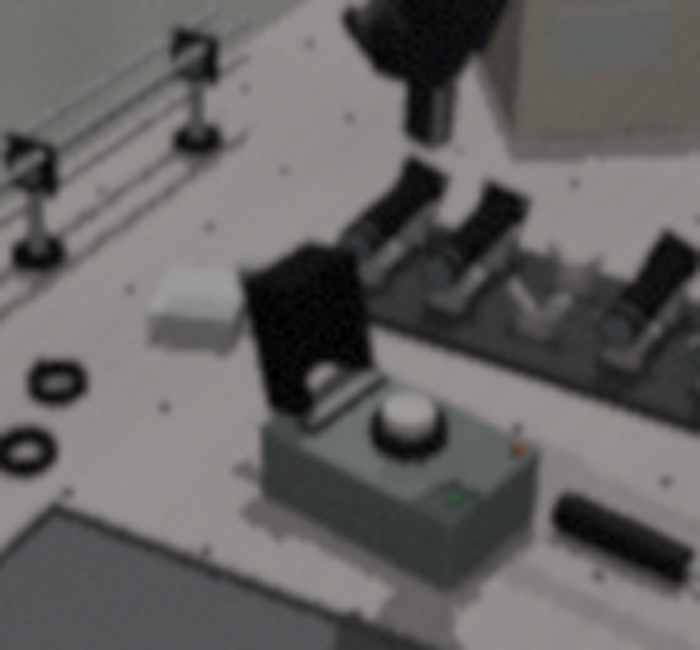

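View pics/t30c.png

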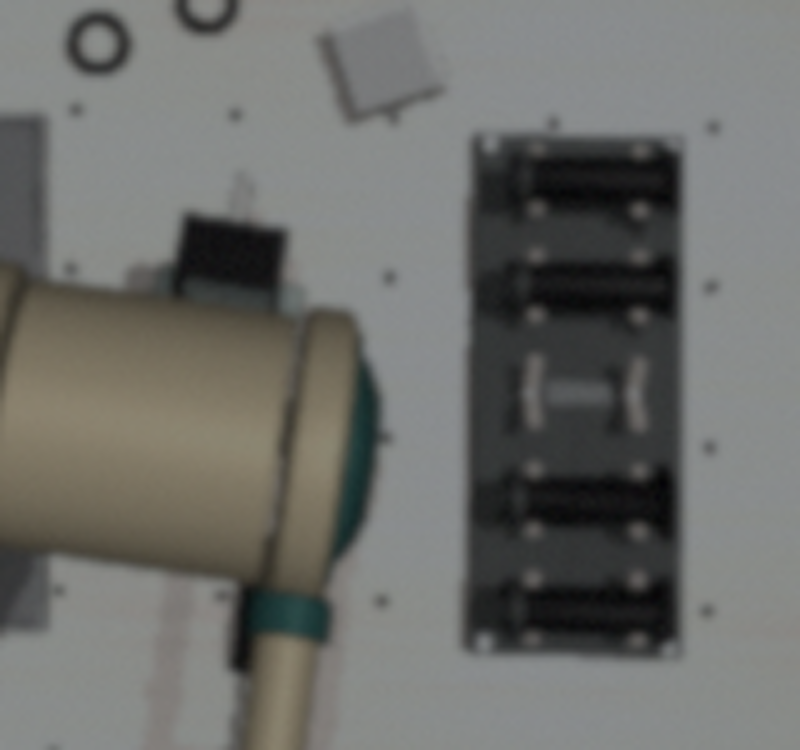

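Run:
```python
from guard import *
plan([((.6375,-.0078,.225),Rg,5),((.6375,-.0078,.12),Rg,5),((.6375,-.0078,.074),Rg,5)])
```

```text
leg n 5 maxmm 25.0 maxdeg 0.22 jointfrac 0.19 bad 0 q [-0.12  0.36  1.33 -0.    1.45 -1.56] err mm [ 0.3  0.4 -0.4]
[-2.5, 0.0, -0.1, 0.0, 0.2, 0.0, -2.5, 0.0, -0.1, 0.0, 0.2, 0.0, -2.5, 0.0, 0.0, 0.0, 0.1, 0.0, -2.5, 0.0, -0.1, -0.1, 0.2, 0.0, -2.4, 0.0, -0.1, 0.0, 0.1, -0.1]
leg n 5 maxmm 21.0 maxdeg 0.0 jointfrac 0.15 bad 0 q [-0.12  0.42  1.5  -0.    1.22 -1.56] err mm [ 0.3  0.4 -0.4]
[0.0, 0.0, 2.1, 0.0, 0.0, 0.0, 0.0, 0.0, 2.1, 0.0, 0.0, 0.0, 0.0, 0.0, 2.1, 0.0, 0.0, 0.0, 0.0, 0.0, 2.1, 0.0, 0.0, 0.0, 0.0, 0.0, 2.1, 0.0, 0.0, 0.0]
leg n 5 maxmm 10.0 maxdeg 0.0 jointfrac 0.07 bad 0 q [-0.12  0.46  1.56 -0.    1.12 -1.56] err mm [ 0.2  0.4 -0.4]
[0.0, 0.0, 0.9, 0.0, 0.0, 0.0, 0.0, 0.0, 0.9, 0.0, 0.0, 0.0, 0.0, 0.0, 0.9, 0.0, 0.0, 0.0, 0.0, 0.0, 1.0, 0.0, 0.0, 0.0, 0.0, 0.0, 0.9, 0.0, 0.0, 0.0]
```

Call:
servo_tool(
  deltas=[-2.5, 0, -0.1, 0, 0.3, 0, -2.5, 0, -0.1, 0, 0.3, 0, -2.5, 0, 0, 0, 0.3, 0, -2.5, 0, -0.1, 0, 0.3, 0, -2.4, 0, -0.1, 0, 0.2, 0, 0, 0, 0, 0, 0, 0],
  jaw=3.5,
)

```text
clock: 61.05
position: [0.6346, -0.008, 0.2111]
ee_rot: [-0.016, 0.069, 0.997, 0.0]
contact_force: [-0.6, 0.5, -0.4]
width: 0.0346
```

Run:
```python
from guard import *
log(); im,d,k=grab("wrist","w31"); P=cloud(d,k); 
m=(P[...,2]>.085)&(P[...,2]<.135)&(abs(P[...,0]-.645)<.02)&(abs(P[...,1]+.008)<.012); print(m.sum(),np.median(P[m],0).round(4),P[m].min(0).round(3),P[m].max(0).round(3))
plan([((.6375,-.0078,.13),Rg,6),((.6375,-.0078,.074),Rg,6)])
```

```text
t 61.05 p [ 0.6346 -0.008   0.2111] F [-0.6  0.5 -0.4] w 0.0346 
R [[-0.99, 0.138, -0.032], [0.138, 0.99, 0.002], [0.032, -0.002, -0.999]] q [-0.121  0.383  1.331 -0.002  1.459 -1.553]
212 [ 0.6355 -0.0072  0.1271] [ 0.625 -0.013  0.123] [ 0.647 -0.001  0.131]
leg n 6 maxmm 14.2 maxdeg 0.41 jointfrac 0.12 bad 0 q [-0.12  0.42  1.48 -0.    1.24 -1.55] err mm [-0.4 -0.3  0.3]
[-0.1, 0.0, 1.3, 0.0, -0.3, 0.0, -0.1, 0.0, 1.4, 0.0, -0.3, 0.0, -0.1, 0.0, 1.3, 0.0, -0.4, 0.0, -0.1, 0.0, 1.4, 0.0, -0.3, 0.0, -0.1, 0.0, 1.3, -0.1, -0.4, 0.0, -0.2, 0.1, 1.4, 0.0, -0.3, 0.0]
leg n 6 maxmm 10.0 maxdeg 0.0 jointfrac 0.07 bad 0 q [-0.12  0.46  1.56 -0.    1.12 -1.55] err mm [-0.4 -0.3  0.3]
[0.0, 0.0, 0.9, 0.0, 0.0, 0.0, 0.0, 0.0, 0.9, 0.0, 0.0, 0.0, 0.0, 0.0, 0.9, 0.0, 0.0, 0.0, 0.0, 0.0, 1.0, 0.0, 0.0, 0.0, 0.0, 0.0, 0.9, 0.0, 0.0, 0.0, 0.0, 0.0, 1.0, 0.0, 0.0, 0.0]
```

View pics/w31.png

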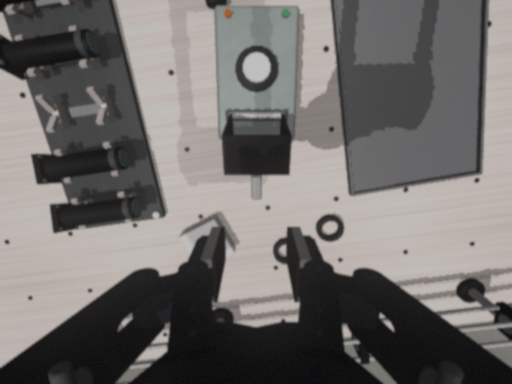

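Call:
servo_tool(
  deltas=[-0.1, 0, 1.3, 0, -0.3, 0, -0.1, 0, 1.3, 0, -0.3, 0, -0.1, 0, 1.3, 0, -0.4, 0, -0.1, 0, 1.3, 0, -0.3, 0, -0.1, 0, 1.3, 0, -0.3, 0, -0.1, 0, 1.3, 0, -0.3, 0, 0, 0, 1.0, 0, 0, 0, 0, 0, 1.0, 0, 0, 0, 0, 0, 1.0, 0, 0, 0, 0, 0, 1.0, 0, 0, 0, 0, 0, 0.9, 0, 0, 0, 0, 0, 0, 0, 0, 0],
)

```text
clock: 62.3
position: [0.6257, -0.0064, 0.1121]
ee_rot: [0.003, 0.068, 0.998, -0.002]
contact_force: [0.9, 1.2, 0.3]
width: 0.035
```

Run:
```python
from guard import *
log();gs(); im,d,k=grab("wrist","w32")
```

```text
t 62.3 p [ 0.6257 -0.0064  0.1121] F [0.9 1.2 0.3] w 0.035 
R [[-0.991, 0.136, 0.006], [0.136, 0.991, -0.004], [-0.007, -0.003, -1.0]] q [-0.119  0.41   1.542 -0.003  1.183 -1.552]
rel 0.0577 -0.0007 0.0981 r 0.1138 alpha 59.5 theta 1.38
```

View pics/w32.png

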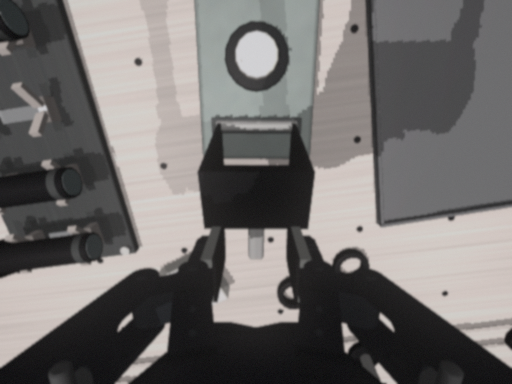

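Call:
servo_tool(
  deltas=[-0.6, 0, 0, 0, -0.2, 0, -0.6, 0, 0, 0, -0.2, 0, 0, 0, 0, 0, 0, 0],
)

```text
clock: 62.65
position: [0.6378, -0.008, 0.1104]
ee_rot: [0.006, 0.068, 0.998, -0.002]
contact_force: [-0.5, -0.5, -0.3]
width: 0.0349
```

Run:
```python
from guard import *
log();gs(); plan([((.6375,-.0078,.071),Rg,6)])
```

```text
t 62.65 p [ 0.6378 -0.008   0.1104] F [-0.5 -0.5 -0.3] w 0.0349 
R [[-0.991, 0.136, 0.013], [0.136, 0.991, -0.005], [-0.013, -0.003, -1.0]] q [-0.12   0.425  1.521 -0.003  1.183 -1.552]
rel 0.0696 -0.0005 0.0964 r 0.1189 alpha 54.2 theta 1.47
leg n 6 maxmm 7.0 maxdeg 0.2 jointfrac 0.04 bad 0 q [-0.12  0.46  1.56  0.    1.12 -1.55] err mm [ 0.4  0.2 -0.4]
[0.0, 0.0, 0.7, 0.0, 0.1, 0.0, 0.0, 0.0, 0.6, 0.0, 0.1, 0.0, 0.0, 0.0, 0.7, 0.0, 0.1, 0.0, 0.0, 0.0, 0.6, -0.1, 0.1, 0.0, 0.0, 0.0, 0.7, 0.0, 0.2, 0.0, 0.1, 0.0, 0.6, -0.1, 0.1, 0.1]
```

Call:
servo_tool(
  deltas=[0, 0, 0.7, 0, 0.1, 0, 0, 0, 0.6, 0, 0.1, 0, 0, 0, 0.7, 0, 0.1, 0, 0, 0, 0.6, 0, 0.1, 0, 0, 0, 0.7, 0, 0.1, 0, 0, 0, 0.6, 0, 0.1, 0, 0, 0, 0, 0, 0, 0],
)

```text
clock: 63.35
position: [0.6356, -0.0079, 0.0625]
ee_rot: [-0.004, 0.068, 0.998, -0.001]
contact_force: [-0.3, -0.5, -0.1]
width: 0.0348
```

Run:
```python
from guard import *
log();gs(); im,d,k=grab("wrist","w33")
```

```text
t 63.35 p [ 0.6356 -0.0079  0.0625] F [-0.3 -0.5 -0.1] w 0.0348 
R [[-0.991, 0.137, -0.008], [0.137, 0.991, -0.002], [0.008, -0.003, -1.0]] q [-0.12   0.474  1.568 -0.003  1.108 -1.552]
rel 0.0684 -0.0008 0.0485 r 0.0838 alpha 35.3 theta 1.8
```

View pics/w33.png

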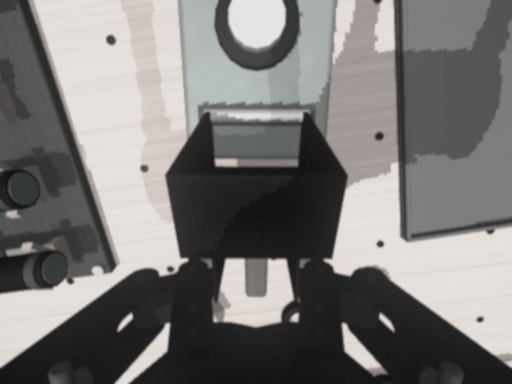

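Call:
servo_tool(
  deltas=[0, 0, 0, 0, 0, 0, 0, 0, 0, 0, 0, 0, 0, 0, 0, 0, 0, 0, 0, 0, 0, 0, 0, 0, 0, 0, 0, 0, 0, 0],
  jaw=0,
)

```text
clock: 63.9
position: [0.6361, -0.0078, 0.0636]
ee_rot: [-0.003, 0.069, 0.998, -0.001]
contact_force: [-0.5, 0.3, -0.5]
width: 0.0094
```

Call:
servo_tool(
  deltas=[0.4, 0, -0.5, 0, 0, 0, 0.4, 0, -0.5, 0, 0, 0, 0.4, 0, -0.5, 0, 0, 0, 0.5, 0, -0.4, 0, 0, 0, 0.5, 0, -0.4, 0, 0, 0, 0.5, 0, -0.3, 0, 0, 0, 0.6, 0, -0.3, 0, 0, 0, 0.6, 0, -0.2, 0, 0, 0],
)

```text
clock: 64.7
position: [0.5943, -0.0019, 0.0955]
ee_rot: [-0.004, 0.069, 0.998, -0.001]
contact_force: [2.4, -0.9, -6.0]
width: 0.0099
```

Run:
```python
from guard import *
log();gs(); im,d,k=grab("side"); crop(im,200,130,340,260,5,"s34")
```

```text
t 64.7 p [ 0.5943 -0.0019  0.0955] F [ 2.4 -0.9 -6. ] w 0.0099 
R [[-0.991, 0.137, -0.007], [0.137, 0.991, -0.001], [0.007, -0.002, -1.0]] q [-0.119  0.388  1.624 -0.003  1.136 -1.551]
rel 0.0266 -0.0005 0.0815 r 0.0857 alpha 71.9 theta 1.16
```

View pics/s34.png

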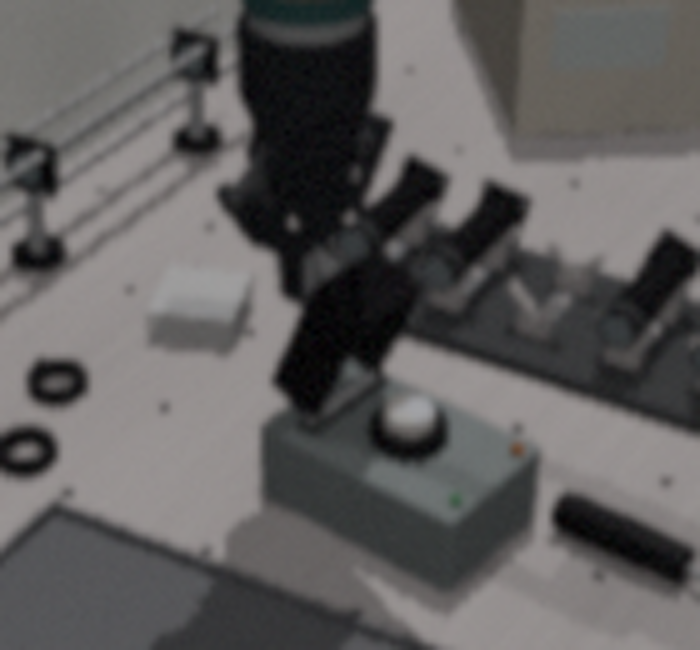

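Call:
servo_tool(
  deltas=[0.6, 0, -0.2, 0, 0, 0, 0.6, 0, -0.1, 0, 0, 0, 0.6, 0, -0.1, 0, 0, 0, 0.6, 0, 0, 0, 0, 0, 0.6, 0, 0, 0, 0, 0, 0.6, 0, 0.1, 0, 0, 0, 0.6, 0, 0.1, 0, 0, 0, 0.6, 0, 0.2, 0, 0, 0],
)

```text
clock: 65.55
position: [0.553, 0.0039, 0.1001]
ee_rot: [0.008, 0.069, 0.998, -0.002]
contact_force: [5.7, -1.5, -0.8]
width: 0.0098
```

Run:
```python
from guard import *
log();gs()
```

```text
t 65.55 p [0.553  0.0039 0.1001] F [ 5.7 -1.5 -0.8] w 0.0098 
R [[-0.99, 0.138, 0.016], [0.138, 0.99, -0.004], [-0.017, -0.002, -1.0]] q [-0.117  0.315  1.729 -0.003  1.081 -1.549]
rel -0.0162 -0.0005 0.0861 r 0.0876 alpha 100.6 theta 0.66
```

Call:
servo_tool(
  deltas=[0.6, 0, 0.2, 0, 0, 0, 0.6, 0, 0.2, 0, 0, 0, 0.6, 0, 0.3, 0, 0, 0, 0.6, 0, 0.3, 0, 0, 0, 0.6, 0, 0.4, 0, 0, 0, 0.5, 0, 0.4, 0, 0, 0],
)

```text
clock: 66.15
position: [0.5376, 0.0061, 0.0943]
ee_rot: [0.033, 0.069, 0.997, -0.003]
contact_force: [1.0, 0.8, 12.0]
width: 0.0095
```

Run:
```python
from guard import *
log();gs()
```

```text
t 66.15 p [0.5376 0.0061 0.0943] F [ 1.   0.8 12. ] w 0.0095 
R [[-0.988, 0.138, 0.065], [0.137, 0.99, -0.01], [-0.066, -0.001, -0.998]] q [-0.116  0.275  1.81  -0.003  0.991 -1.547]
rel -0.034 -0.0004 0.0802 r 0.0872 alpha 113.0 theta 0.44
```

Under 1 rad the guard's own weight shuts it, so I'm releasing here.

Call:
servo_tool(
  deltas=[0, 0, 0, 0, 0, 0, 0, 0, -0.3, 0, 0, 0, 0, 0, -0.3, 0, 0, 0, 0, 0, 0, 0, 0, 0],
  jaw=4,
)

```text
clock: 66.55
position: [0.5314, 0.0069, 0.1011]
ee_rot: [0.028, 0.068, 0.997, -0.003]
contact_force: [1.4, 0.1, 0.1]
width: 0.04
```

Call:
servo_tool(
  deltas=[0, 0, -1, 0, 0, 0, 0, 0, -2, 0, 0, 0, 0, 0, -3, 0, 0, 0, 0, 0, -3, 0, 0, 0, 0, 0, -3, 0, 0, 0, 0, 0, -3, 0, 0, 0, 2, 0, -2, 0, 0, 0, 4, 0, -1, 0, 0, 0, 4, 0, 0, 0, 0, 0, 4, 0, 0, 0, 0, 0, 0, 0, 0, 0, 0, 0],
)

```text
clock: 67.65
position: [0.3762, 0.0284, 0.2844]
ee_rot: [0.025, 0.069, 0.997, -0.003]
contact_force: [0.8, -1.0, 0.3]
width: 0.0401
```

Run:
```python
from guard import *
log(); im,d,k=grab("wrist","w36"); P=cloud(d,k)
m=(P[...,2]>.110)&(P[...,2]<.140)&(np.hypot(P[...,0]-.5,P[...,1]-.0116)<.04); m[240:]=0; print("tab",m.sum(),P[m].mean(0).round(4) if m.sum() else "")
m=(P[...,2]>.08)&(P[...,2]<.108)&(np.hypot(P[...,0]-.527,P[...,1]-.008)<.055); m[240:]=0
q=P[m]; A_=np.c_[(q-hinge)@e,np.ones(len(q))]; c=np.linalg.lstsq(A_,q[:,2],rcond=None)[0]; print("guard top slope",c.round(4),len(q))
im,d,k=grab("side"); crop(im,200,130,340,260,5,"s36")
im,d,k=grab("top","t36"); crop(im,90,110,360,290,2.9,"t36c"); P=cloud(d,k)
for x,y in crad:
    m=(abs(P[...,0]-x)<.022)&(abs(P[...,1]-y)<.07)&(P[...,2]>.053)&(P[...,2]<.08); q=P[m]
    if len(q)>20: 
        q=P[m]; v=np.linalg.svd(q[:,:2]-q[:,:2].mean(0),full_matrices=False)[2][0]; print((x,y),len(q),"ctr",((q.min(0)+q.max(0))/2).round(4),"span",(q.max(0)-q.min(0)).round(3),"dir",v.round(3),"topz",np.percentile(q[:,2],60).round(4))
    else: print((x,y),"empty",len(q))
```

```text
t 67.65 p [0.3762 0.0284 0.2844] F [ 0.8 -1.   0.3] w 0.0401 
R [[-0.989, 0.137, 0.049], [0.137, 0.991, -0.009], [-0.05, -0.002, -0.999]] q [-0.106 -0.102  1.743 -0.004  1.451 -1.539]
tab 10 [0.4905 0.0132 0.1117]
guard top slope [0.5644 0.1383] 584
(0.66, -0.2138) 305 ctr [ 0.6571 -0.2154  0.0616] span [0.037 0.1   0.017] dir [0.014 1.   ] topz 0.0603
(0.596, -0.2143) 303 ctr [ 0.595  -0.2142  0.061 ] span [0.036 0.1   0.016] dir [0.015 1.   ] topz 0.0602
(0.532, -0.2148) empty 0
(0.468, -0.2153) 310 ctr [ 0.4655 -0.2145  0.0619] span [0.035 0.1   0.017] dir [-0.006 -1.   ] topz 0.0602
(0.4035, -0.2158) 311 ctr [ 0.4079 -0.2156  0.0623] span [0.034 0.101 0.019] dir [-0.026  1.   ] topz 0.0603
```

View pics/s36.png

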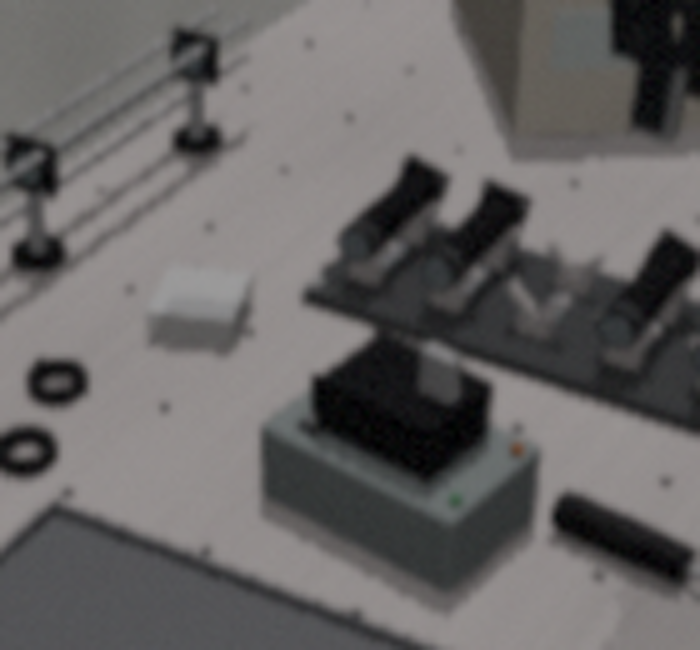

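View pics/t36c.png

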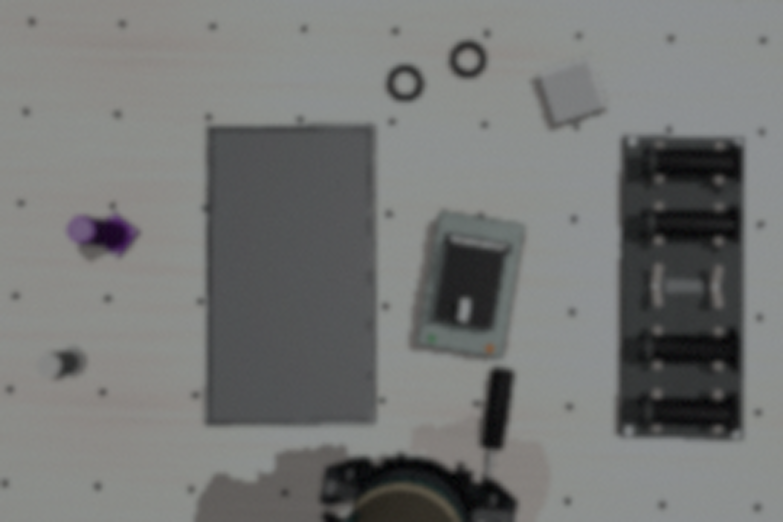

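Run:
```python
from guard import *
im,d,k=grab("top"); P=cloud(d,k); r=P-np.array([.5268,.0082,0]); a_=r@e;b_=r@f; z=P[...,2]
m=(abs(a_)<.045)&(abs(b_)<.032)&(z>.085)&(z<.104); q=np.c_[a_[m],np.ones(m.sum())]; c=np.linalg.lstsq(q,z[m],rcond=None)[0]; print(m.sum(),"slope",c.round(4),np.median(z[m]).round(4))
m=(abs(a_)<.045)&(abs(b_)<.032)&(z>.106)&(z<.14); print("tab",m.sum(),P[m].mean(0).round(4),z[m].max().round(4))
P0=np.load("P0.npy")  # bystander change check
im0=cv2.imread("pics/t1.png")[:,:,::-1]
dd=np.abs(im.astype(int)-im0.astype(int)).max(-1); n,l,s,c=cv2.connectedComponentsWithStats((dd>40).astype(np.uint8)); print([x.tolist() for x in s[1:] if x[4]>15])
```

```text
561 slope [0.005  0.0946] 0.0945
tab 31 [0.5007 0.0113 0.1239] 0.1272
[[315, 161, 18, 10, 145], [335, 160, 10, 11, 76], [178, 178, 11, 12, 82], [315, 182, 18, 10, 146], [335, 182, 9, 10, 66], [293, 197, 136, 187, 10322], [189, 200, 11, 11, 74], [220, 213, 89, 96, 3160], [169, 219, 10, 11, 88], [307, 223, 39, 35, 1096], [388, 236, 29, 34, 601], [200, 241, 11, 11, 69], [158, 264, 111, 79, 3722], [147, 309, 32, 75, 976], [242, 311, 28, 56, 772], [168, 328, 74, 45, 2153], [244, 361, 14, 17, 174], [179, 374, 20, 10, 114], [233, 375, 15, 9, 91]]
```

Run:
```python
from guard import *
im,d,k=grab("top"); im0=cv2.imread("pics/top0.png")[:,:,::-1]
def box(I,x0,y0,x1,y1,th,dark=True):
    g=I[y0:y1,x0:x1].astype(int).sum(-1); m=(g<th) if dark else (g>th); v,u_=np.nonzero(m); return len(v),(u_.mean()+x0).round(1),(v.mean()+y0).round(1)
for n,a in dict(mouse=(380,225,425,280,120),driver=(245,230,275,270,120),caps=(218,118,265,150,200),post=(98,222,125,248,330)).items(): print(n,box(im0,*a),box(im,*a))
dd=np.abs(im.astype(int)-im0.astype(int)).max(-1); print(dd[128:156,270:302].max(), dd[118:150,218:265].max(),dd[222:248,98:125].max())
```

```text
mouse (571, np.float64(401.2), np.float64(252.9)) (556, np.float64(401.1), np.float64(253.0))
driver (157, np.float64(260.9), np.float64(250.3)) (158, np.float64(260.8), np.float64(250.6))
caps (87, np.float64(240.2), np.float64(133.9)) (76, np.float64(240.4), np.float64(134.1))
post (96, np.float64(113.8), np.float64(235.0)) (88, np.float64(113.7), np.float64(235.0))
10 9 10
```

Everything checks out: the bystanders are unmoved, the guard is flat, the tubes are seated and the arm is clear. I'm handing in.

```bash
python3 -c "
from rig import manip
print(manip.get_state()['clock']); print(manip.sign_off())"
```

```text
67.9
the job is handed in; nothing more can be done
None
```

The job is done and handed in at 67.9 s. `sign_off` returned no verdict, so the result below rests on my own camera checks.

**What I did**
- There were four black tubes. I laid each in its own cradle, leaving the middle cradle empty and the purple look-alike alone.
- I lifted the guard by its tab and released it past its tipping point. It stayed up against its stop.
- I pressed the button to its hard stop and let it out. I then pulled the guard back below its tipping point and let its own weight shut it.

**Last checks**
- **Tubes:** the top camera showed all four lying in their cradles. Their middles are within about 5 mm of the cradle centres and their axes within about 0.03 rad of the cradle direction.
- **Guard:** its top is flat (slope 0.005 rad) at 94.5 mm, and the tab is back where it started.
- **Button:** its top was back at 78 mm after the press, measured before I shut the guard over it.
- **Bystanders:** all unmoved in the top view, to within a pixel.
- **Arm:** clear of everything.

**What disagreed or went wrong**
- The fingertips lie about 30 mm behind the reported TCP. The first grip on tube D was therefore shallow, so I released it and gripped again deeper.
- The last push on the button peaked at about 66 N on the fingers. That is more than the press needed, though below the 120 N wrist limit. The 40 N limit is worded for the arm and gripper body; I took it not to cover the fingers.
- A guard-slope reading from the wrist view after shutting came out wrong because the fingers were in the way. I used the clear top view instead.

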